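# Load the drying trolley and wind it home

## Task

Get the lunch things drying: move every silicone plate out of the clamp stand into a slot of its own on the trolley, centred and fully down, and stand the toppled purple snack pot upright with its whole base on the trolley's dark grey tray, in any order. Only then wind the red-handled crank clockwise (seen from above), two full turns, until the trolley is fully home over the warm-air grille, with everything still in place. Leave the glass cup, the wooden spoon and the lemon bowl where they are.

Things in the scene. Friction and masses are not known exactly. Their poses are not given: they have to be found in the camera images.
- trolley: stainless trolley on a straight track; deck 140 (x) x 270 (y) x 6 mm. Origin: centre of the deck's underside, 12 mm over the worktop; deck top at its z = 6 mm. Its +y is the way home, to the green end stop (it starts at the grey stop). The crank drives it 8.75 mm per rad, 110 mm in all; it can hardly be pushed by hand. Slots in the half towards -y, dark grey tray towards +y
- slot0 (a point): middle of the floor of the first slot (trolley y = -115 mm). Each slot is 13 mm wide between aluminium walls 110 mm long (along trolley x), axes parallel to the trolley's; walls straight to 34 mm above the floor, then flaring to a mouth about 25 mm wide at 46 mm above the floor
- slot1 (a point): the same for the second slot (trolley y = -65 mm)
- slot2 (a point): the same for the third slot (trolley y = -15 mm)
- tray (a point): centre of the top of the flat dark grey tray on the deck, 140 (x) x 130 (y) mm, no rim (trolley y = 70 mm)
- crank (a joint): crank angle in rad, 0 at the start, grows clockwise seen from above, stop at 12.57 (two full turns; trolley home). Stiff to turn: 0.2 N m (about 3.5 N at the handle); stays where it is left
- hub (a point): point on the crank's upright axis, 85 mm above the worktop, level with point grip. Fixed base below, 90 mm across and 34 mm high
- grip (a point): point to pinch on the crank's red paddle, 60 mm from the axis. The paddle stands upright, fixed to the crank arm (does not spin): 14 mm thick along the arm (x of this point, outward from the hub), 36 mm wide (y), from 51 to 101 mm above the worktop; hub top at 56 mm. Pinched across its thickness from above, the gripper must turn with the crank: regrasp along the way
- stand: dark steel clamp stand, fixed, 120 (x) x 160 (y) mm, base 8 mm thick, origin under its centre. Three loose upright clamp slots, 14 mm between walls, at y = -50, 0, +50 mm, walls to 47 mm above the worktop; each plate stands in one on the base's top (8 mm), its thickness along the stand's y
- plate_a: silicone plate (stiff, matt): rounded square slab 120 (x) x 10 (y, thickness) x 100 (z, height) mm, 120 g, standing on edge; origin at the middle of its lower edge. Absent in some runs. Wherever it stands it can be pinched from above by the middle of its top edge. Colour: green
- plate_b: silicone plate (stiff, matt): rounded square slab 120 (x) x 10 (y, thickness) x 100 (z, height) mm, 120 g, standing on edge; origin at the middle of its lower edge. Absent in some runs. Wherever it stands it can be pinched from above by the middle of its top edge. Colour: orange
- plate_c: silicone plate (stiff, matt): rounded square slab 120 (x) x 10 (y, thickness) x 100 (z, height) mm, 120 g, standing on edge; origin at the middle of its lower edge. Absent in some runs. Wherever it stands it can be pinched from above by the middle of its top edge. Colour: blue
- pot: purple snack pot with closed screw-top lid, 160 g or so: rounded-square body 56 x 56 mm (x, y), 58 mm high, then a round lid 52 mm across, total height 80 mm. Origin at the centre of its base, z from base to lid. At the start it lies on one flat side with its base roughly towards +y
- cup: glass cup, 68 mm wide, 90 high, to be left alone
- spoon: wooden spoon, 200 mm, lying, to be left alone
- bowl: lemon plastic bowl, 120 mm wide, 55 high, to be left alone
Not all that is in view belongs to the job. There is more than one size of the plate_a; the one meant has the size given above. There is more than one size of the plate_b; the job needs the smaller.

How it is judged:
By the outcome, as a careful person would: the job done as asked, in the order asked, and still so for the second after the job is handed in, with the robot touching nothing.
Of plate_a, plate_b, plate_c only 2 to 3 are there at a start; the rules pass over those that are not, and their reading is None.
At some moment in a run one of pot may be knocked a few centimetres aside while the robot is not near it.
It also fails if it takes over 210 s, if anything falls off the work surface, if the arm or the gripper's body presses on something with over 40 N, if the wrist force passes 120 N, or if a joint passes its speed limit or range.

## Robot

A 7-joint arm with a two-finger parallel gripper is mounted at the origin on the work surface. World frame = base frame: x ahead of the robot, y to its left, z up, the work surface at z = 0. Lengths are in m, angles in rad, forces in N, time in s.
With the tool pointing down it reaches from about 0.425 to 0.8 m from the base axis. Payload 8.3 kg.
Tool frame: the origin (TCP) lies midway between the tips of the shut fingers; the grasp point (between the pads) lies 19 mm behind it; x points along the fingers, z is the direction in which the jaws open and shut, and the axes are right-handed (so a half turn about x gives the same grasp; the last joint's range is limited). The gripper opens to 85 mm and grips with 20 to 120 N. Pads are 22 mm wide; open, the fingers measure 114 mm over their backs; the gripper's body (76 mm by 85 mm) begins 54 mm behind the grasp point. The pads swing forward as they close: fully open they stand 13 mm farther back than shut.
Start: joints at [-1.312, 0.383, 0.016, 1.37, -0.006, 1.388, -0.046], TCP at [0.198, 0.593, 0.231] pointing down, gripper open.
Joint ranges: [-2.95, 2.95], [-0.25, 2.06], [-1.52, 1.56], [0.18, 2.33], [-1.44, 4.58], [0.02, 2.06], [-3.01, 3.01]. Speed limits (rad/s): [2.39, 2.39, 3.01, 3.01, 3.14, 3.14, 3.14].

## Interface

Orientations are given as a unit quaternion [w, x, y, z].
In Python, from cell import ctrl, cams, order gives the robot as it stands.
- The arm moves only by the shell command python3 -m jog 'ROWS' [FORCE]. ROWS is text: rows parted by semicolons, each of 7 numbers parted by spaces: the finger opening in cm, from 0 to 8.54, then the shift along the tool's x, y, z in cm, then the turn, a rotation vector about the tool's x, y, z in rad. A call has 1 to 10 rows; each row shifts and turns the pose as measured when the row begins, along the tool's axes as they then stand; what a row does not reach is not made up. A row lasts 1/10 s, in which the tool goes at most 50 mm and 8.59 degrees, less where a joint would pass 70% of its speed; a pose out of reach is approached as far as the arm can. A call is refused whole if a number of a shift passes 5 or a number of a turn 0.15, either way. A call with a gripper value outside its range is refused whole. The fingers move at their own pace and stop on an object; FORCE is the grip in N (left out, the last holds). Time passes only in rows, so rows that do not move let the fingers close. It gives the time, the measured TCP pose, the force and the opening at its end, in the units of the state.
- ctrl.sense(): the state, without advancing time (a new reading comes with each control period).
- cams.camera(name): name is "side" or "top" or "wrist"; returns the picture (480x640x3 uint8, blue, green, red); there is no depth.
- cams.camera_model(name): a dict with "intrinsics" (3x3 intrinsics, pixels), "eye" and "orientation" of the camera in the world. Camera axes: x right, y up, looking along -z (the intrinsics and any distortion apply to the point x, -y, -z); pixel columns grow to the right and rows downward; lengths in m; the calibration is good to about 2 mm. The wrist camera is an equidistant fisheye: a pixel r from the principal point sees the ray r / f radians off the axis. A picture is of the moment at which its call begins: read the wrist's pose just before it. camera_model takes no time and is no camera call; for the wrist camera it gives the pose at the moment of the call.
- order.finish_job(): hands the job in, once; it reports no verdict.
The state is a dict: "clock": time; "qpos": joint angles; "dq": joint speeds; "joint_efforts": joint torques, N m; "tool_pos": TCP position; "ee_rot": TCP orientation; "wrist_force": force on the tool from outside, world axes, zero at the start; "ft_torque": the same for the moment, N m; "finger_gap": finger opening in m.
Only numpy, scipy, OpenCV 4.12 (cv2) and the standard library are available. Lean on these libraries where they do the work, as an engineer would, in place of code of your own. Each camera call takes 0.05 s, during which the arm holds its last target.

## Working session

There is one attempt and no reset: what is moved stays moved. The work goes in short steps, Python scripts to look and compute and a shell command to move; the robot and the scene stay as the last step left them, time stands still between calls to the robot, and variables do not carry over. Pictures are saved under pics/ and viewed, and the job is handed in when it is done.

```bash
ls; mkdir -p pics; python3 - <<'E'
from cell import ctrl,cams,order
import cv2
print(ctrl.sense())
for n in ["side","top","wrist"]:
    m=cams.camera_model(n); print(n,m)
    cv2.imwrite(f"pics/{n}0.png",cams.camera(n))
E
```

```text
pics
{'clock': 0.0, 'qpos': array([-1.31194482,  0.38423333,  0.01636259,  1.37119829, -0.00628124,
        1.38819739, -0.04650628]), 'dq': array([ 0.0008361 ,  0.00019664, -0.00166602, -0.00034097,  0.00027825,
        0.0011085 , -0.00111402]), 'joint_efforts': array([-1.06452964e-03, -6.27593565e+01,  8.43662526e-01, -3.71837139e+01,
        1.65651063e-02,  1.39154925e-02,  6.61099898e-05]), 'tool_pos': array([0.19744513, 0.5924436 , 0.23026181]), 'ee_rot': array([ 0.57306099, -0.4138978 ,  0.57417911,  0.41304729]), 'wrist_force': array([-0.24002264, -1.10778792, -0.15808784]), 'ft_torque': array([-0.03854899, -0.04529095, -0.01039399]), 'finger_gap': 0.0854735757589287}
side {'intrinsics': array([[583.18385591,   0.        , 329.31622071],
       [  0.        , 583.18385591, 240.36578758],
       [  0.        ,   0.        ,   1.        ]]), 'eye': array([-0.27677539, -0.89858997,  1.01630158]), 'orientation': array([ 0.84897307,  0.4221217 , -0.15029969, -0.28012139])}
top {'intrinsics': array([[525.81277681,   0.        , 311.3929822 ],
       [  0.        , 525.81277681, 234.22645242],
       [  0.        ,   0.        ,   1.        ]]), 'eye': array([0.34290097, 0.07719046, 1.51885695]), 'orientation': array([ 0.71196061,  0.04458667, -0.04215596, -0.69953341])}
wrist {'intrinsics': array([[371.64829954,   0.        , 317.62459776],
       [  0.        , 371.64829954, 235.74683692],
       [  0.        ,   0.        ,   1.        ]]), 'eye': array([0.12383019, 0.61725831, 0.37189957]), 'orientation': array([ 0.8014932 , -0.12379674, -0.08832365,  0.57834415])}
```

View pics/side0.png

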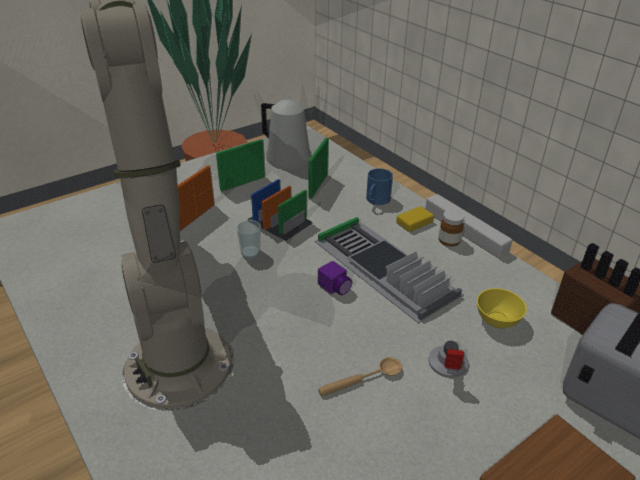

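View pics/top0.png

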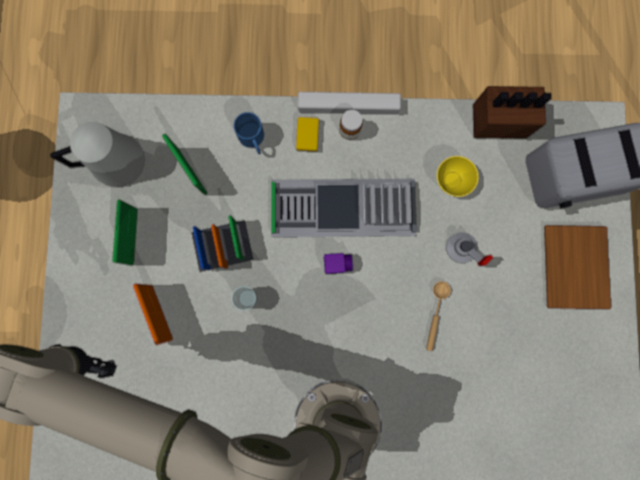

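View pics/wrist0.png

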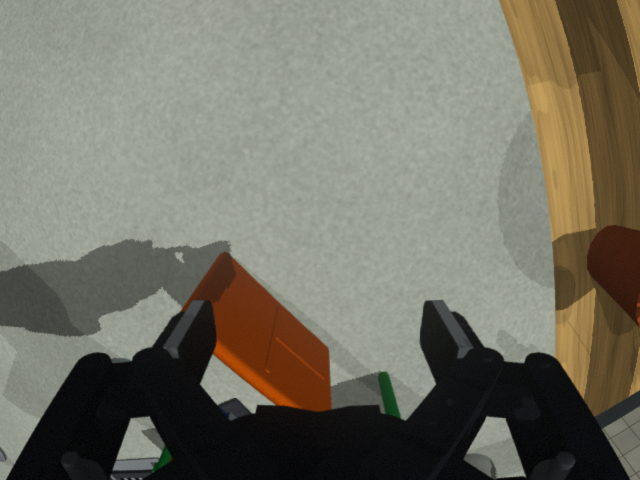

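```bash
cat > h.py <<'E'
import numpy as np, cv2
from scipy.spatial.transform import Rotation as R
from cell import ctrl,cams,order
def rot(q): return R.from_quat([q[1],q[2],q[3],q[0]])
def ray(name,uv,m=None):
    m=m or cams.camera_model(name); K=m["intrinsics"]
    x=(uv[0]-K[0,2])/K[0,0]; y=(uv[1]-K[1,2])/K[1,1]
    if name=="wrist":
        r=np.hypot(x,y); s=np.sin(r)/r if r>1e-9 else 1
        d=np.array([x*s,-y*s,-np.cos(r)])
    else: d=np.array([x,-y,-1.0])
    d/=np.linalg.norm(d)
    return np.array(m["eye"]),rot(m["orientation"]).apply(d)
def onplane(name,uv,z,m=None):
    o,d=ray(name,uv,m); return o+d*(z-o[2])/d[2]
def proj(name,p,m=None):
    m=m or cams.camera_model(name); K=m["intrinsics"]
    c=rot(m["orientation"]).inv().apply(np.array(p)-m["eye"]); v=np.array([c[0],-c[1],-c[2]])
    if name=="wrist":
        r=np.hypot(v[0],v[1]); t=np.arctan2(r,v[2]); a=v[:2]/max(r,1e-9)*t
    else: a=v[:2]/v[2]
    return a*K[0,0]+K[:2,2]
def tri(rs):
    A=np.zeros((3,3));b=np.zeros(3)
    for o,d in rs:
        P=np.eye(3)-np.outer(d,d); A+=P;b+=P@o
    p=np.linalg.solve(A,b)
    return p,[np.linalg.norm((np.eye(3)-np.outer(d,d))@(p-o)) for o,d in rs]
def state():
    s=ctrl.sense(); r=rot(s["ee_rot"]); M=r.as_matrix()
    print("t",round(s["clock"],2),"tcp",s["tool_pos"].round(4),"gap",round(s["finger_gap"],4),"F",s["wrist_force"].round(1))
    print("toolx",M[:,0].round(3),"y",M[:,1].round(3),"z(jaw)",M[:,2].round(3),"q",s["qpos"].round(2))
    return s,M
def togo(p,jaw=None):
    """shift in tool axes (cm) to bring TCP to p; turn about tool x to bring jaw axis to yaw (rad, mod pi), after tool made to point down."""
    s=ctrl.sense(); M=rot(s["ee_rot"]).as_matrix()
    print("shift cm",(M.T@(np.array(p)-s["tool_pos"])*100).round(2))
    if jaw is not None:
        x=np.array([0,0,-1.]); z=np.array([np.cos(jaw),np.sin(jaw),0])
        if z@M[:,2]<0: z=-z
        T=np.column_stack([x,np.cross(z,x),z])
        print("turn rotvec (tool)",R.from_matrix(M.T@T).as_rotvec().round(3))
def wshot(fn):
    m=cams.camera_model("wrist"); im=cams.camera("wrist"); cv2.imwrite(fn,im)
    import pickle; pickle.dump(m,open(fn[:-4]+".pkl","wb")); return im,m
E
python3 - <<'E'
from h import *
s,M=state()
for n,uv,z in [("blue",(199,228),.1),("blue lo",(207,268),.1),("or",(213,226),.1),("or",(222,266),.1),("gr",(232,217),.1),("gr",(239,257),.1),("stand",(222,245),0),("slotL",(295,208),.018),("slots",(388,204),.05),("tray",(338,206),.018),("pot",(338,263),.05),("hub",(463,247),.056),("grip",(486,260),.1),
 ("dgreen",(124,202),.1),("dgreen",(120,262),.1),("dor",(138,285),.1),("dor",(158,343),.1),("dg2",(167,135),.1),("dg2",(202,190),.1),("cup",(245,298),.05),("bowl",(458,177),.03),("spoon",(443,290),0.01)]:
    print(n,onplane("top",uv,z).round(3))
m=cams.camera_model("wrist")
print("cam in tcp",M.T@(m["eye"]-s["tool_pos"]), M.T@rot(m["orientation"]).as_matrix())
im=cams.camera("top")
cv2.imwrite("pics/topcrop.png",cv2.resize(im[130:350,100:260],None,fx=3.6,fy=2.7,interpolation=cv2.INTER_CUBIC))
cv2.imwrite("pics/topcrop2.png",cv2.resize(im[160:280,260:510],None,fx=3.2,fy=3.2,interpolation=cv2.INTER_CUBIC))
im=cams.camera("side")
cv2.imwrite("pics/sidecrop.png",cv2.resize(im[130:310,160:480],None,fx=2.5,fy=2.5,interpolation=cv2.INTER_CUBIC))
E
```

```text
t 0.15 tcp [0.1975 0.5926 0.2305] gap 0.0855 F [-0.1  0.7 -1. ]
toolx [-0.    -0.001 -1.   ] y [-0.949  0.316 -0.   ] z(jaw) [ 0.316  0.949 -0.001] q [-1.31  0.38  0.02  1.37 -0.01  1.39 -0.05]
blue [0.53 0.39 0.1 ]
blue lo [0.421 0.364 0.1  ]
or [0.536 0.352 0.1  ]
or [0.427 0.323 0.1  ]
gr [0.562 0.301 0.1  ]
gr [0.452 0.278 0.1  ]
stand [0.494 0.343 0.   ]
slotL [0.604 0.133 0.018]
slots [ 0.614 -0.132  0.05 ]
tray [0.612 0.008 0.018]
pot [0.444 0.008 0.05 ]
hub [ 0.495 -0.34   0.056]
grip [ 0.456 -0.389  0.1  ]
dgreen [0.598 0.599 0.1  ]
dgreen [0.433 0.6   0.1  ]
dor [0.372 0.547 0.1  ]
dor [0.22  0.485 0.1  ]
dg2 [0.789 0.491 0.1  ]
dg2 [0.635 0.386 0.1  ]
cup [0.343 0.265 0.05 ]
bowl [ 0.701 -0.337  0.03 ]
spoon [ 0.375 -0.294  0.01 ]
cam in tcp [-1.41511388e-01  7.77196467e-02 -5.99246294e-05] [[-1.37665667e-04  3.00590763e-01 -9.53753204e-01]
 [ 8.34624874e-04  9.53752915e-01  3.00590551e-01]
 [ 9.99999642e-01 -7.54645149e-04 -3.82179559e-04]]
```

View pics/topcrop.png

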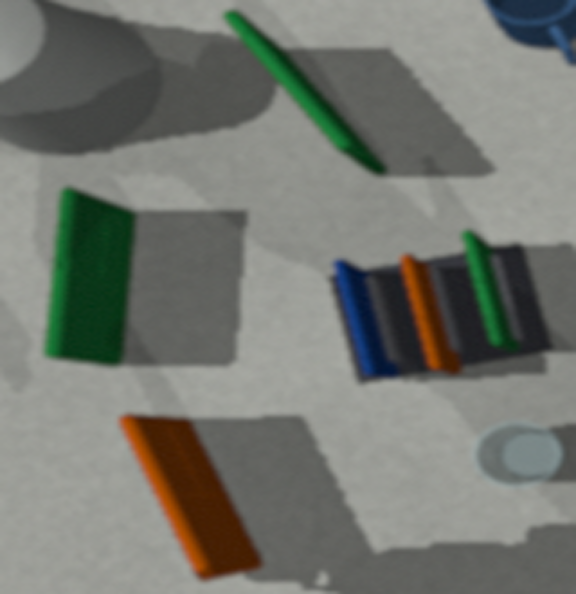

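View pics/topcrop2.png

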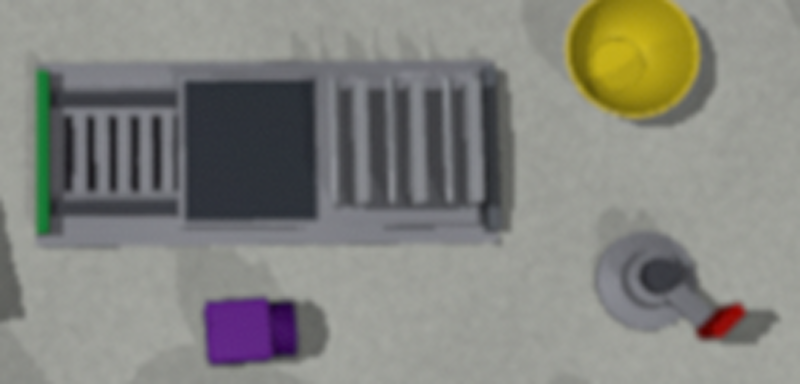

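View pics/sidecrop.png

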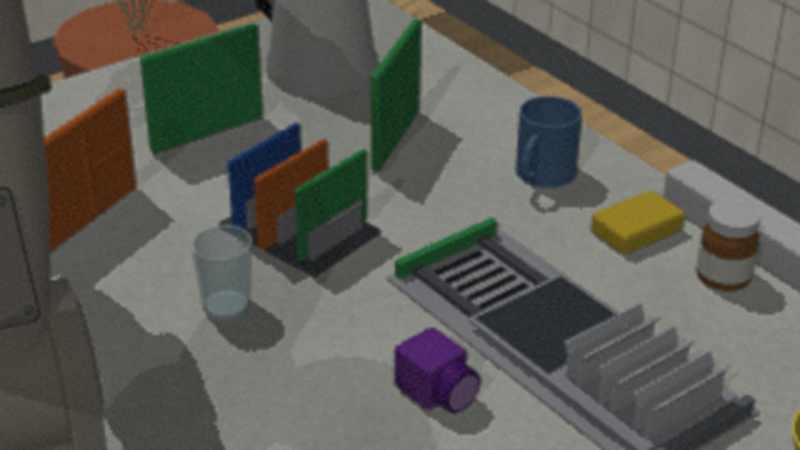

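```bash
python3 - <<'E'
from h import *
togo([0.54,0.353,0.27],np.radians(103.5))
E
```

```text
shift cm [ -3.91 -40.07 -11.91]
turn rotvec (tool) [-0.557 -0.001 -0.   ]
```

```bash
python3 -m jog '8.5 -1 -4 -1.2 0 0 0;8.5 -1 -4.5 -1.3 0 0 0;8.5 -1 -4.5 -1.3 0 0 0;8.5 -1 -4.5 -1.3 0 0 0;8.5 0 -4.5 -1.3 0 0 0;8.5 0 -4.5 -1.3 0 0 0;8.5 0 -4.5 -1.3 0 0 0;8.5 0 -4.5 -1.3 0 0 0;8.5 0 -4.5 -1.3 0 0 0;8.5 0 0 0 0 0 0' 30; python3 - <<'E'
from h import *
state();togo([0.54,0.353,0.27],np.radians(103.5))
E
```

```text
clock: 1.25
tool_pos: [0.5505, 0.349, 0.2692]
ee_rot: [0.57, -0.417, 0.573, 0.415]
wrist_force: [-0.6, -0.9, -0.5]
finger_gap: 0.0853
t 1.25 tcp [0.5505 0.349  0.2692] gap 0.0853 F [-0.6 -0.9 -0.5]
toolx [-0.002 -0.005 -1.   ] y [-0.951  0.308  0.001] z(jaw) [ 0.308  0.951 -0.005] q [-0.76  0.44  0.21  1.22 -0.09  1.49  0.7 ]
shift cm [-0.08  1.12  0.06]
turn rotvec (tool) [-0.549 -0.005 -0.002]
```

```bash
python3 -m jog '8.5 0 0.5 0 -0.14 0 0;8.5 0 0.5 0 -0.14 0 0;8.5 0 0 0 -0.14 0 0;8.5 0 0 0 -0.13 0 0;8.5 0 0 0 0 0 0'; python3 - <<'E'
from h import *
wshot("pics/w1.png"); state()
E
```

```text
clock: 1.75
tool_pos: [0.5427, 0.348, 0.2673]
ee_rot: [-0.431, 0.559, -0.436, -0.558]
wrist_force: [-0.2, -0.0, 0.1]
finger_gap: 0.0846
t 1.8 tcp [0.5427 0.348  0.2673] gap 0.0847 F [-1.1 -0.3 -0. ]
toolx [-0.004 -0.007 -1.   ] y [-0.97  -0.244  0.006] z(jaw) [-0.244  0.97  -0.006] q [-0.7   0.42  0.12  1.24 -0.04  1.49  1.23]
```

View pics/w1.png

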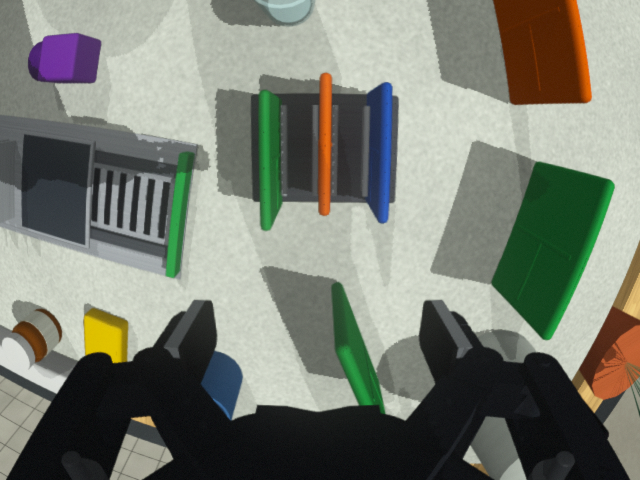

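```bash
python3 -m jog '8.5 0 4 2.5 0 0 0;8.5 0 4 2.5 0 0 0;8.5 0 0 0 0 0 0'; python3 - <<'E'
from h import *
wshot("pics/w2.png"); state()
for f in ("w1","w2"):
    im=cv2.imread(f"pics/{f}.png"); h=cv2.cvtColor(im,cv2.COLOR_BGR2HSV)
    for y,x in [(160,265),(160,273),(160,325),(160,388),(160,381)]: print(f,x,y,h[y,x]) if f=="w1" else 0
E
```

```text
clock: 2.1
tool_pos: [0.4511, 0.377, 0.2651]
ee_rot: [-0.436, 0.554, -0.443, -0.553]
wrist_force: [0.2, 1.4, 0.5]
finger_gap: 0.0853
t 2.15 tcp [0.4538 0.3752 0.2652] gap 0.0853 F [ 0.8 -1.2  0.3]
toolx [-0.004 -0.01  -1.   ] y [-0.974 -0.225  0.006] z(jaw) [-0.225  0.974 -0.009] q [-0.81  0.3   0.08  1.41 -0.02  1.44  1.07]
w1 265 160 [ 67 182 153]
w1 273 160 [ 65 161 100]
w1 325 160 [ 12 230 212]
w1 388 160 [110 190 183]
w1 381 160 [111 169 121]
```

View pics/w2.png

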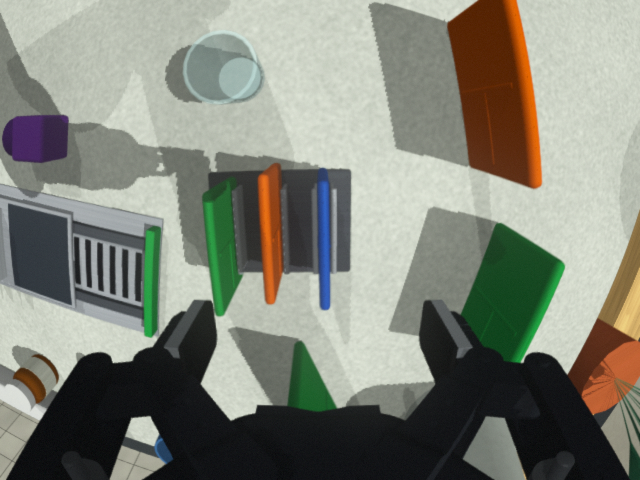

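```bash
cat > plates.py <<'E'
from h import *
import pickle
C={"green":((58,140,118),(75,255,255)),"orange":((5,180,155),(20,255,255)),"blue":((104,150,145),(118,255,255))}
def ends(f,col,seed,rad=75):
    im=cv2.imread(f"pics/{f}.png"); h=cv2.cvtColor(im,cv2.COLOR_BGR2HSV)
    mk=cv2.inRange(h,*C[col]); 
    z=np.zeros_like(mk); cv2.circle(z,seed,rad,255,-1); mk&=z
    n,l,st,_=cv2.connectedComponentsWithStats(mk); i=1+np.argmax(st[1:,4])
    c,_=cv2.findContours((l==i).astype(np.uint8),cv2.RETR_EXTERNAL,cv2.CHAIN_APPROX_NONE)
    b=cv2.boxPoints(cv2.minAreaRect(c[0])); b=b[np.argsort(b[:,1])]
    return b[:2].mean(0),b[2:].mean(0),np.linalg.norm(b[0]-b[1])
if __name__=="__main__":
    S={"w1":{"green":(265,160),"orange":(325,145),"blue":(386,152)},"w2":{"green":(210,250),"orange":(270,235),"blue":(324,238)}}
    m={f:pickle.load(open(f"pics/{f}.pkl","rb")) for f in S}
    for c in C:
        P=[]
        e={f:ends(f,c,S[f][c]) for f in S}
        for k in (0,1):
            p,r=tri([ray("wrist",e[f][k],m[f]) for f in S]); P.append(p)
            print(c,k,[e[f][k].round(1) for f in S],p.round(4),np.round(r,4))
        d=P[0]-P[1]; print("  len",np.linalg.norm(d).round(4),"mid",((P[0]+P[1])/2).round(4),"yaw",np.degrees(np.arctan2(d[1],d[0])).round(1),[e[f][2].round(1) for f in S])
        for f in S:
            q=[onplane("wrist",e[f][k],.1075,m[f]) for k in (0,1)]; print("   plane",f,((q[0]+q[1])/2).round(4),np.linalg.norm(q[0]-q[1]).round(4), np.degrees(np.arctan2(*(q[0]-q[1])[1::-1])).round(1))
E
python3 plates.py
```

```text
green 0 [array([264.9,  91. ], dtype=float32), array([207.4, 201.9], dtype=float32)] [0.4533 0.285  0.1253] [0.0015 0.0015]
green 1 [array([266.6, 229. ], dtype=float32), array([219.6, 315. ], dtype=float32)] [0.5636 0.3079 0.108 ] [0.0003 0.0003]
  len 0.114 mid [0.5085 0.2965 0.1166] yaw -168.3 [np.float32(9.1), np.float32(9.0)]
   plane w1 [0.5079 0.2944 0.1075] 0.1153 -166.2
   plane w2 [0.5112 0.2947 0.1075] 0.1084 -166.2
orange 0 [array([326.,  73.], dtype=float32), array([263.2, 174. ], dtype=float32)] [0.4257 0.3243 0.1045] [0.0002 0.0002]
orange 1 [array([326., 214.], dtype=float32), array([272.5, 302.9], dtype=float32)] [0.5394 0.3542 0.1046] [0.0002 0.0002]
  len 0.1176 mid [0.4825 0.3392 0.1045] yaw -165.3 [np.float32(10.0), np.float32(12.2)]
   plane w1 [0.4824 0.3391 0.1075] 0.1162 -165.4
   plane w2 [0.4815 0.3395 0.1075] 0.1166 -165.1
blue 0 [array([388.1,  83. ], dtype=float32), array([323.8, 181. ], dtype=float32)] [0.4201 0.3744 0.1062] [0.0003 0.0003]
blue 1 [array([384.5, 221.1], dtype=float32), array([326.1, 308. ], dtype=float32)] [0.5321 0.4034 0.1064] [0.0003 0.0003]
  len 0.1157 mid [0.4761 0.3889 0.1063] yaw -165.5 [np.float32(7.9), np.float32(8.1)]
   plane w1 [0.4762 0.3889 0.1075] 0.1153 -165.5
   plane w2 [0.4756 0.3885 0.1075] 0.1153 -165.5
```

```bash
python3 - <<'E'
from h import *
togo([0.64,-0.10,0.27],np.radians(90))
E
```

```text
shift cm [ -0.06  -7.46 -50.49]
turn rotvec (tool) [ 0.227 -0.01  -0.005]
```

```bash
python3 -m jog '8.5 -0.3 -0.8 -4.5 0 0 0;8.5 0 -0.8 -4.9 0 0 0;8.5 0 -0.8 -4.9 0 0 0;8.5 0 -0.8 -4.9 0 0 0;8.5 0 -0.8 -4.9 0 0 0;8.5 0 -0.8 -4.9 0 0 0;8.5 0 -0.8 -4.9 0 0 0;8.5 0 -0.8 -4.9 0 0 0;8.5 0 -0.8 -4.9 0 0 0;8.5 0 -0.8 -4.9 0 0 0' ; python3 -m jog '8.5 0 0 0 0.11 0 0;8.5 0 0 0 0.11 0 0;8.5 0 0 0 0 0 0;8.5 0 0 0 0 0 0';  python3 - <<'E'
from h import *
wshot("pics/w3.png"); state(); togo([0.64,-0.10,0.27],np.radians(90))
E
```

```text
clock: 3.15
tool_pos: [0.6371, -0.0809, 0.2728]
ee_rot: [-0.444, 0.55, -0.45, -0.545]
wrist_force: [-0.3, -0.0, -0.3]
finger_gap: 0.0852
clock: 3.55
tool_pos: [0.6378, -0.0986, 0.2717]
ee_rot: [0.508, -0.492, 0.519, 0.481]
wrist_force: [0.2, -0.2, 0.4]
finger_gap: 0.0849
t 3.6 tcp [ 0.6377 -0.0985  0.2717] gap 0.0848 F [ 0.  -0.4 -0.1]
toolx [-0.001 -0.021 -1.   ] y [-0.999  0.053  0.   ] z(jaw) [ 0.053  0.998 -0.021] q [-0.18  0.43  0.41  1.25 -0.15  1.49  1.72]
shift cm [ 0.17 -0.24 -0.13]
turn rotvec (tool) [-0.053 -0.021 -0.001]
```

View pics/w3.png

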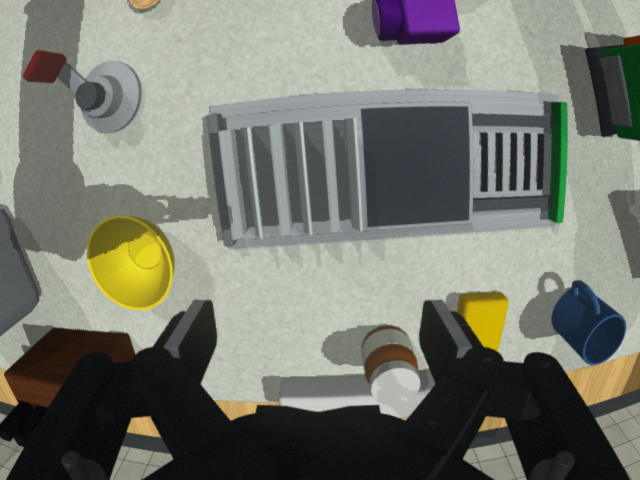

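```bash
python3 -m jog '8.5 0 1 -4 -0.05 -0.02 0;8.5 0 1 -4 0 0 0;8.5 0 0 0 0 0 0;8.5 0 0 0 0 0 0';  python3 - <<'E'
from h import *
im,m=wshot("pics/w4.png"); state()
cv2.imwrite("pics/w4c.png",cv2.resize(im[80:280,190:460],None,fx=2.9,fy=2.9,interpolation=cv2.INTER_CUBIC))
im=cv2.imread("pics/w3.png")
cv2.imwrite("pics/w3c.png",cv2.resize(im[80:260,200:480],None,fx=2.8,fy=2.8,interpolation=cv2.INTER_CUBIC))
E
```

```text
clock: 4.0
tool_pos: [0.6163, -0.1757, 0.2725]
ee_rot: [0.497, -0.503, 0.496, 0.503]
wrist_force: [0.2, 0.8, -0.1]
finger_gap: 0.0846
t 4.05 tcp [ 0.6161 -0.1763  0.2726] gap 0.0849 F [-0.1 -0.8  0.8]
toolx [-0.  0. -1.] y [-1.    -0.012  0.   ] z(jaw) [-0.012  1.     0.   ] q [-0.05  0.42  0.42  1.26 -0.17  1.49  1.93]
```

View pics/w4c.png

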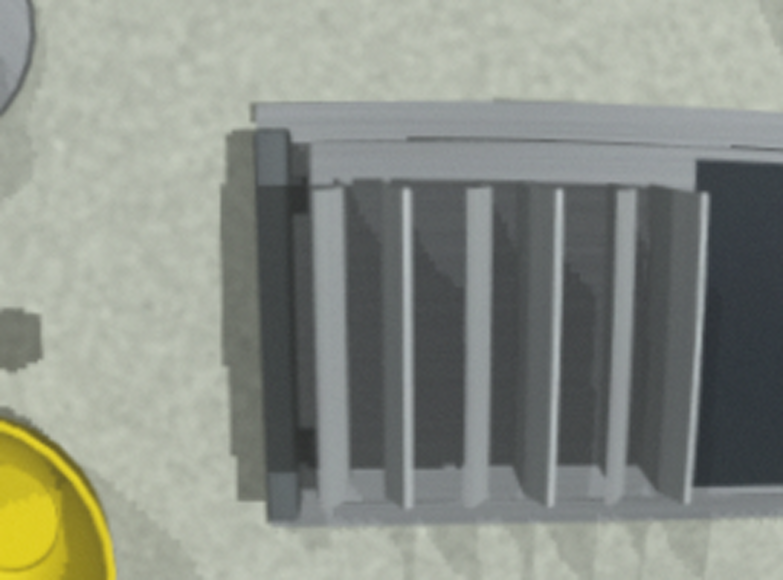

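View pics/w3c.png

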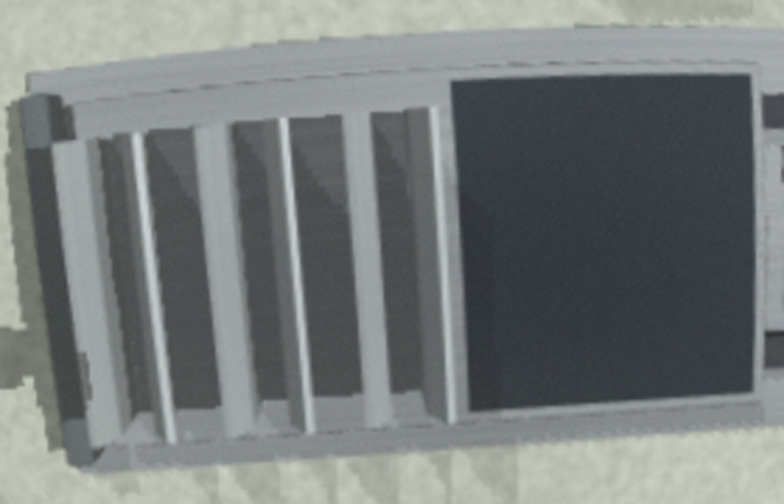

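```bash
cat > slots.py <<'E'
from h import *
import pickle
w4={"0":[(312,190),(320,508),(410,190),(411,505)],"1":[(467,188),(466,505),(561,190),(553,503)],"2":[(618,190),(606,500),(708,193),(690,500)]}
w3={"0":[(54,142),(93,448),(141,133),(174,441)],"1":[(195,127),(227,435),(287,118),(313,431)],"2":[(343,115),(366,427),(437,107),(455,422)]}
m3=pickle.load(open("pics/w3.pkl","rb"));m4=pickle.load(open("pics/w4.pkl","rb"))
f4=lambda p:(p[0]/2.9+190-.3,p[1]/2.9+80-.3); f3=lambda p:(p[0]/2.8+200-.3,p[1]/2.8+80-.3)
for k in w4:
    P=[tri([ray("wrist",f3(a),m3),ray("wrist",f4(b),m4)])[0] for a,b in zip(w3[k],w4[k])]
    Q=[onplane("wrist",f4(b),.064,m4) for b in w4[k]]
    Q3=[onplane("wrist",f3(b),.064,m3) for b in w3[k]]
    print(k,"tri z",[p[2].round(4) for p in P],"centre tri",np.mean(P,0).round(4))
    for Q in (Q,Q3):
        print("   plane centre",np.mean(Q,0).round(4),"mouth",(Q[2]-Q[0])[1].round(4),(Q[3]-Q[1])[1].round(4),"len",np.linalg.norm(Q[1]-Q[0]).round(4),"yaw",[np.degrees(np.arctan2(*(b-a)[1::-1])).round(2) for a,b in((Q[0],Q[1]),(Q[2],Q[3]))])
# tray corners w3c
t=[(451,82),(752,74),(755,391),(471,411)]
T=[onplane("wrist",f3(a),.019,m3) for a in t]
print("tray",[p[:2].round(4) for p in T],np.mean(T,0).round(4), np.linalg.norm(T[0]-T[1]).round(4),np.linalg.norm(T[1]-T[2]).round(4))
E
python3 slots.py
```

```text
0 tri z [np.float64(0.056), np.float64(0.0556), np.float64(0.0595), np.float64(0.0608)] centre tri [ 0.6157 -0.1778  0.058 ]
   plane centre [ 0.6144 -0.1777  0.064 ] mouth 0.0316 0.0315 len 0.1089 yaw [np.float64(1.5), np.float64(1.47)]
   plane centre [ 0.6148 -0.1763  0.064 ] mouth 0.0307 0.0302 len 0.1098 yaw [np.float64(1.41), np.float64(1.16)]
1 tri z [np.float64(0.0586), np.float64(0.0614), np.float64(0.0589), np.float64(0.061)] centre tri [ 0.6136 -0.1273  0.06  ]
   plane centre [ 0.6129 -0.1278  0.064 ] mouth 0.0308 0.0306 len 0.1087 yaw [np.float64(1.83), np.float64(1.71)]
   plane centre [ 0.6133 -0.1269  0.064 ] mouth 0.0309 0.0305 len 0.1079 yaw [np.float64(1.56), np.float64(1.35)]
2 tri z [np.float64(0.0602), np.float64(0.0618), np.float64(0.0609), np.float64(0.0611)] centre tri [ 0.6122 -0.0771  0.061 ]
   plane centre [ 0.6112 -0.0778  0.064 ] mouth 0.0312 0.0311 len 0.1077 yaw [np.float64(1.64), np.float64(1.58)]
   plane centre [ 0.6123 -0.0773  0.064 ] mouth 0.0312 0.0313 len 0.1081 yaw [np.float64(1.42), np.float64(1.48)]
tray [array([ 0.5476, -0.0538]), array([0.5437, 0.0656]), array([0.6722, 0.0696]), array([ 0.6758, -0.0498])] [0.6098 0.0079 0.019 ] 0.1195 0.1285
```

```bash
python3 - <<'E'
from h import *
togo([0.509,0.2948,0.25],np.radians(104.4))
E
python3 -m jog '3 0 1 4.6 -0.03 0 0;3 0.3 1 4.8 -0.03 0 0;3 0.3 1.2 4.8 -0.03 0 0;3 0.3 1.2 4.8 -0.03 0 0;3 0.3 1 4.8 -0.03 0 0;3 0.3 0 4.8 -0.03 0 0;3 0.2 0 4.8 -0.03 0 0;3 0 0 4.8 -0.02 0 0;3 0 0 4.8 -0.01 0 0;3 0 0 4.2 0 0 0'; python3 - <<'E'
from h import *
state();togo([0.509,0.2948,0.16],np.radians(104.4))
E
```

```text
shift cm [ 2.27 10.13 47.23]
turn rotvec (tool) [-0.239  0.    -0.   ]
clock: 5.05
tool_pos: [0.4866, 0.296, 0.2554]
ee_rot: [-0.427, 0.565, -0.425, -0.563]
wrist_force: [0.9, 1.3, -0.5]
finger_gap: 0.0296
t 5.05 tcp [0.4866 0.296  0.2554] gap 0.0296 F [ 0.9  1.3 -0.5]
toolx [ 0.004 -0.    -1.   ] y [-0.962 -0.274 -0.003] z(jaw) [-0.274  0.962 -0.001] q [-0.7   0.25  0.11  1.5  -0.03  1.4   1.27]
shift cm [ 9.55 -2.09 -0.72]
turn rotvec (tool) [ 0.026 -0.001  0.003]
```

```bash
python3 -m jog '3 2 -1.2 -0.4 0.025 0 0.003;3 3 -0.9 -0.3 0 0 0;3 3 0 0 0 0 0;3 0 0 0 0 0 0;3 0 0 0 0 0 0'; python3 - <<'E'
from h import *
state();togo([0.509,0.2948,0.073],np.radians(104.4))
E
```

```text
clock: 5.55
tool_pos: [0.5003, 0.3149, 0.1753]
ee_rot: [0.426, -0.564, 0.422, 0.567]
wrist_force: [0.2, 0.4, 1.2]
finger_gap: 0.0299
t 5.55 tcp [0.5003 0.3149 0.1753] gap 0.0299 F [0.2 0.4 1.2]
toolx [ 0.001  0.007 -1.   ] y [-0.96  -0.28  -0.003] z(jaw) [-0.28   0.96   0.007] q [-0.69  0.34  0.1   1.56 -0.04  1.24  1.27]
shift cm [10.21 -0.24 -2.24]
turn rotvec (tool) [0.032 0.007 0.003]
```

```bash
python3 -m jog '3 0 -0.24 -2.2 0.03 0.007 0.003;3 2 0 0 0 0 0;3 0 0 0 0 0 0'; python3 - <<'E'
from h import *
state();togo([0.509,0.2948,0.073],np.radians(104.4))
E
```

```text
clock: 5.85
tool_pos: [0.5105, 0.295, 0.1602]
ee_rot: [-0.434, 0.56, -0.431, -0.558]
wrist_force: [-1.8, 1.1, -0.6]
finger_gap: 0.0299
t 5.85 tcp [0.5105 0.295  0.1602] gap 0.0299 F [-1.8  1.1 -0.6]
toolx [ 0.005  0.003 -1.   ] y [-0.968 -0.251 -0.005] z(jaw) [-0.251  0.968  0.001] q [-0.67  0.35  0.12  1.59 -0.04  1.21  1.28]
shift cm [8.72 0.19 0.  ]
turn rotvec (tool) [0.002 0.001 0.005]
```

```bash
python3 -m jog '3 3 0.2 0 0 0 0.005;3 3 0 0 0 0 0;3 2 0 0 0 0 0;3 0.5 0 0 0 0 0;3 0 0 0 0 0 0'; python3 - <<'E'
from h import *
state();togo([0.509,0.2948,0.073],np.radians(104.4)); wshot("pics/w5.png")
E
```

```text
clock: 6.35
tool_pos: [0.5158, 0.2953, 0.0849]
ee_rot: [-0.439, 0.56, -0.428, -0.556]
wrist_force: [-0.3, -0.7, 0.5]
finger_gap: 0.0298
t 6.35 tcp [0.5158 0.2953 0.0849] gap 0.0298 F [-0.3 -0.7  0.5]
toolx [ 0.014  0.009 -1.   ] y [-0.969 -0.247 -0.015] z(jaw) [-0.247  0.969  0.005] q [-0.66  0.42  0.11  1.67 -0.05  1.05  1.29]
shift cm [1.18 0.69 0.12]
turn rotvec (tool) [-0.002  0.005  0.015]
```

View pics/w5.png

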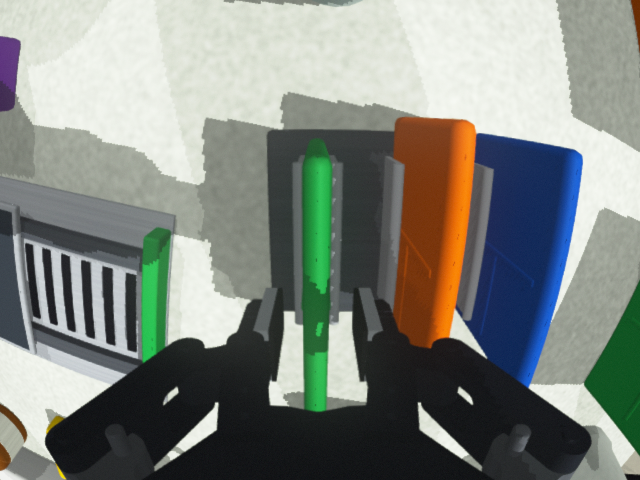

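```bash
python3 -m jog '3 0.5 0.4 0.1 0 0.005 0.012;3 0.5 0.3 0 0 0 0;3 0.2 0 0 0 0 0;3 0 0 0 0 0 0'; python3 - <<'E'
from h import *
state();togo([0.509,0.2948,0.073],np.radians(104.4))
E
```

```text
clock: 6.8
tool_pos: [0.5107, 0.2961, 0.077]
ee_rot: [-0.437, 0.56, -0.431, -0.557]
wrist_force: [-0.4, -1.0, 0.2]
finger_gap: 0.03
t 6.8 tcp [0.5107 0.2961 0.077 ] gap 0.03 F [-0.4 -1.   0.2]
toolx [ 0.008  0.004 -1.   ] y [-0.969 -0.247 -0.009] z(jaw) [-0.247  0.969  0.002] q [-0.67  0.42  0.11  1.68 -0.05  1.04  1.28]
shift cm [ 0.39  0.2  -0.08]
turn rotvec (tool) [-0.002  0.002  0.009]
```

```bash
python3 -m jog '3 0.4 0.2 -0.1 0 0.002 0.009;3 0 0 0 0 0 0;0 0 0 0 0 0 0;0 0 0 0 0 0 0;0 0 0 0 0 0 0;0 0 0 0 0 0 0;0 0 0 0 0 0 0' 40; python3 - <<'E'
from h import *
state();togo([0.509,0.2948,0.073],np.radians(104.4))
E
```

```text
clock: 7.5
tool_pos: [0.509, 0.2945, 0.0728]
ee_rot: [0.434, -0.558, 0.434, 0.558]
wrist_force: [-0.7, 0.3, -0.6]
finger_gap: 0.0092
t 7.5 tcp [0.509  0.2945 0.0728] gap 0.0092 F [-0.7  0.3 -0.6]
toolx [-0.  0. -1.] y [-0.969 -0.247  0.   ] z(jaw) [-0.247  0.969  0.   ] q [-0.67  0.43  0.11  1.68 -0.05  1.04  1.28]
shift cm [-0.02 -0.01  0.03]
turn rotvec (tool) [-0.002  0.    -0.   ]
```

```bash
python3 -m jog '0 -2 0 0 0 0 0;0 -3 0 0 0 0 0;0 -4 0 0 0 0 0;0 -4 0 0 0 0 0;0 -4 0 0 0 0 0;0 -1 0 0 0 0 0;0 0 0 0 0 0 0'; python3 - <<'E'
from h import *
state();togo([0.6145,-0.177,0.25],np.radians(91.5)); wshot("pics/w6.png")
E
```

```text
clock: 8.2
tool_pos: [0.5074, 0.2934, 0.2567]
ee_rot: [0.432, -0.558, 0.436, 0.559]
wrist_force: [-0.2, 0.4, -1.0]
finger_gap: 0.0095
t 8.2 tcp [0.5074 0.2934 0.2567] gap 0.0095 F [-0.2  0.4 -1. ]
toolx [-0.006 -0.004 -1.   ] y [-0.969 -0.247  0.006] z(jaw) [-0.247  0.969 -0.002] q [-0.68  0.29  0.13  1.44 -0.04  1.42  1.27]
shift cm [  0.78   1.23 -48.22]
turn rotvec (tool) [ 0.223 -0.003 -0.006]
```

View pics/w6.png

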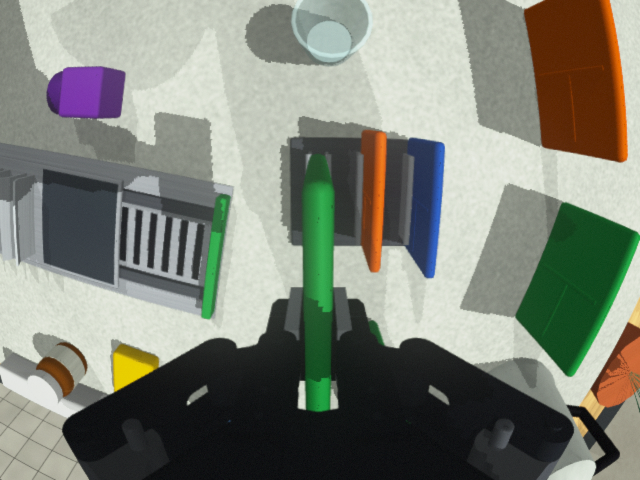

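```bash
python3 -m jog '0 0 0 -3 0.02 0 0;0 0 0 -4.8 0.02 0 0;0 0 0 -4.8 0.02 0 0;0 0 0 -4.8 0.02 0 0;0 0 0 -4.8 0.02 0 0;0 0 0 -4.8 0.02 0 0;0 0 0 -4.8 0.02 0 0;0 0 0 -4.5 0.02 0 0;0 0 0 -4 0.02 0 0;0 0 0 -3 0.02 0 0'; python3 -m jog '0 0 0 0 0 0 0;0 0 0 0 0 0 0'; python3 - <<'E'
from h import *
state();togo([0.6145,-0.177,0.25],np.radians(91.5))
E
```

```text
clock: 9.25
tool_pos: [0.5703, -0.142, 0.2342]
ee_rot: [0.475, -0.506, 0.497, 0.522]
wrist_force: [-0.2, 0.2, -1.0]
finger_gap: 0.0095
clock: 9.45
tool_pos: [0.5674, -0.1487, 0.2297]
ee_rot: [0.475, -0.502, 0.502, 0.52]
wrist_force: [0.6, 0.4, -2.9]
finger_gap: 0.0095
t 9.45 tcp [ 0.5674 -0.1487  0.2297] gap 0.0095 F [ 0.6  0.4 -2.9]
toolx [-0.045 -0.01  -0.999] y [-0.998 -0.045  0.045] z(jaw) [-0.046  0.999 -0.008] q [-0.12  0.34  0.41  1.46 -0.11  1.41  1.91]
shift cm [-2.21 -4.49 -3.06]
turn rotvec (tool) [ 0.019 -0.008 -0.045]
```

```bash
python3 -m jog '0 -1.2 -2.3 -1.5 0.019 -0.008 -0.045;0 -1 -2.2 -1.5 0 0 0;0 0 0 0 0 0 0;0 0 0 0 0 0 0'; python3 - <<'E'
from h import *
state();togo([0.6145,-0.177,0.17],np.radians(91.5))
E
```

```text
clock: 9.85
tool_pos: [0.6137, -0.1719, 0.2447]
ee_rot: [0.491, -0.505, 0.493, 0.511]
wrist_force: [0.6, 0.1, -1.2]
finger_gap: 0.0097
t 9.85 tcp [ 0.6137 -0.1719  0.2447] gap 0.0097 F [ 0.6  0.1 -1.2]
toolx [-0.008  0.004 -1.   ] y [-0.999 -0.032  0.008] z(jaw) [-0.032  0.999  0.005] q [-0.06  0.43  0.41  1.31 -0.17  1.44  1.95]
shift cm [ 7.47 -0.12 -0.54]
turn rotvec (tool) [ 0.006  0.005 -0.008]
```

```bash
python3 -m jog '0 3 0 -0.5 0.006 0.005 -0.008;0 3 0 0 0 0 0;0 1.4 0 0 0 0 0;0 0 0 0 0 0 0;0 0 0 0 0 0 0'; python3 - <<'E'
from h import *
state();togo([0.6145,-0.177,0.13],np.radians(91.5)); im,m=wshot("pics/w7.png")
cv2.imwrite("pics/w7c.png",im[60:460,60:580])
E
```

```text
clock: 10.35
tool_pos: [0.6115, -0.1689, 0.1655]
ee_rot: [0.491, -0.507, 0.491, 0.51]
wrist_force: [-0.5, 0.2, -0.9]
finger_gap: 0.0095
t 10.35 tcp [ 0.6115 -0.1689  0.1655] gap 0.0095 F [-0.5  0.2 -0.9]
toolx [-0.004  0.003 -1.   ] y [-0.999 -0.034  0.004] z(jaw) [-0.034  0.999  0.004] q [-0.06  0.46  0.4   1.45 -0.18  1.27  1.96]
shift cm [ 3.55 -0.28 -0.83]
turn rotvec (tool) [ 0.008  0.004 -0.004]
```

View pics/w7c.png

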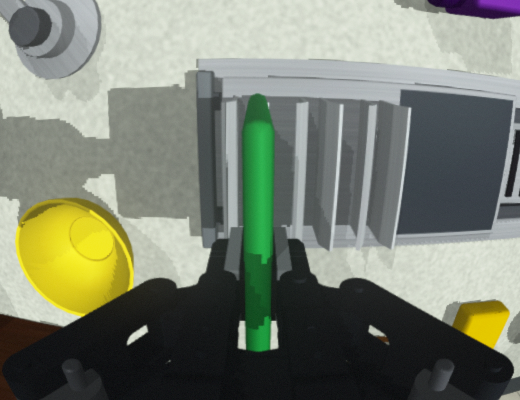

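```bash
python3 -m jog '0 0 -0.3 -0.8 0.008 0.004 -0.004;0 0 0 0 0 0 0;0 0 0 0 0 0 0'; python3 - <<'E'
from h import *
state();togo([0.6145,-0.177,0.13],np.radians(91.5))
E
```

```text
clock: 10.7
tool_pos: [0.6164, -0.1773, 0.1684]
ee_rot: [-0.494, 0.508, -0.492, -0.505]
wrist_force: [-0.2, 0.2, -1.4]
finger_gap: 0.0096
t 10.7 tcp [ 0.6164 -0.1773  0.1684] gap 0.0096 F [-0.2  0.2 -1.4]
toolx [ 0.005 -0.001 -1.   ] y [-1.    -0.027 -0.005] z(jaw) [-0.027  1.    -0.002] q [-0.06  0.47  0.4   1.43 -0.19  1.27  1.96]
shift cm [3.84 0.21 0.04]
turn rotvec (tool) [ 0.001 -0.002  0.005]
```

```bash
python3 -m jog '0 1.5 0.2 0 0 -0.002 0.005;0 1.5 0 -0.1 0 0 0;0 0.6 0 -0.1 0 0 0;0 0 0 0 0 0 0'; python3 - <<'E'
from h import *
state();togo([0.6145,-0.177,0.0828],np.radians(91.5)); im,m=wshot("pics/w8.png")
cv2.imwrite("pics/w8c.png",cv2.resize(im[150:350,200:440],None,fx=3,fy=3))
E
```

```text
clock: 11.1
tool_pos: [0.6142, -0.1799, 0.1292]
ee_rot: [0.493, -0.506, 0.493, 0.507]
wrist_force: [-1.0, 0.5, -1.6]
finger_gap: 0.0096
t 11.1 tcp [ 0.6142 -0.1799  0.1292] gap 0.0096 F [-1.   0.5 -1.6]
toolx [-0.     0.001 -1.   ] y [-1.    -0.026  0.   ] z(jaw) [-0.026  1.     0.001] q [-0.05  0.5   0.4   1.48 -0.2   1.2   1.98]
shift cm [ 4.64 -0.04  0.29]
turn rotvec (tool) [-0.     0.001 -0.   ]
```

View pics/w8c.png

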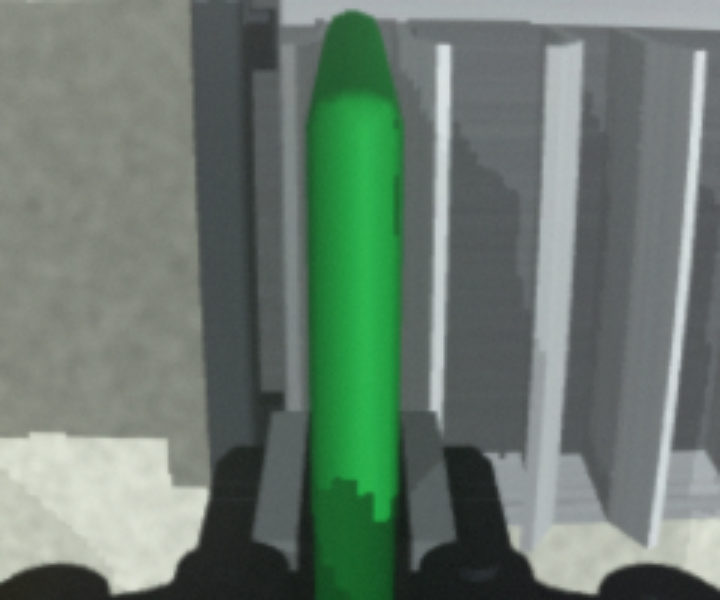

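```bash
python3 -m jog '0 0 0 0.25 0 0 0;0 0 0 0 0 0 0;0 0 0 0 0 0 0'; python3 - <<'E'
from h import *
state();togo([0.6145,-0.177,0.0828],np.radians(91.5))
E
```

```text
clock: 11.45
tool_pos: [0.6147, -0.1771, 0.1301]
ee_rot: [-0.494, 0.507, -0.493, -0.506]
wrist_force: [0.1, 0.4, -1.1]
finger_gap: 0.0095
t 11.45 tcp [ 0.6147 -0.1771  0.1301] gap 0.0095 F [ 0.1  0.4 -1.1]
toolx [ 0.001  0.    -1.   ] y [-1.    -0.026 -0.001] z(jaw) [-0.026  1.     0.   ] q [-0.05  0.5   0.4   1.48 -0.2   1.2   1.97]
shift cm [4.73 0.02 0.01]
turn rotvec (tool) [0.    0.    0.001]
```

```bash
python3 -m jog '0 1 0 0 0 0 0;0 1 0 0 0 0 0;0 0.8 0 0 0 0 0;0 0 0 0 0 0 0'; python3 - <<'E'
from h import *
state();togo([0.6145,-0.177,0.0828],np.radians(91.5))
E
```

```text
clock: 11.85
tool_pos: [0.6149, -0.1768, 0.1]
ee_rot: [-0.494, 0.507, -0.493, -0.506]
wrist_force: [-0.2, 0.1, -0.2]
finger_gap: 0.0096
t 11.85 tcp [ 0.6149 -0.1768  0.1   ] gap 0.0096 F [-0.2  0.1 -0.2]
toolx [ 0.001  0.    -1.   ] y [-1.    -0.027 -0.001] z(jaw) [-0.027  1.     0.   ] q [-0.05  0.52  0.39  1.51 -0.21  1.15  1.98]
shift cm [ 1.72  0.04 -0.02]
turn rotvec (tool) [0.001 0.    0.001]
```

```bash
python3 -m jog '0 0.8 0 0 0 0 0;0 0.6 0 0 0 0 0;0 0.2 0 0 0 0 0;0 0 0 0 0 0 0'; python3 - <<'E'
from h import *
state();togo([0.6145,-0.177,0.0828],np.radians(91.5))
E
```

```text
clock: 12.25
tool_pos: [0.6151, -0.1771, 0.0828]
ee_rot: [-0.494, 0.507, -0.493, -0.506]
wrist_force: [-1.5, 0.7, 4.6]
finger_gap: 0.0097
t 12.25 tcp [ 0.6151 -0.1771  0.0828] gap 0.0097 F [-1.5  0.7  4.6]
toolx [ 0.002  0.    -1.   ] y [-1.    -0.026 -0.002] z(jaw) [-0.026  1.     0.   ] q [-0.04  0.54  0.38  1.53 -0.22  1.11  1.98]
shift cm [-0.    0.06  0.01]
turn rotvec (tool) [0.    0.    0.002]
```

```bash
python3 -m jog '2.5 0 0 0 0 0 0;2.5 0 0 0 0 0 0;2.5 0 0 0 0 0 0;2.5 -1.5 0 0 0 0 0;2.5 -2 0 0 0 0 0;2.5 -3 0 0 0 0 0;2.5 -4 0 0 0 0 0;2.5 -4 0 0 0 0 0;2.5 0 0 0 0 0 0;2.5 0 0 0 0 0 0'; python3 - <<'E'
from h import *
state();togo([0.482,0.3393,0.23],np.radians(104.5)); wshot("pics/w9.png")
E
```

```text
clock: 13.25
tool_pos: [0.615, -0.1777, 0.2409]
ee_rot: [-0.495, 0.508, -0.492, -0.504]
wrist_force: [-0.2, 0.2, -0.5]
finger_gap: 0.0251
t 13.25 tcp [ 0.615  -0.1777  0.2409] gap 0.0251 F [-0.2  0.2 -0.5]
toolx [ 0.007 -0.001 -1.   ] y [-1.    -0.026 -0.007] z(jaw) [-0.026  1.    -0.002] q [-0.06  0.43  0.42  1.33 -0.17  1.41  1.95]
shift cm [ 0.93 11.97 52.03]
turn rotvec (tool) [-0.227 -0.002  0.006]
```

View pics/w9.png

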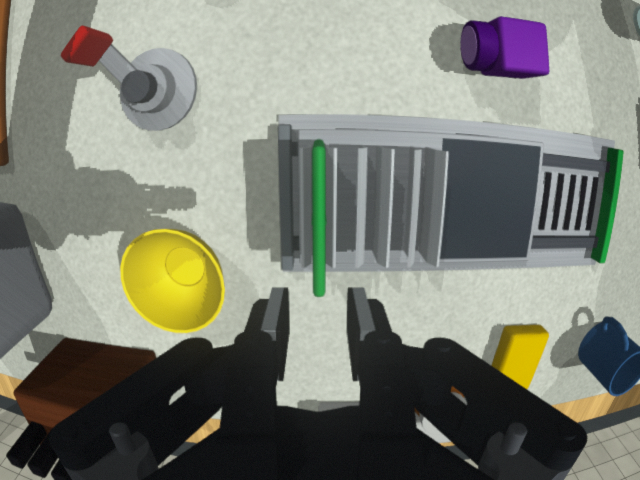

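```bash
python3 -m jog '3 0.1 1 4 0 0 0;3 0.1 1.1 4.8 0 0 0;3 0.1 1.1 4.8 0 0 0;3 0.1 1.1 4.8 0 0 0;3 0.1 1.1 4.8 0 0 0;3 0 1.1 4.8 0 0 0;3 0 1.1 4.8 0 0 0;3 0 1.1 4.8 0 0 0;3 0 1.1 4.8 0 0 0;3 0 1 4 0 0 0'; python3 -m jog '3 0 0 0 -0.11 0 0;3 0 0 0 -0.11 0 0;3 0 0 0 0 0 0'; python3 - <<'E'
from h import *
state();togo([0.482,0.3393,0.16],np.radians(104.5))
E
```

```text
clock: 14.3
tool_pos: [0.4909, 0.2844, 0.2254]
ee_rot: [-0.494, 0.504, -0.501, -0.501]
wrist_force: [-0.0, 0.6, -0.5]
finger_gap: 0.0298
clock: 14.6
tool_pos: [0.4844, 0.2939, 0.2218]
ee_rot: [0.428, -0.558, 0.439, 0.559]
wrist_force: [0.3, -0.3, -0.6]
finger_gap: 0.0298
t 14.6 tcp [0.4844 0.2939 0.2218] gap 0.0298 F [ 0.3 -0.3 -0.6]
toolx [-0.01  -0.011 -1.   ] y [-0.969 -0.248  0.012] z(jaw) [-0.249  0.969 -0.008] q [-0.71  0.27  0.13  1.54 -0.03  1.34  1.25]
shift cm [ 6.13 -0.97  4.51]
turn rotvec (tool) [-0.002 -0.008 -0.012]
```

```bash
python3 -m jog '3 1 -0.5 2.3 0 -0.008 -0.012;3 2 -0.4 2.2 0 0 0;3 2 0 0 0 0 0;3 0 0 0 0 0 0;3 0 0 0 0 0 0'; python3 - <<'E'
from h import *
state();togo([0.482,0.3393,0.073],np.radians(104.5))
E
```

```text
clock: 15.1
tool_pos: [0.4824, 0.3376, 0.1688]
ee_rot: [-0.438, 0.555, -0.44, -0.554]
wrist_force: [-0.5, 0.1, 1.0]
finger_gap: 0.0304
t 15.1 tcp [0.4824 0.3376 0.1688] gap 0.0304 F [-0.5  0.1  1. ]
toolx [-0.002 -0.003 -1.   ] y [-0.973 -0.229  0.002] z(jaw) [-0.229  0.973 -0.002] q [-0.75  0.34  0.11  1.57 -0.04  1.24  1.17]
shift cm [ 9.58 -0.02  0.2 ]
turn rotvec (tool) [-0.022 -0.002 -0.002]
```

```bash
python3 -m jog '3 2 0 0.2 -0.022 0 0;3 2.5 0 0 0 0 0;3 2.5 0 0 0 0 0;3 1 0 0 0 0 0;3 0 0 0 0 0 0;3 0 0 0 0 0 0'; python3 - <<'E'
from h import *
state();togo([0.482,0.3393,0.073],np.radians(104.5)); wshot("pics/w10.png")
E
```

```text
clock: 15.7
tool_pos: [0.4873, 0.3374, 0.0943]
ee_rot: [-0.438, 0.558, -0.434, -0.555]
wrist_force: [1.0, -0.4, 0.4]
finger_gap: 0.0297
t 15.7 tcp [0.4873 0.3374 0.0943] gap 0.0297 F [ 1.  -0.4  0.4]
toolx [ 0.007  0.002 -1.   ] y [-0.971 -0.239 -0.007] z(jaw) [-0.239  0.971 -0.   ] q [-0.74  0.41  0.1   1.65 -0.04  1.08  1.19]
shift cm [2.13 0.49 0.31]
turn rotvec (tool) [-0.012 -0.     0.007]
```

View pics/w10.png

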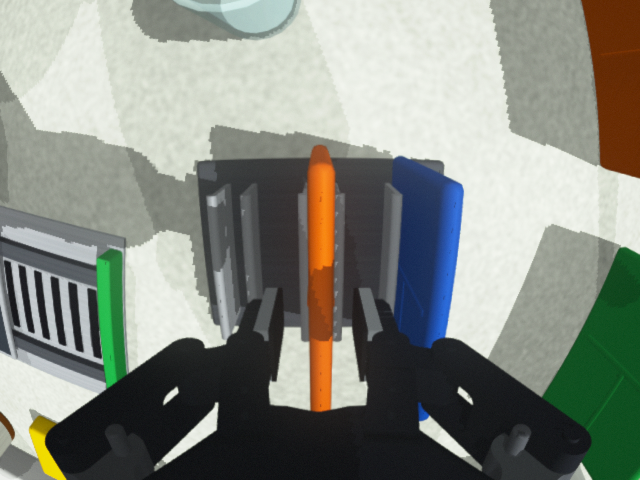

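```bash
python3 -m jog '3 1 0.4 0.3 -0.012 0 0.007;3 1 0.1 0 0 0 0;3 0 0 0 0 0 0;3 0 0 0 0 0 0'; python3 - <<'E'
from h import *
state();togo([0.482,0.3393,0.073],np.radians(104.5))
E
```

```text
clock: 16.15
tool_pos: [0.4827, 0.3406, 0.0757]
ee_rot: [-0.434, 0.56, -0.431, -0.559]
wrist_force: [-0.4, 0.4, 0.9]
finger_gap: 0.0302
t 16.15 tcp [0.4827 0.3406 0.0757] gap 0.0302 F [-0.4  0.4  0.9]
toolx [ 0.003  0.003 -1.   ] y [-0.968 -0.251 -0.004] z(jaw) [-0.251  0.968  0.002] q [-0.74  0.43  0.1   1.67 -0.05  1.04  1.19]
shift cm [ 0.27  0.1  -0.11]
turn rotvec (tool) [0.001 0.002 0.004]
```

```bash
python3 -m jog '3 0.3 0.1 -0.1 0 0.002 0.004;3 0 0 0 0 0 0;0 0 0 0 0 0 0;0 0 0 0 0 0 0;0 0 0 0 0 0 0;0 0 0 0 0 0 0;0 0 0 0 0 0 0' 40; python3 - <<'E'
from h import *
state()
E
```

```text
clock: 16.85
tool_pos: [0.4821, 0.3393, 0.0727]
ee_rot: [0.433, -0.559, 0.433, 0.559]
wrist_force: [0.3, 0.1, -0.7]
finger_gap: 0.009
t 16.85 tcp [0.4821 0.3393 0.0727] gap 0.009 F [ 0.3  0.1 -0.7]
toolx [-0. -0. -1.] y [-0.968 -0.251  0.   ] z(jaw) [-0.251  0.968 -0.   ] q [-0.74  0.43  0.1   1.67 -0.05  1.04  1.19]
```

```bash
python3 -m jog '0 -2 0 0 0 0 0;0 -3 0 0 0 0 0;0 -4 0 0 0 0 0;0 -4 0 0 0 0 0;0 -3 0 0 0 0 0;0 -1 0 0 0 0 0;0 0 0 0 0 0 0;0 0 0 0 0 0 0'; python3 - <<'E'
from h import *
state();togo([0.613,-0.1273,0.25],np.radians(91.5))
E
```

```text
clock: 17.65
tool_pos: [0.4804, 0.3379, 0.2448]
ee_rot: [0.43, -0.559, 0.435, 0.56]
wrist_force: [-0.4, 1.4, -2.2]
finger_gap: 0.0094
t 17.65 tcp [0.4804 0.3379 0.2448] gap 0.0094 F [-0.4  1.4 -2.2]
toolx [-0.006 -0.005 -1.   ] y [-0.968 -0.251  0.007] z(jaw) [-0.251  0.968 -0.003] q [-0.75  0.3   0.11  1.45 -0.03  1.4   1.18]
shift cm [ -0.38  -1.15 -48.36]
turn rotvec (tool) [ 0.228 -0.004 -0.006]
```

```bash
python3 -m jog '0 -0.2 -0.1 -3 0 0 0;0 -0.2 -0.1 -4.8 0 0 0;0 -0.2 -0.1 -4.8 0 0 0;0 -0.2 -0.1 -4.8 0 0 0;0 -0.2 -0.1 -4.8 0 0 0;0 -0.2 -0.1 -4.8 0 0 0;0 -0.2 -0.1 -4.8 0 0 0;0 -0.2 -0.1 -4.5 0 0 0;0 -0.1 -0.1 -4 0 0 0;0 0 0 -3 0 0 0'; python3 -m jog '0 0 0 0 0.11 0 0;0 0 0 0 0.11 0 0;0 0 0 0 0 0 0'; python3 - <<'E'
from h import *
state();togo([0.613,-0.1273,0.20],np.radians(91.5))
E
```

```text
clock: 18.65
tool_pos: [0.5934, -0.0877, 0.2382]
ee_rot: [0.416, -0.554, 0.441, 0.571]
wrist_force: [-0.3, -0.1, -1.1]
finger_gap: 0.0095
clock: 18.95
tool_pos: [0.5903, -0.0968, 0.2301]
ee_rot: [0.475, -0.498, 0.509, 0.516]
wrist_force: [-0.4, 0.7, -1.7]
finger_gap: 0.0095
t 18.95 tcp [ 0.5903 -0.0968  0.2301] gap 0.0095 F [-0.4  0.7 -1.7]
toolx [-0.053 -0.017 -0.998] y [-0.998 -0.029  0.053] z(jaw) [-0.03   0.999 -0.015] q [-0.2   0.38  0.4   1.41 -0.12  1.43  1.8 ]
shift cm [ 2.94 -2.33 -3.07]
turn rotvec (tool) [ 0.003 -0.015 -0.053]
```

```bash
python3 -m jog '0 0 -1.2 -1.5 0 -0.015 -0.053;0 1 -1 -1.5 0 0 0;0 1 0 0 0 0 0;0 0 0 0 0 0 0;0 0 0 0 0 0 0'; python3 - <<'E'
from h import *
state();togo([0.613,-0.1273,0.155],np.radians(91.5))
E
```

```text
clock: 19.45
tool_pos: [0.6109, -0.123, 0.2013]
ee_rot: [0.487, -0.508, 0.49, 0.515]
wrist_force: [0.2, -0.6, -0.1]
finger_gap: 0.0095
t 19.45 tcp [ 0.6109 -0.123   0.2013] gap 0.0095 F [ 0.2 -0.6 -0.1]
toolx [-0.01   0.003 -1.   ] y [-0.999 -0.046  0.01 ] z(jaw) [-0.046  0.999  0.003] q [-0.14  0.42  0.4   1.43 -0.16  1.34  1.89]
shift cm [ 4.63 -0.24 -0.46]
turn rotvec (tool) [ 0.02   0.003 -0.01 ]
```

```bash
python3 -m jog '0 2 -0.3 -0.5 0.02 0.003 -0.01;0 2 0 0 0 0 0;0 0.5 0 0 0 0 0;0 0 0 0 0 0 0;0 0 0 0 0 0 0'; python3 - <<'E'
from h import *
state();togo([0.613,-0.1273,0.13],np.radians(91.5))
E
```

```text
clock: 19.95
tool_pos: [0.6146, -0.1231, 0.1572]
ee_rot: [-0.492, 0.509, -0.49, -0.508]
wrist_force: [0.3, 1.1, -0.6]
finger_gap: 0.0094
t 19.95 tcp [ 0.6146 -0.1231  0.1572] gap 0.0094 F [ 0.3  1.1 -0.6]
toolx [ 0.002  0.002 -1.   ] y [-0.999 -0.035 -0.002] z(jaw) [-0.035  0.999  0.002] q [-0.14  0.45  0.39  1.49 -0.18  1.24  1.88]
shift cm [ 2.72  0.18 -0.41]
turn rotvec (tool) [0.009 0.002 0.002]
```

```bash
python3 -m jog '0 1 0.2 -0.4 0.009 0.002 0.002;0 1 0 0 0 0 0;0 0.6 0 0 0 0 0;0 0 0 0 0 0 0;0 0 0 0 0 0 0'; python3 - <<'E'
from h import *
state();togo([0.613,-0.1273,0.0827],np.radians(91.5)); im,m=wshot("pics/w11.png")
cv2.imwrite("pics/w11c.png",cv2.resize(im[150:350,200:440],None,fx=3,fy=3))
E
```

```text
clock: 20.45
tool_pos: [0.6136, -0.1275, 0.1311]
ee_rot: [-0.494, 0.507, -0.493, -0.505]
wrist_force: [0.3, -0.6, -1.3]
finger_gap: 0.0093
t 20.45 tcp [ 0.6136 -0.1275  0.1311] gap 0.0093 F [ 0.3 -0.6 -1.3]
toolx [ 0.003 -0.001 -1.   ] y [-1.    -0.026 -0.003] z(jaw) [-0.026  1.    -0.001] q [-0.13  0.47  0.39  1.52 -0.19  1.19  1.89]
shift cm [4.84 0.08 0.03]
turn rotvec (tool) [-0.001 -0.001  0.003]
```

View pics/w11c.png

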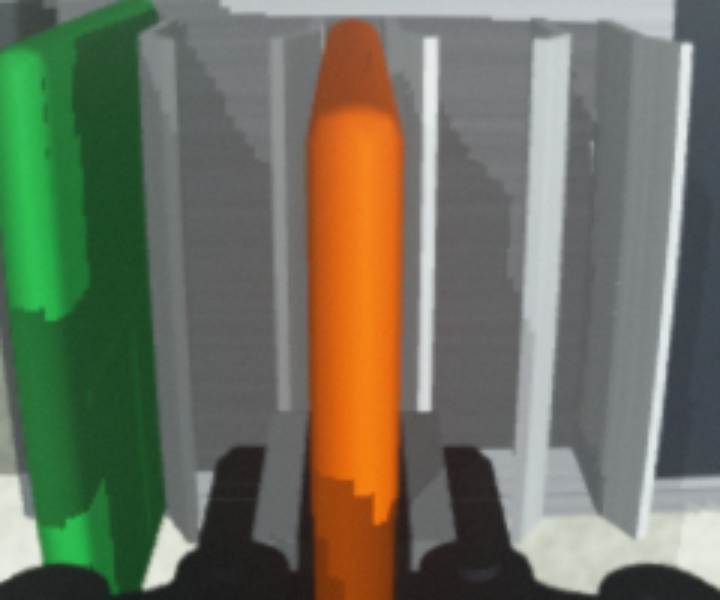

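Orange sits centred over slot 1 (mouth 272–438, plate ~354 in the crop).

```bash
python3 -m jog '0 1 0 0 0 0 0.003;0 1 0 0 0 0 0;0 1 0 0 0 0 0;0 0.6 0 0 0 0 0;0 0.5 0 0 0 0 0;0 0 0 0 0 0 0'; python3 - <<'E'
from h import *
state();togo([0.613,-0.1273,0.0827],np.radians(91.5))
E
```

```text
clock: 21.1
tool_pos: [0.6134, -0.1274, 0.086]
ee_rot: [0.493, -0.506, 0.494, 0.506]
wrist_force: [-0.3, -0.4, -1.1]
finger_gap: 0.0092
t 21.1 tcp [ 0.6134 -0.1274  0.086 ] gap 0.0092 F [-0.3 -0.4 -1.1]
toolx [-0.001 -0.001 -1.   ] y [-1.    -0.026  0.001] z(jaw) [-0.026  1.    -0.001] q [-0.12  0.51  0.38  1.56 -0.2   1.11  1.9 ]
shift cm [0.33 0.04 0.01]
turn rotvec (tool) [-0.    -0.001 -0.001]
```

```bash
python3 -m jog '0 0.35 0 0 0 0 0;0 0.05 0 0 0 0 0;0 0 0 0 0 0 0'
```

```text
clock: 21.4
tool_pos: [0.6144, -0.1278, 0.0829]
ee_rot: [-0.494, 0.507, -0.493, -0.506]
wrist_force: [0.9, 0.5, -0.6]
finger_gap: 0.0097
```

```bash
python3 -m jog '0 0.15 0 0 0 0 0;0 0 0 0 0 0 0';python3 -m jog '2.5 0 0 0 0 0 0;2.5 0 0 0 0 0 0;2.5 0 0 0 0 0 0;2.5 -1.5 0 0 0 0 0;2.5 -2 0 0 0 0 0;2.5 -3 0 0 0 0 0;2.5 -4 0 0 0 0 0;2.5 -4 0 0 0 0 0;2.5 0 0 0 0 0 0;2.5 0 0 0 0 0 0'; python3 - <<'E'
from h import *
state();togo([0.476,0.3888,0.22],np.radians(104.5)); wshot("pics/w12.png")
E
```

```text
clock: 21.6
tool_pos: [0.615, -0.128, 0.083]
ee_rot: [-0.494, 0.508, -0.493, -0.505]
wrist_force: [-0.1, -0.7, -1.8]
finger_gap: 0.0095
clock: 22.6
tool_pos: [0.6141, -0.128, 0.2393]
ee_rot: [-0.495, 0.508, -0.493, -0.504]
wrist_force: [-0.6, -0.4, -0.5]
finger_gap: 0.0251
t 22.6 tcp [ 0.6141 -0.128   0.2393] gap 0.0251 F [-0.6 -0.4 -0.5]
toolx [ 0.006 -0.002 -1.   ] y [-1.    -0.025 -0.006] z(jaw) [-0.025  1.    -0.002] q [-0.14  0.4   0.41  1.37 -0.16  1.4   1.86]
shift cm [ 1.74 12.53 52.02]
turn rotvec (tool) [-0.228 -0.003  0.005]
```

View pics/w12.png

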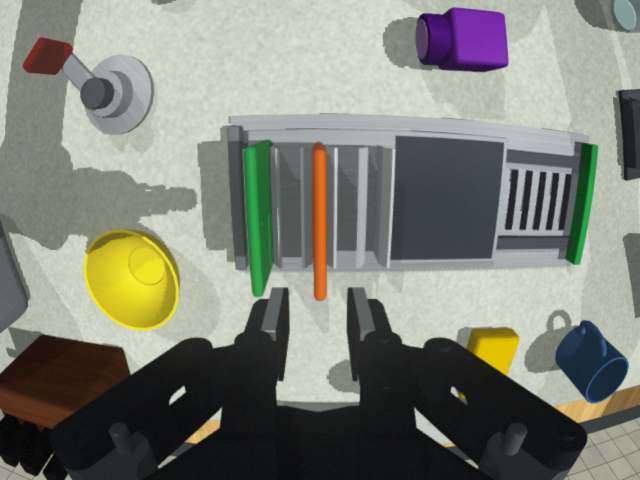

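```bash
python3 -m jog '3 0 1 4 0 0 0;3 0 1.2 4.9 0 0 0;3 0 1.2 4.9 0 0 0;3 0 1.2 4.9 0 0 0;3 0 1.2 4.9 0 0 0;3 0 1.2 4.9 0 0 0;3 0 1.2 4.9 0 0 0;3 0 1.2 4.9 0 0 0;3 0 1.2 4.9 0 0 0;3 0 1.2 4.5 0 0 0'; python3 -m jog '3 0 0 2 -0.11 0 0;3 0 0 1 -0.11 0 0;3 0 0 0 0 0 0'; python3 - <<'E'
from h import *
state();togo([0.476,0.3888,0.16],np.radians(104.5))
E
```

```text
clock: 23.65
tool_pos: [0.4834, 0.3392, 0.2283]
ee_rot: [-0.494, 0.504, -0.503, -0.5]
wrist_force: [0.2, 0.0, 0.3]
finger_gap: 0.0297
clock: 23.95
tool_pos: [0.4743, 0.3794, 0.2237]
ee_rot: [0.428, -0.558, 0.441, 0.558]
wrist_force: [-0.4, -0.6, -0.4]
finger_gap: 0.0301
t 23.95 tcp [0.4743 0.3794 0.2237] gap 0.0301 F [-0.4 -0.6 -0.4]
toolx [-0.012 -0.014 -1.   ] y [-0.969 -0.245  0.015] z(jaw) [-0.246  0.969 -0.01 ] q [-0.81  0.36  0.11  1.42 -0.04  1.38  1.12]
shift cm [ 6.35 -0.49  0.94]
turn rotvec (tool) [-0.005 -0.01  -0.015]
```

```bash
python3 -m jog '3 1.5 -0.4 0.9 0 -0.01 -0.015;3 2 0 0 0 0 0;3 2 0 0 0 0 0;3 0 0 0 0 0 0;3 0 0 0 0 0 0'; python3 - <<'E'
from h import *
state();togo([0.476,0.3888,0.073],np.radians(104.5))
E
```

```text
clock: 24.45
tool_pos: [0.477, 0.3837, 0.1651]
ee_rot: [-0.438, 0.555, -0.441, -0.553]
wrist_force: [0.3, -0.4, 0.8]
finger_gap: 0.0299
t 24.45 tcp [0.477  0.3837 0.1651] gap 0.0299 F [ 0.3 -0.4  0.8]
toolx [-0.001 -0.005 -1.   ] y [-0.974 -0.227  0.002] z(jaw) [-0.227  0.974 -0.004] q [-0.81  0.4   0.11  1.51 -0.04  1.25  1.1 ]
shift cm [ 9.21 -0.03  0.56]
turn rotvec (tool) [-0.025 -0.004 -0.002]
```

```bash
python3 -m jog '3 2 0 0.6 -0.025 -0.004 0;3 2.5 0 0 0 0 0;3 2 0 0 0 0 0;3 1 0 0 0 0 0;3 0 0 0 0 0 0;3 0 0 0 0 0 0'; python3 - <<'E'
from h import *
state();togo([0.476,0.3888,0.073],np.radians(104.5)); wshot("pics/w13.png")
E
```

```text
clock: 25.05
tool_pos: [0.4808, 0.3885, 0.0957]
ee_rot: [-0.438, 0.558, -0.433, -0.556]
wrist_force: [-0.4, 0.2, 0.1]
finger_gap: 0.0297
t 25.05 tcp [0.4808 0.3885 0.0957] gap 0.0297 F [-0.4  0.2  0.1]
toolx [ 0.006  0.005 -1.   ] y [-0.971 -0.24  -0.007] z(jaw) [-0.24   0.971  0.003] q [-0.81  0.46  0.1   1.58 -0.05  1.1   1.12]
shift cm [2.27 0.47 0.14]
turn rotvec (tool) [-0.01   0.003  0.007]
```

View pics/w13.png

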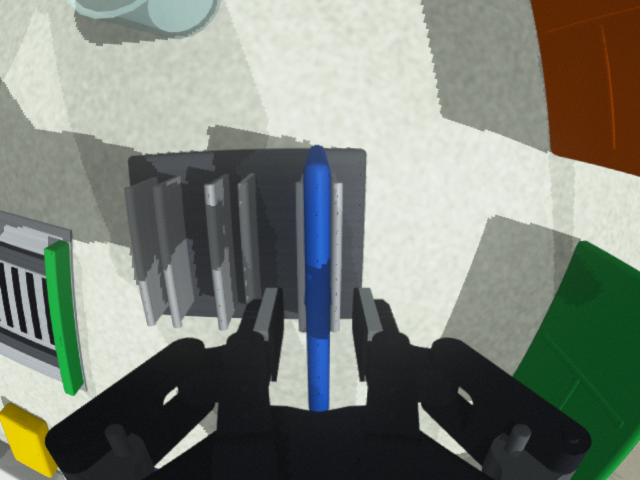

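Blue is centred between the fingers (318).

```bash
python3 -m jog '3 1 0.4 0.1 -0.01 0.003 0.007;3 1 0.1 0 0 0 0;3 0 0 0 0 0 0;3 0 0 0 0 0 0'; python3 - <<'E'
from h import *
state();togo([0.476,0.3888,0.073],np.radians(104.5))
E
```

```text
clock: 25.5
tool_pos: [0.4764, 0.3894, 0.0766]
ee_rot: [-0.434, 0.559, -0.431, -0.559]
wrist_force: [0.6, 0.3, -0.4]
finger_gap: 0.0299
t 25.5 tcp [0.4764 0.3894 0.0766] gap 0.0299 F [ 0.6  0.3 -0.4]
toolx [ 0.003  0.002 -1.   ] y [-0.968 -0.251 -0.003] z(jaw) [-0.251  0.968  0.002] q [-0.81  0.47  0.09  1.6  -0.05  1.07  1.12]
shift cm [ 0.36  0.05 -0.05]
turn rotvec (tool) [0.001 0.002 0.003]
```

```bash
python3 -m jog '3 0.35 0 0 0 0 0;3 0 0 0 0 0 0;0 0 0 0 0 0 0;0 0 0 0 0 0 0;0 0 0 0 0 0 0;0 0 0 0 0 0 0;0 0 0 0 0 0 0' 40; python3 -m jog '0 -2 0 0 0 0 0;0 -3 0 0 0 0 0;0 -4 0 0 0 0 0;0 -4 0 0 0 0 0;0 -3 0 0 0 0 0;0 -1 0 0 0 0 0;0 0 0 0 0 0 0;0 0 0 0 0 0 0'; python3 - <<'E'
from h import *
state();togo([0.612,-0.0773,0.25],np.radians(91.5))
E
```

```text
clock: 26.2
tool_pos: [0.4765, 0.3894, 0.0731]
ee_rot: [-0.434, 0.559, -0.431, -0.559]
wrist_force: [-1.0, -0.7, -0.6]
finger_gap: 0.0093
clock: 27.0
tool_pos: [0.4745, 0.3875, 0.245]
ee_rot: [0.432, -0.559, 0.434, 0.559]
wrist_force: [-0.7, 0.1, -2.3]
finger_gap: 0.0092
t 27.0 tcp [0.4745 0.3875 0.245 ] gap 0.0092 F [-0.7  0.1 -2.3]
toolx [-0.002 -0.002 -1.   ] y [-0.968 -0.251  0.003] z(jaw) [-0.251  0.968 -0.002] q [-0.82  0.35  0.11  1.38 -0.04  1.41  1.11]
shift cm [ -0.42  -1.66 -48.45]
turn rotvec (tool) [ 0.227 -0.002 -0.003]
```

```bash
python3 -m jog '0 -0.2 -0.2 -3 0 0 0;0 -0.2 -0.2 -4.8 0 0 0;0 -0.2 -0.2 -4.8 0 0 0;0 -0.2 -0.2 -4.8 0 0 0;0 -0.2 -0.2 -4.8 0 0 0;0 -0.2 -0.2 -4.8 0 0 0;0 -0.2 -0.2 -4.8 0 0 0;0 -0.2 -0.2 -4.5 0 0 0;0 -0.1 -0.2 -4 0 0 0;0 0 0 -3 0 0 0'; python3 -m jog '0 0 0 -1 0.11 0 0;0 0 0 -1 0.11 0 0;0 0 0 0 0 0 0'; python3 - <<'E'
from h import *
state();togo([0.612,-0.0773,0.20],np.radians(91.5))
E
```

```text
clock: 28.0
tool_pos: [0.5957, -0.0366, 0.2375]
ee_rot: [0.417, -0.555, 0.44, 0.57]
wrist_force: [0.1, 0.4, -1.8]
finger_gap: 0.0095
clock: 28.3
tool_pos: [0.5972, -0.0655, 0.2299]
ee_rot: [0.476, -0.499, 0.509, 0.515]
wrist_force: [0.4, 0.5, -1.7]
finger_gap: 0.0092
t 28.3 tcp [ 0.5972 -0.0655  0.2299] gap 0.0092 F [ 0.4  0.5 -1.7]
toolx [-0.049 -0.017 -0.999] y [-0.998 -0.029  0.049] z(jaw) [-0.03   0.999 -0.016] q [-0.24  0.38  0.39  1.41 -0.12  1.42  1.75]
shift cm [ 2.93 -1.59 -1.17]
turn rotvec (tool) [ 0.003 -0.016 -0.049]
```

```bash
python3 -m jog '0 0 -0.8 -0.8 0 -0.016 -0.049;0 1 -0.7 -0.5 0 0 0;0 1 0 0 0 0 0;0 0 0 0 0 0 0;0 0 0 0 0 0 0'; python3 - <<'E'
from h import *
state();togo([0.612,-0.0773,0.155],np.radians(91.5))
E
```

```text
clock: 28.8
tool_pos: [0.6103, -0.0736, 0.2007]
ee_rot: [0.487, -0.507, 0.491, 0.514]
wrist_force: [0.1, -0.7, -0.4]
finger_gap: 0.0093
t 28.8 tcp [ 0.6103 -0.0736  0.2007] gap 0.0093 F [ 0.1 -0.7 -0.4]
toolx [-0.012  0.002 -1.   ] y [-0.999 -0.043  0.012] z(jaw) [-0.043  0.999  0.003] q [-0.21  0.4   0.38  1.45 -0.15  1.33  1.79]
shift cm [ 4.57 -0.21 -0.39]
turn rotvec (tool) [ 0.017  0.002 -0.012]
```

```bash
python3 -m jog '0 2 -0.2 -0.6 0.017 0.003 -0.012;0 2 0 0 0 0 0;0 0.5 0 0 0 0 0;0 0 0 0 0 0 0;0 0 0 0 0 0 0'; python3 - <<'E'
from h import *
state();togo([0.612,-0.0773,0.13],np.radians(91.5))
E
```

```text
clock: 29.3
tool_pos: [0.6133, -0.0757, 0.1557]
ee_rot: [0.492, -0.508, 0.492, 0.508]
wrist_force: [0.3, -1.2, -1.0]
finger_gap: 0.0099
t 29.3 tcp [ 0.6133 -0.0757  0.1557] gap 0.0099 F [ 0.3 -1.2 -1. ]
toolx [ 0.  0. -1.] y [-0.999 -0.033 -0.   ] z(jaw) [-0.033  0.999  0.   ] q [-0.21  0.43  0.38  1.51 -0.16  1.23  1.8 ]
shift cm [ 2.57  0.14 -0.16]
turn rotvec (tool) [0.007 0.    0.   ]
```

```bash
python3 -m jog '0 1 0.1 -0.2 0.007 0 0;0 1 0 0 0 0 0;0 0.5 0 0 0 0 0;0 0 0 0 0 0 0;0 0 0 0 0 0 0'; python3 - <<'E'
from h import *
state();togo([0.612,-0.0773,0.0831],np.radians(91.5)); im,m=wshot("pics/w14.png")
cv2.imwrite("pics/w14c.png",cv2.resize(im[150:350,200:440],None,fx=3,fy=3))
E
```

```text
clock: 29.8
tool_pos: [0.6134, -0.0778, 0.1307]
ee_rot: [-0.494, 0.507, -0.493, -0.506]
wrist_force: [-0.1, 0.5, -0.9]
finger_gap: 0.0098
t 29.8 tcp [ 0.6134 -0.0778  0.1307] gap 0.0098 F [-0.1  0.5 -0.9]
toolx [ 0.003  0.    -1.   ] y [-1.    -0.026 -0.003] z(jaw) [-0.026  1.     0.   ] q [-0.2   0.45  0.37  1.55 -0.17  1.18  1.8 ]
shift cm [4.76 0.16 0.05]
turn rotvec (tool) [-0.     0.     0.003]
```

View pics/w14c.png

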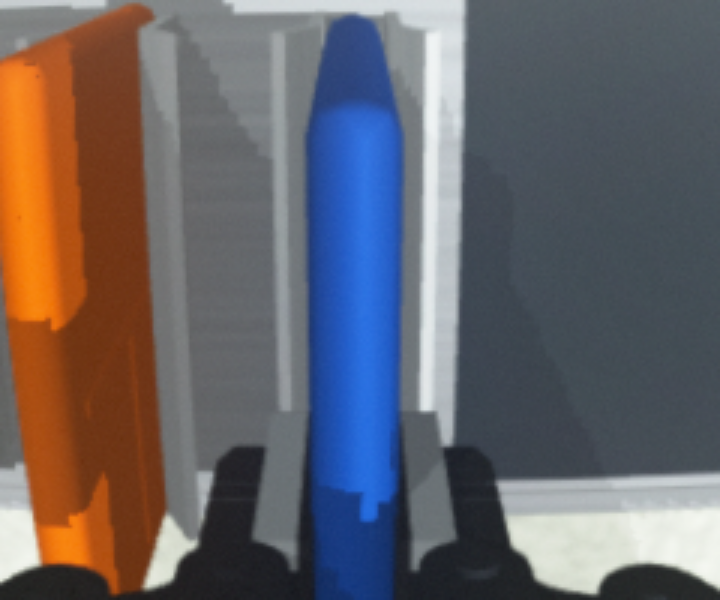

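Blue is centred over slot 2's mouth (272–438, plate 354). Descend.

```bash
python3 -m jog '0 1 0.1 0 0 0 0.003;0 1 0 0 0 0 0;0 1 0 0 0 0 0;0 0.6 0 0 0 0 0;0 0.5 0 0 0 0 0;0 0 0 0 0 0 0'; python3 - <<'E'
from h import *
state();togo([0.612,-0.0773,0.0831],np.radians(91.5))
E
```

```text
clock: 30.45
tool_pos: [0.6121, -0.0777, 0.0856]
ee_rot: [0.493, -0.506, 0.494, 0.507]
wrist_force: [0.4, 0.2, -1.4]
finger_gap: 0.0096
t 30.45 tcp [ 0.6121 -0.0777  0.0856] gap 0.0096 F [ 0.4  0.2 -1.4]
toolx [-0.001  0.    -1.   ] y [-1.    -0.026  0.001] z(jaw) [-0.026  1.     0.   ] q [-0.19  0.49  0.36  1.59 -0.19  1.1   1.81]
shift cm [0.25 0.01 0.04]
turn rotvec (tool) [ 0.     0.    -0.001]
```

```bash
python3 -m jog '0 0.4 0 0 0 0 0;0 0.2 0 0 0 0 0;0 0 0 0 0 0 0'
```

```text
clock: 30.75
tool_pos: [0.6132, -0.0787, 0.0838]
ee_rot: [-0.494, 0.507, -0.493, -0.506]
wrist_force: [0.3, 0.3, -1.8]
finger_gap: 0.0096
```

```bash
python3 -m jog '0 0.25 0 0 0 0 0;0 0 0 0 0 0 0'; python3 -m jog '2.5 0 0 0 0 0 0;2.5 0 0 0 0 0 0;2.5 0 0 0 0 0 0;2.5 -1.5 0 0 0 0 0;2.5 -2 0 0 0 0 0;2.5 -3 0 0 0 0 0;2.5 -4 0 0 0 0 0;2.5 -4 0 0 0 0 0;2.5 0 0 0 0 0 0;2.5 0 0 0 0 0 0'; python3 - <<'E'
from h import *
state(); wshot("pics/w15.png"); cv2.imwrite("pics/side1.png",cams.camera("side"))
E
```

```text
clock: 30.95
tool_pos: [0.6144, -0.0789, 0.0833]
ee_rot: [-0.495, 0.508, -0.492, -0.505]
wrist_force: [-0.2, -0.1, -1.7]
finger_gap: 0.0095
clock: 31.95
tool_pos: [0.6133, -0.0791, 0.2384]
ee_rot: [-0.495, 0.508, -0.492, -0.504]
wrist_force: [-0.2, -0.4, -1.1]
finger_gap: 0.0251
t 31.95 tcp [ 0.6133 -0.0791  0.2384] gap 0.0251 F [-0.2 -0.4 -1.1]
toolx [ 0.007 -0.001 -1.   ] y [-1.    -0.025 -0.007] z(jaw) [-0.025  1.    -0.001] q [-0.21  0.37  0.39  1.4  -0.14  1.39  1.78]
```

View pics/w15.png

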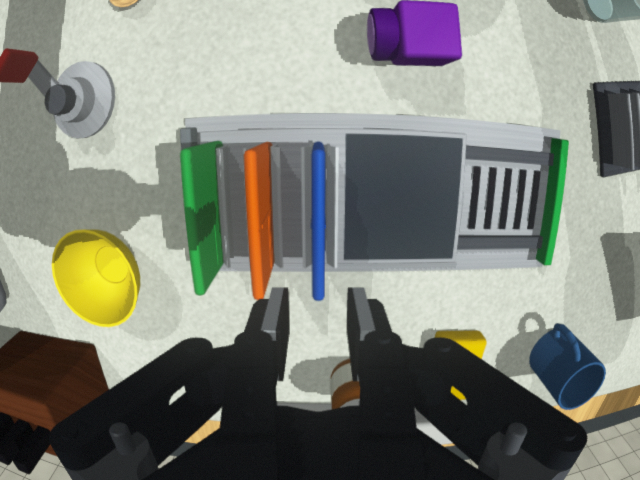

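View pics/side1.png

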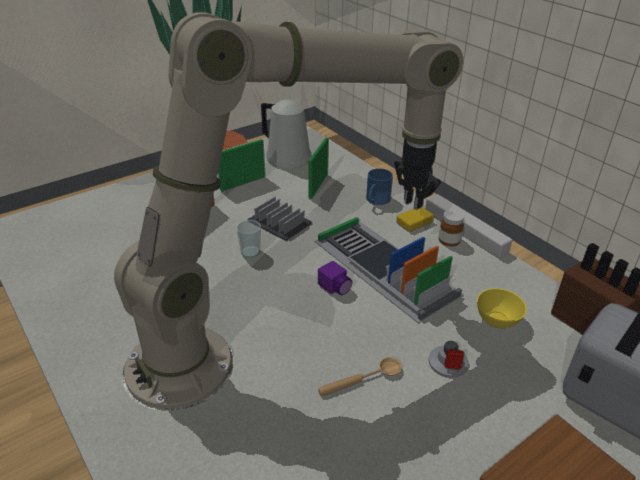

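```bash
python3 -m jog '8.5 0 3 2 0 0 0;8.5 0 4 3 0 0 0;8.5 0 4 3 0 0 0;8.5 0 3 2 0 0 0;8.5 0 0 0 0.14 0 0;8.5 0 0 0 0.14 0 0;8.5 0 0 0 0.14 0 0;8.5 0 0 0 0.14 0 0;8.5 0 0 0 0.14 0 0;8.5 0 0 0 0.14 0 0';python3 -m jog '8.5 0 0 0 0.14 0 0;8.5 0 0 0 0.14 0 0;8.5 0 0 0 0.14 0 0;8.5 0 0 0 0.14 0 0;8.5 0 0 0 0.14 0 0;8.5 0 0 0 0.14 0 0;8.5 0 0 0 0.14 0 0;8.5 0 0 0 0.14 0 0;8.5 0 0 0 0.14 0 0;8.5 0 0 0 0.14 0 0';python3 -m jog '8.5 0 0 0 0.14 0 0;8.5 0 0 0 0.14 0 0;8.5 0 0 0 0.14 0 0;8.5 0 0 0 0.14 0 0;8.5 0 0 0 0.14 0 0;8.5 0 0 0 0.14 0 0;8.5 0 0 0 0.14 0 0;8.5 0 0 0 0.14 0 0;8.5 0 0 0 0.14 0 0;8.5 0 0 0 0.14 0 0';python3 - <<'E'
from h import *
state(); togo([0.46,0.03,0.25],np.pi)
E
```

```text
clock: 33.05
tool_pos: [0.4571, 0.0211, 0.2237]
ee_rot: [0.654, -0.252, 0.667, 0.252]
wrist_force: [0.1, 0.2, 1.3]
finger_gap: 0.0849
clock: 34.05
tool_pos: [0.4493, 0.0204, 0.2125]
ee_rot: [0.649, 0.243, 0.672, -0.261]
wrist_force: [-0.7, 0.2, -0.2]
finger_gap: 0.0849
clock: 35.05
tool_pos: [0.4414, 0.0195, 0.2016]
ee_rot: [-0.319, -0.606, -0.328, 0.65]
wrist_force: [0.2, 1.1, -0.1]
finger_gap: 0.0851
t 35.05 tcp [0.4414 0.0195 0.2016] gap 0.0851 F [ 0.2  1.1 -0.1]
toolx [-0.061 -0.018 -0.998] y [ 0.813 -0.581 -0.039] z(jaw) [-0.579 -0.814  0.05 ] q [-0.5   0.05  0.39  1.85 -0.01  1.31 -2.3 ]
shift cm [-4.96  0.72 -1.69]
turn rotvec (tool) [0.951 0.065 0.012]
```

```bash
python3 -m jog '8.5 -1 0 0 -0.14 0 0;8.5 -1 0 0 -0.14 0 0;8.5 -1 0 0 -0.14 0 0;8.5 -1 0 0 -0.14 0 0;8.5 -1 0 0 -0.14 0 0;8.5 -1 0 0 -0.14 0 0;8.5 -1 0 0 -0.14 0 0;8.5 0 0 0 -0.14 0 0;8.5 0 0 0 -0.14 0 0;8.5 0 0 0 -0.14 0 0';python3 -m jog '8.5 0 0 0 -0.14 0 0;8.5 0 0 0 -0.14 0 0;8.5 0 0 0 -0.14 0 0;8.5 0 0 0 -0.14 0 0;8.5 0 0 0 -0.08 0 0;8.5 0 0 0 0 0 0';python3 - <<'E'
from h import *
state(); togo([0.46,-0.03,0.25],0)
E
```

```text
clock: 36.05
tool_pos: [0.4391, 0.0203, 0.2634]
ee_rot: [0.633, 0.24, 0.682, -0.278]
wrist_force: [0.1, 0.4, -0.4]
finger_gap: 0.0851
clock: 36.65
tool_pos: [0.4353, 0.02, 0.2571]
ee_rot: [0.672, 0.017, 0.739, -0.039]
wrist_force: [-0.4, -0.2, 0.1]
finger_gap: 0.0848
t 36.65 tcp [0.4353 0.02   0.2571] gap 0.0848 F [-0.4 -0.2  0.1]
toolx [-0.097 -0.027 -0.995] y [ 0.077  0.996 -0.035] z(jaw) [ 0.992 -0.08  -0.094] q [-0.47  0.03  0.35  1.75  0.01  1.47 -0.2 ]
shift cm [ 0.6  -4.76  2.92]
turn rotvec (tool) [-0.079 -0.096  0.031]
```

```bash
python3 -m jog '8.5 0 -2.4 1.5 -0.08 -0.096 0.031;8.5 0 -2.4 1.5 0 0 0;8.5 0 0 0 0 0 0;8.5 0 0 0 0 0 0';python3 - <<'E'
from h import *
state(); togo([0.46,-0.03,0.25],0); wshot("pics/w16.png")
E
```

```text
clock: 37.05
tool_pos: [0.4619, -0.0297, 0.2534]
ee_rot: [0.706, 0.001, 0.708, -0.002]
wrist_force: [-0.4, -0.1, 0.0]
finger_gap: 0.0852
t 37.05 tcp [ 0.4619 -0.0297  0.2534] gap 0.0852 F [-0.4 -0.1  0. ]
toolx [-0.003 -0.    -1.   ] y [ 0.004  1.    -0.   ] z(jaw) [ 1.    -0.004 -0.003] q [-0.41  0.01  0.41  1.77 -0.    1.37 -0.  ]
shift cm [ 0.34 -0.04 -0.19]
turn rotvec (tool) [-0.004 -0.003  0.   ]
```

View pics/w16.png

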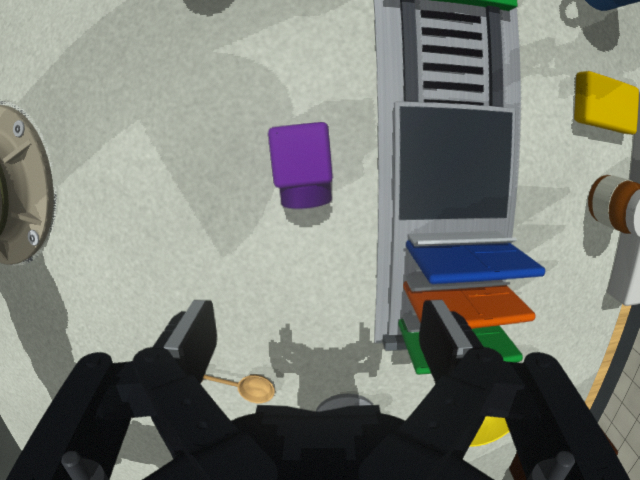

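```bash
python3 - <<'E'
from h import *
import pickle
m=pickle.load(open("pics/w16.pkl","rb"))
im=cv2.imread("pics/w16.png"); cv2.imwrite("pics/w16c.png",cv2.resize(im[100:230,240:360],None,fx=5,fy=4.6,interpolation=cv2.INTER_CUBIC))
c=[(270,127),(327,122),(332,181),(275,188)]
P=[onplane("wrist",u,.056,m) for u in c]
for p in P: print(p.round(4))
print(np.mean(P,0).round(4),[np.linalg.norm(P[i]-P[i-1]).round(4) for i in range(4)])
a=(P[0]+P[1])/2-(P[2]+P[3])/2; print("base dir yaw",np.degrees(np.arctan2(a[1],a[0])))
E
```

```text
[0.4179 0.0438 0.056 ]
[0.4694 0.0476 0.056 ]
[ 0.474  -0.0066  0.056 ]
[ 0.4212 -0.0129  0.056 ]
[0.4456 0.018  0.056 ] [np.float64(0.0567), np.float64(0.0516), np.float64(0.0545), np.float64(0.0532)]
base dir yaw 94.08918119010046
```

View pics/w16c.png

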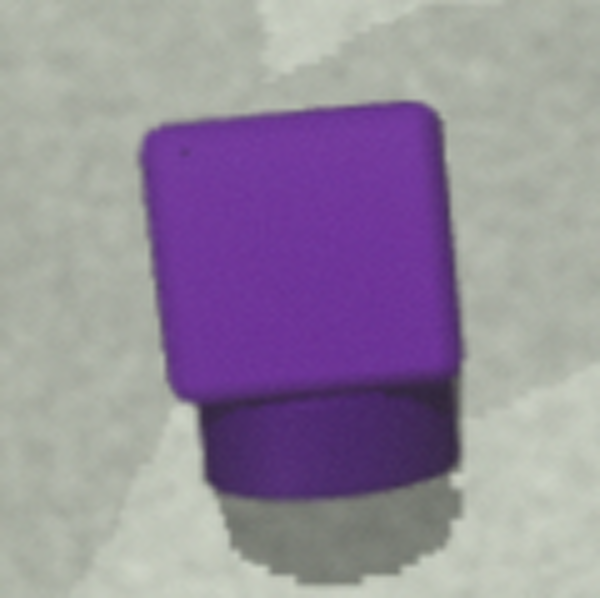

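```bash
python3 -m jog '8.5 0 0 0 0 0 0.14;8.5 0 0 0 0 0 0.14;8.5 0 0 0 0 0 0.14;8.5 0 0 0 0 0 0.14;8.5 0 0 0 0 0 0.14;8.5 0 0 0 0 0 0.14;8.5 0 0 0 0 0 0'; python3 - <<'E'
from h import *
state()
E
```

```text
clock: 37.8
tool_pos: [0.4639, -0.0192, 0.2547]
ee_rot: [0.639, 0.297, 0.642, 0.301]
wrist_force: [-0.1, -0.6, -0.9]
finger_gap: 0.0848
t 37.8 tcp [ 0.4639 -0.0192  0.2547] gap 0.0848 F [-0.1 -0.6 -0.9]
toolx [-0.005  0.767 -0.641] y [-0.003  0.641  0.767] z(jaw) [ 1.     0.006 -0.001] q [ 0.01  0.34  0.62  1.74 -0.86  1.74  0.79]
```

```bash
python3 -m jog '8.5 0 0 2 0 0 -0.14;8.5 0 0 2 0 0 -0.14;8.5 0 0 2 0 0 -0.14;8.5 0 0 2 0 0 -0.14;8.5 0 0 2 0 0 -0.14;8.5 0 0 2 0 0 -0.14;8.5 0 0 1 0 0 -0.14;8.5 0 0 1 0 0 -0.14;8.5 0 0 0 0 0 -0.14;8.5 0 0 0 0 0 -0.14'; python3 -m jog '8.5 0 0 0 0 0 -0.14;8.5 0 0 0 0 0 -0.14;8.5 0 0 0 0 0 -0.06;8.5 0 0 0 0 0 0'; python3 - <<'E'
from h import *
state()
E
```

```text
clock: 38.8
tool_pos: [0.6202, -0.009, 0.2709]
ee_rot: [0.694, -0.199, 0.66, -0.207]
wrist_force: [0.9, -0.0, -1.2]
finger_gap: 0.0851
clock: 39.2
tool_pos: [0.6253, 0.0115, 0.2727]
ee_rot: [0.659, -0.318, 0.603, -0.318]
wrist_force: [0.1, -0.2, 0.4]
finger_gap: 0.0852
t 39.2 tcp [0.6253 0.0115 0.2727] gap 0.0852 F [ 0.1 -0.2  0.4]
toolx [ 0.07  -0.803 -0.592] y [ 0.034  0.595 -0.803] z(jaw) [0.997 0.036 0.07 ] q [-0.98  0.64  0.72  1.4   0.5   1.5  -0.41]
```

```bash
python3 -m jog '8.5 0 0 -2 0 0 0.14;8.5 0 0 -2 0 0 0.14;8.5 0 0 -2 0 0 0.14;8.5 0 0 -2 0 0 0.14;8.5 0 0 -2 0 0 0.14;8.5 0 0 -2 0 0 0.14;8.5 0 0 -2 0 0 0.14;8.5 0 0 -2 0 0 0.14;8.5 0 0 -2 0 0 0.14;8.5 0 0 0 0 0 0.14'; python3 -m jog '8.5 0 0 0 0 0 0.14;8.5 0 0 0 0 0 0.14;8.5 0 0 0 0 0 0'; cat >> h.py <<'E'
def togo6(p,toolx,jaw):
    s=ctrl.sense(); M=rot(s["ee_rot"]).as_matrix()
    x=np.array(toolx,float);x/=np.linalg.norm(x); z=np.array(jaw,float); z-=x*(z@x); z/=np.linalg.norm(z)
    T=np.column_stack([x,np.cross(z,x),z])
    print("shift cm",(M.T@(np.array(p)-s["tool_pos"])*100).round(2),"turn",R.from_matrix(M.T@T).as_rotvec().round(3))
def head(yawdeg,tiltdeg):
    "tool pointing down tilted by tilt towards yaw; jaw horizontal, to the right of heading"
    a,t=np.radians(yawdeg),np.radians(tiltdeg)
    return [np.cos(a)*np.sin(t),np.sin(a)*np.sin(t),-np.cos(t)],[np.sin(a),-np.cos(a),0]
E
python3 - <<'E'
from h import *
state(); x,z=head(94,42); print(x,z); togo6([0.451,-0.06,0.14],x,z)
E
```

```text
clock: 40.2
tool_pos: [0.4504, 0.0176, 0.2739]
ee_rot: [0.72, 0.16, 0.639, 0.217]
wrist_force: [-0.3, 0.5, -2.3]
finger_gap: 0.0847
clock: 40.5
tool_pos: [0.453, 0.0134, 0.2783]
ee_rot: [0.688, 0.253, 0.601, 0.319]
wrist_force: [-0.4, -0.0, -0.7]
finger_gap: 0.085
t 40.5 tcp [0.453  0.0134 0.2783] gap 0.085 F [-0.4 -0.  -0.7]
toolx [ 0.074  0.743 -0.665] y [-0.134  0.669  0.731] z(jaw) [0.988 0.035 0.149] q [-0.47  0.26  1.1   1.86 -0.91  1.71  0.91]
[np.float64(-0.04667619157386236), np.float64(0.6675006378321547), np.float64(-0.7431448254773942)] [np.float64(0.9975640502598242), np.float64(0.06975647374412533), 0]
shift cm [  3.74 -15.    -2.52] turn [ 0.081  0.13  -0.097]
```

```bash
python3 -m jog '8.5 0.8 -3.5 -0.6 0.081 0.13 -0.097;8.5 0.8 -3.7 -0.6 0 0 0;8.5 0.8 -3.7 -0.6 0 0 0;8.5 0.8 -3.5 -0.6 0 0 0;8.5 0 0 0 0 0 0;8.5 0 0 0 0 0 0'; python3 - <<'E'
from h import *
state(); x,z=head(94,42); togo6([0.450,-0.045,0.09],x,z); wshot("pics/w17.png")
E
```

```text
clock: 41.1
tool_pos: [0.4457, -0.0729, 0.1599]
ee_rot: [0.666, 0.225, 0.654, 0.281]
wrist_force: [-0.4, -0.5, 0.9]
finger_gap: 0.0848
t 41.1 tcp [ 0.4457 -0.0729  0.1599] gap 0.0848 F [-0.4 -0.5  0.9]
toolx [-0.012  0.668 -0.744] y [-0.079  0.741  0.667] z(jaw) [0.997 0.067 0.044] q [-0.23  0.55  1.02  1.82 -0.9   1.72  1.14]
shift cm [ 7.05 -2.63  0.31] turn [0.027 0.035 0.002]
```

View pics/w17.png

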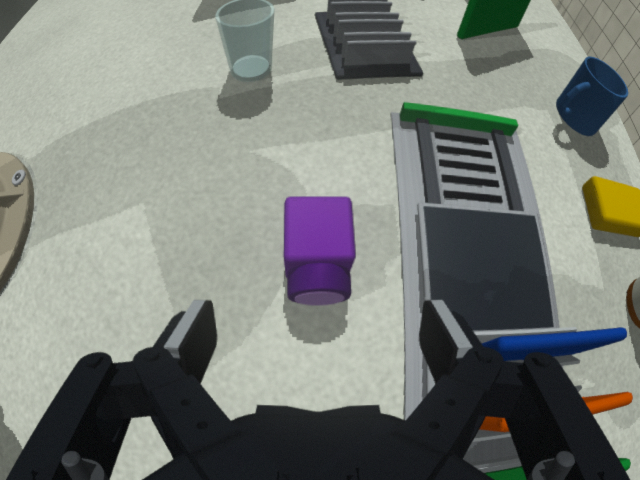

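```bash
python3 - <<'E'
from h import *
import pickle
a=pickle.load(open("pics/w16.pkl","rb"));b=pickle.load(open("pics/w17.pkl","rb"))
A=[(270,127),(327,122),(332,181),(275,188)];B=[(285,197),(351,197),(355,263),(286,264)]
P=[]
for u,v in zip(A,B):
    p,r=tri([ray("wrist",u,a),ray("wrist",v,b)]); P.append(p); print(p.round(4),np.round(r,4))
print(np.mean(P,0).round(4))
x,z=head(94,42); togo6([0.445,-0.02,0.06],x,z)
E
```

```text
[0.4158 0.0437 0.0487] [0.0011 0.0011]
[0.4694 0.0476 0.0511] [0. 0.]
[ 0.4746 -0.0084  0.0455] [0.0003 0.0003]
[ 0.4209 -0.0144  0.0477] [0.0007 0.0007]
[0.4452 0.0172 0.0483]
shift cm [10.97 -2.77 -0.17] turn [0.028 0.035 0.002]
```

```bash
python3 -m jog '8.5 2.5 -1.2 0.1 0.028 0.035 0;8.5 2.5 -1.4 0 0 0 0;8.5 2 -0.3 0 0 0 0;8.5 0 0 0 0 0 0;8.5 0 0 0 0 0 0'; python3 - <<'E'
from h import *
state(); x,z=head(94,42); togo6([0.4445,0.0215,0.014],x,z)
E
```

```text
clock: 41.65
tool_pos: [0.4525, -0.0431, 0.0978]
ee_rot: [0.656, 0.222, 0.665, 0.279]
wrist_force: [-0.2, -0.5, 1.1]
finger_gap: 0.0849
t 41.65 tcp [ 0.4525 -0.0431  0.0978] gap 0.0849 F [-0.2 -0.5  1.1]
toolx [-0.039  0.662 -0.749] y [-0.071  0.746  0.663] z(jaw) [0.997 0.079 0.018] q [-0.25  0.64  0.97  1.87 -0.96  1.63  1.18]
shift cm [10.58 -0.68 -0.44] turn [0.019 0.007 0.008]
```

```bash
python3 -m jog '8.5 2 -0.6 -0.4 0.019 0.007 0.008;8.5 2 0 0 0 0 0;8.5 2 0 0 0 0 0;8.5 1 0 0 0 0 0;8.5 0 0 0 0 0 0;8.5 0 0 0 0 0 0'; python3 - <<'E'
from h import *
state(); x,z=head(94,42); togo6([0.4445,0.0215,0.014],x,z); wshot("pics/w18.png")
E
```

```text
clock: 42.25
tool_pos: [0.4495, -0.0012, 0.0454]
ee_rot: [0.654, 0.228, 0.666, 0.276]
wrist_force: [0.6, 0.6, -0.6]
finger_gap: 0.0851
t 42.25 tcp [ 0.4495 -0.0012  0.0454] gap 0.0851 F [ 0.6  0.6 -0.6]
toolx [-0.039  0.665 -0.746] y [-0.058  0.744  0.666] z(jaw) [0.998 0.069 0.009] q [-0.3   0.68  0.92  1.95 -1.05  1.53  1.2 ]
shift cm [ 3.87 -0.37 -0.37] turn [0.006 0.007 0.004]
```

View pics/w18.png

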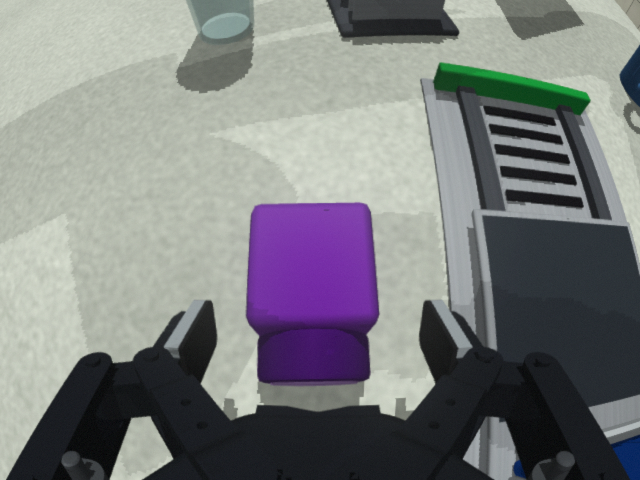

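```bash
python3 -m jog '8.5 1.5 -0.4 -0.4 0.006 0.007 0.004;8.5 1.5 0 0 0 0 0;8.5 0.7 0 0 0 0 0;8.5 0 0 0 0 0 0;8.5 0 0 0 0 0 0'; python3 - <<'E'
from h import *
state(); x,z=head(94,42); togo6([0.4445,0.0215,0.014],x,z)
E
```

```text
clock: 42.8
tool_pos: [0.4442, 0.0207, 0.013]
ee_rot: [0.651, 0.231, 0.668, 0.276]
wrist_force: [-0.6, 0.5, -0.9]
finger_gap: 0.085
t 42.8 tcp [0.4442 0.0207 0.013 ] gap 0.085 F [-0.6  0.5 -0.9]
toolx [-0.045  0.667 -0.744] y [-0.051  0.742  0.669] z(jaw) [0.998 0.068 0.   ] q [-0.31  0.72  0.88  1.99 -1.1   1.48  1.23]
shift cm [-0.02  0.12  0.04] turn [-0.001  0.001  0.001]
```

```bash
python3 -m jog '5 0 0 0 0 0 0;5 0 0 0 0 0 0;5 0 0 0 0 0 0;5 0 0 0 0 0 0;5 0 0 0 0 0 0;5 0 0 0 0 0 0' 40; python3 - <<'E'
from h import *
state(); wshot("pics/w19.png")
E
```

```text
clock: 43.4
tool_pos: [0.4447, 0.0197, 0.0135]
ee_rot: [0.652, 0.23, 0.668, 0.275]
wrist_force: [-0.2, 0.3, -1.2]
finger_gap: 0.0554
t 43.4 tcp [0.4447 0.0197 0.0135] gap 0.0554 F [-0.2  0.3 -1.2]
toolx [-0.044  0.666 -0.744] y [-0.051  0.743  0.668] z(jaw) [0.998 0.067 0.001] q [-0.31  0.72  0.88  1.99 -1.1   1.48  1.23]
```

View pics/w19.png

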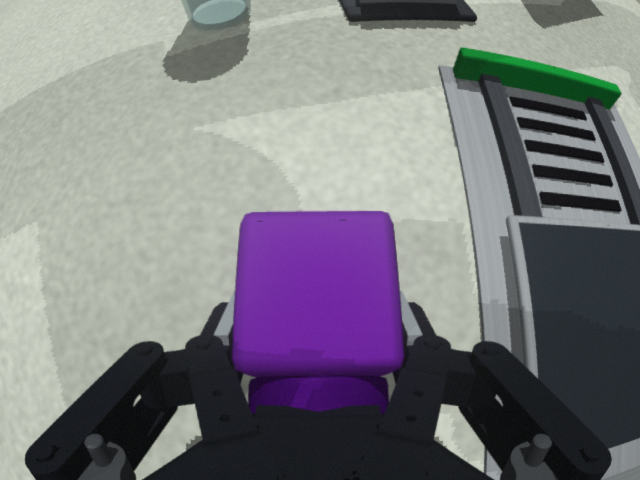

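```bash
python3 -m jog '4 -1.5 1.3 0 0 0 0;4 -2 1.8 0 0 0 0;4 -2.5 2.2 0 0 0 0;4 -2.5 2.2 0 0 0 0;4 -2 1.8 0 0 0 0;4 0 0 0 0 0 0;4 0 0 0 0 0 0'; python3 - <<'E'
from h import *
state(); wshot("pics/w20.png")
E
```

```text
clock: 44.15
tool_pos: [0.4431, 0.0186, 0.1567]
ee_rot: [0.651, 0.231, 0.67, 0.274]
wrist_force: [0.3, -0.1, -3.0]
finger_gap: 0.0556
t 44.15 tcp [0.4431 0.0186 0.1567] gap 0.0556 F [ 0.3 -0.1 -3. ]
toolx [-0.047  0.665 -0.745] y [-0.047  0.744  0.667] z(jaw) [ 0.998  0.066 -0.004] q [-0.45  0.46  1.04  1.92 -0.91  1.62  0.98]
```

View pics/w20.png

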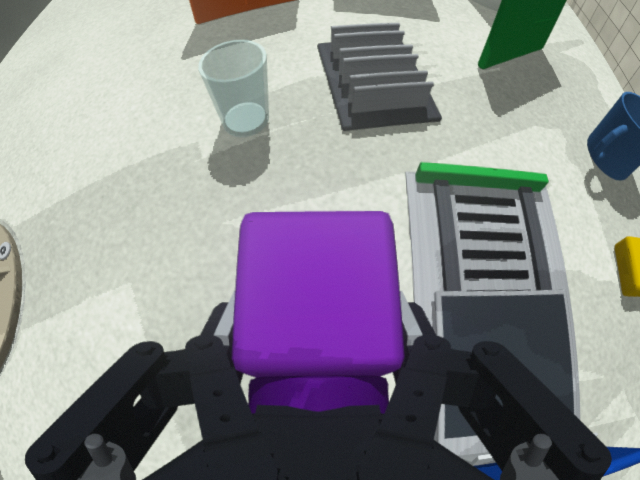

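```bash
python3 -m jog '4 -0.5 0 0 0 0 -0.13;4 -0.5 0 1 0 0 -0.13;4 -0.5 0 1.5 0 0 -0.13;4 -0.5 0 1.5 0 0 -0.13;4 -0.5 0 1.5 0 0 -0.13;4 0 0 1.5 0 0 -0.13;4 0 0 1.5 0 0 -0.13;4 0 0 1.5 0 0 -0.13;4 0 0 1.5 0 0 -0.13;4 0 0 1.5 0 0 -0.13'; python3 -m jog '4 0 0 1 0 0 -0.13;4 0 0 0 0 0 -0.13;4 0 0 0 0 0 0;4 0 0 0 0 0 0'; python3 - <<'E'
from h import *
state(); x,z=head(94,-48); togo6([0.61,-0.006,0.17],x,z)
E
```

```text
clock: 45.2
tool_pos: [0.5734, 0.0083, 0.1683]
ee_rot: [0.674, -0.233, 0.673, -0.196]
wrist_force: [0.5, 0.4, -2.5]
finger_gap: 0.0555
clock: 45.6
tool_pos: [0.5836, 0.0135, 0.1577]
ee_rot: [0.637, -0.33, 0.637, -0.282]
wrist_force: [0.5, -1.3, -1.6]
finger_gap: 0.0555
t 45.6 tcp [0.5836 0.0135 0.1577] gap 0.0555 F [ 0.5 -1.3 -1.6]
toolx [ 0.028 -0.78  -0.625] y [-0.062  0.622 -0.78 ] z(jaw) [ 0.998  0.061 -0.03 ] q [-1.29  1.07  1.33  1.58 -0.14  1.27 -0.  ]
shift cm [ 0.82 -2.34  2.48] turn [ 0.017 -0.027  0.058]
```

```bash
python3 -m jog '4 0.4 -1.2 1.2 0.017 -0.027 0.058;4 0.4 -1.1 1.3 0 0 0;4 0 0 0 0 0 0;4 0 0 0 0 0 0'; python3 - <<'E'
from h import *
state(); x,z=head(94,-48); togo6([0.61,-0.006,0.10],x,z)
E
```

```text
clock: 46.0
tool_pos: [0.6082, -0.011, 0.171]
ee_rot: [0.658, -0.301, 0.639, -0.262]
wrist_force: [-0.6, 1.0, -3.1]
finger_gap: 0.0556
t 46.0 tcp [ 0.6082 -0.011   0.171 ] gap 0.0556 F [-0.6  1.  -3.1]
toolx [ 0.046 -0.728 -0.683] y [-0.04   0.682 -0.73 ] z(jaw) [0.998 0.061 0.003] q [-1.22  1.01  1.34  1.56 -0.16  1.23  0.04]
shift cm [4.5  5.51 0.19] turn [-0.008 -0.005 -0.019]
```

```bash
python3 -m jog '4 1.3 1.5 0.2 -0.008 -0.005 -0.019;4 1.5 2 0 0 0 0;4 1.4 1.7 0 0 0 0;4 0 0 0 0 0 0;4 0 0 0 0 0 0'; python3 - <<'E'
from h import *
state(); x,z=head(94,-48); togo6([0.61,-0.006,0.065],x,z); cv2.imwrite("pics/side2.png",cv2.resize(cams.camera("side")[180:330,260:480],None,fx=3.6,fy=3.6)); 
E
```

```text
clock: 46.5
tool_pos: [0.6076, -0.0059, 0.0964]
ee_rot: [0.655, -0.309, 0.637, -0.263]
wrist_force: [0.6, 1.0, -1.3]
finger_gap: 0.0554
t 46.5 tcp [ 0.6076 -0.0059  0.0964] gap 0.0554 F [ 0.6  1.  -1.3]
toolx [ 0.049 -0.738 -0.673] y [-0.049  0.671 -0.74 ] z(jaw) [ 0.998  0.069 -0.003] q [-1.21  1.1   1.26  1.6  -0.21  1.15 -0.01]
shift cm [2.13 2.3  0.25] turn [ 0.002 -0.002 -0.005]
```

View pics/side2.png

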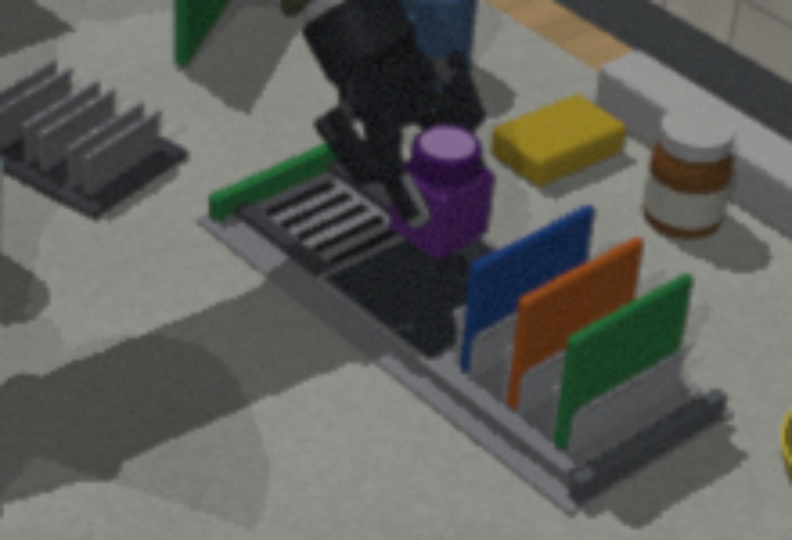

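Upright over the tray, lid up, gripper clear of the plates. Lower on.

```bash
python3 -m jog '4 1 1 0.2 0 0 -0.005;4 1 1 0 0 0 0;4 0.3 0.4 0 0 0 0;4 0 0 0 0 0 0;4 0 0 0 0 0 0'; python3 - <<'E'
from h import *
state(); x,z=head(94,-48); togo6([0.61,-0.006,0.045],x,z); wshot("pics/w21.png")
E
```

```text
clock: 47.05
tool_pos: [0.6103, -0.0065, 0.0609]
ee_rot: [0.655, -0.31, 0.636, -0.265]
wrist_force: [0.2, -0.6, -1.9]
finger_gap: 0.0555
t 47.05 tcp [ 0.6103 -0.0065  0.0609] gap 0.0555 F [ 0.2 -0.6 -1.9]
toolx [ 0.051 -0.742 -0.669] y [-0.048  0.667 -0.743] z(jaw) [ 0.998  0.07  -0.002] q [-1.2   1.15  1.22  1.61 -0.23  1.11 -0.04]
shift cm [ 1.03  1.22 -0.03] turn [ 0.002 -0.001  0.   ]
```

View pics/w21.png

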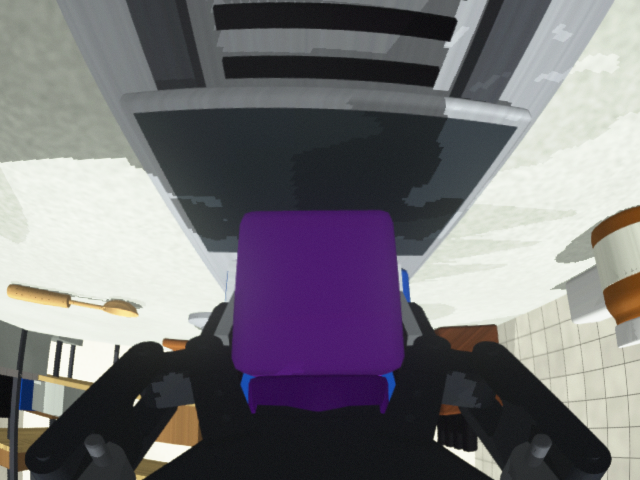

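```bash
python3 -m jog '4 0.45 0.5 0 0 0 0;4 0.35 0.4 0 0 0 0;4 0 0 0 0 0 0;4 0 0 0 0 0 0'; python3 - <<'E'
from h import *
state(); x,z=head(94,-48); togo6([0.61,-0.006,0.045],x,z)
E
```

```text
clock: 47.5
tool_pos: [0.6108, -0.0062, 0.0488]
ee_rot: [0.656, -0.31, 0.636, -0.265]
wrist_force: [0.1, 0.6, -2.4]
finger_gap: 0.0555
t 47.5 tcp [ 0.6108 -0.0062  0.0488] gap 0.0555 F [ 0.1  0.6 -2.4]
toolx [ 0.052 -0.741 -0.669] y [-0.047  0.668 -0.743] z(jaw) [ 0.998  0.07  -0.   ] q [-1.19  1.16  1.21  1.61 -0.24  1.1  -0.05]
shift cm [ 0.24  0.3  -0.08] turn [ 0.  0. -0.]
```

```bash
python3 -m jog '4 0.15 0.15 0 0 0 0;4 0 0 0 0 0 0';python3 -m jog '4 0.15 0.15 0 0 0 0;4 0 0 0 0 0 0';python3 -m jog '4 0.1 0.1 0 0 0 0;4 0 0 0 0 0 0'
```

```text
clock: 47.7
tool_pos: [0.6109, -0.0063, 0.0468]
ee_rot: [0.656, -0.31, 0.636, -0.265]
wrist_force: [-0.4, -0.3, -0.7]
finger_gap: 0.0558
clock: 47.9
tool_pos: [0.6111, -0.0064, 0.0448]
ee_rot: [0.656, -0.31, 0.635, -0.265]
wrist_force: [0.1, 0.1, -1.8]
finger_gap: 0.0557
clock: 48.1
tool_pos: [0.6113, -0.0064, 0.0447]
ee_rot: [0.656, -0.31, 0.635, -0.265]
wrist_force: [0.2, 0.8, -1.5]
finger_gap: 0.0556
```

```bash
python3 -m jog '4 0.15 0.15 0 0 0 0;4 0 0 0 0 0 0';python3 -m jog '4 0.15 0.15 0 0 0 0;4 0 0 0 0 0 0';python3 -m jog '4 0.15 0.15 0 0 0 0;4 0 0 0 0 0 0'
```

```text
clock: 48.3
tool_pos: [0.6117, -0.0064, 0.0448]
ee_rot: [0.656, -0.31, 0.634, -0.266]
wrist_force: [-0.6, 0.1, -1.8]
finger_gap: 0.0555
clock: 48.5
tool_pos: [0.6122, -0.0066, 0.0446]
ee_rot: [0.657, -0.311, 0.634, -0.267]
wrist_force: [0.6, -0.7, -1.3]
finger_gap: 0.0557
clock: 48.7
tool_pos: [0.6126, -0.007, 0.0446]
ee_rot: [0.657, -0.311, 0.633, -0.267]
wrist_force: [-0.2, -0.1, -2.3]
finger_gap: 0.0553
```

```bash
python3 -m jog '7 0 0 0 0 0 0;8 0 0 0 0 0 0;8.5 0 0 0 0 0 0;8.5 0 0 0 0 0 0;8.5 -1 0 0 0 0 0;8.5 -2 0 0 0 0 0;8.5 -3 0 0 0 0 0;8.5 -3 0 0 0 0 0;8.5 0 0 0 0 0 0;8.5 0 0 0 0 0 0'; python3 - <<'E'
from h import *
state(); wshot("pics/w22.png"); cv2.imwrite("pics/side3.png",cv2.resize(cams.camera("side")[180:330,260:480],None,fx=3.6,fy=3.6)); 
E
```

```text
clock: 49.7
tool_pos: [0.6068, 0.063, 0.1068]
ee_rot: [0.656, -0.311, 0.633, -0.268]
wrist_force: [-0.1, 0.2, 0.5]
finger_gap: 0.0852
t 49.7 tcp [0.6068 0.063  0.1068] gap 0.0852 F [-0.1  0.2  0.5]
toolx [ 0.054 -0.745 -0.665] y [-0.042  0.663 -0.747] z(jaw) [0.998 0.069 0.004] q [-1.27  1.13  1.26  1.51 -0.21  1.27 -0.08]
```

View pics/side3.png

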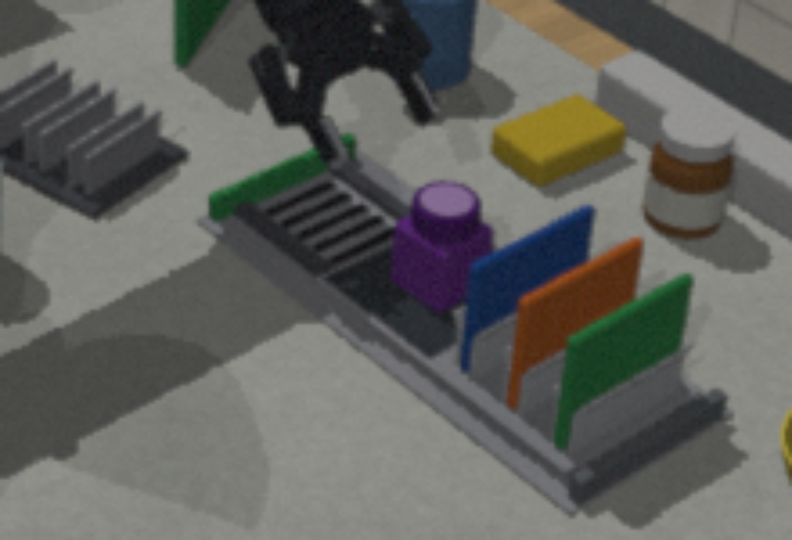

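View pics/w22.png

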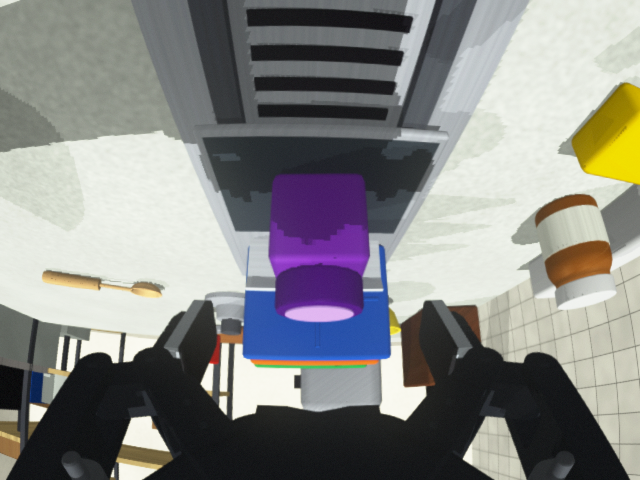

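```bash
python3 -m jog '8.5 -2 -1.8 0 0 0 0;8.5 -2.2 -2.5 0 0 0 0;8.5 -2.2 -2.5 0 0 0 0.1;8.5 -2 -2 0 0 0 0.14;8.5 -2 -1 0 0 0 0.14;8.5 -2 0 0 0 0 0.14;8.5 0 0 0 0 0 0.14;8.5 0 0 0 0 0 0.14;8.5 0 0 0 0 0 0;8.5 0 0 0 0 0 0'; python3 - <<'E'
from h import *
state(); togo([0.55,-0.30,0.25],np.radians(52))
E
```

```text
clock: 50.8
tool_pos: [0.6027, 0.0674, 0.2672]
ee_rot: [0.705, -0.027, 0.708, 0.013]
wrist_force: [-0.0, 1.6, 0.7]
finger_gap: 0.0851
t 50.8 tcp [0.6027 0.0674 0.2672] gap 0.0851 F [-0.   1.6  0.7]
toolx [-0.004 -0.021 -1.   ] y [-0.057  0.998 -0.021] z(jaw) [ 0.998  0.057 -0.005] q [-0.95  0.56  1.21  1.39 -0.5   1.53  0.28]
shift cm [  2.52 -36.34  -7.33]
turn rotvec (tool) [-0.851 -0.014  0.017]
```

```bash
python3 -m jog '8.5 0 -3.5 -0.6 0 0 0;8.5 0 -4.7 -0.8 0 0 0;8.5 0 -4.7 -0.8 0 0 0;8.5 0 -4.7 -0.8 0 0 0;8.5 0 -4.7 -0.8 0 0 0;8.5 0 -4.7 -0.8 0 0 0;8.5 0 -4.7 -0.8 0 0 0;8.5 0 -4 -0.8 0 0 0;8.5 0 0 0 -0.14 0 0;8.5 0 0 0 -0.14 0 0'; python3 -m jog '8.5 0 0 0 -0.14 0 0;8.5 0 0 0 -0.14 0 0;8.5 0 0 0 -0.14 0 0;8.5 0 0 0 -0.1 0 0;8.5 0 0 0 0 0 0'; python3 - <<'E'
from h import *
state(); togo([0.55,-0.34,0.25],np.radians(52)); wshot("pics/w23.png")
E
```

```text
clock: 51.8
tool_pos: [0.5614, -0.2958, 0.2623]
ee_rot: [0.681, -0.138, 0.71, 0.115]
wrist_force: [-0.8, 0.4, -0.1]
finger_gap: 0.085
clock: 52.3
tool_pos: [0.5612, -0.2928, 0.2538]
ee_rot: [0.611, -0.316, 0.659, 0.305]
wrist_force: [1.2, -0.3, -0.7]
finger_gap: 0.0852
t 52.3 tcp [ 0.5612 -0.2928  0.2538] gap 0.0852 F [ 1.2 -0.3 -0.7]
toolx [-0.053 -0.044 -0.998] y [-0.789  0.614  0.015] z(jaw) [ 0.612  0.788 -0.067] q [-0.2   0.55  0.95  1.31 -0.37  1.51  1.61]
shift cm [ 0.64 -2.03 -4.38]
turn rotvec (tool) [ 0.002 -0.067 -0.015]
```

View pics/w23.png

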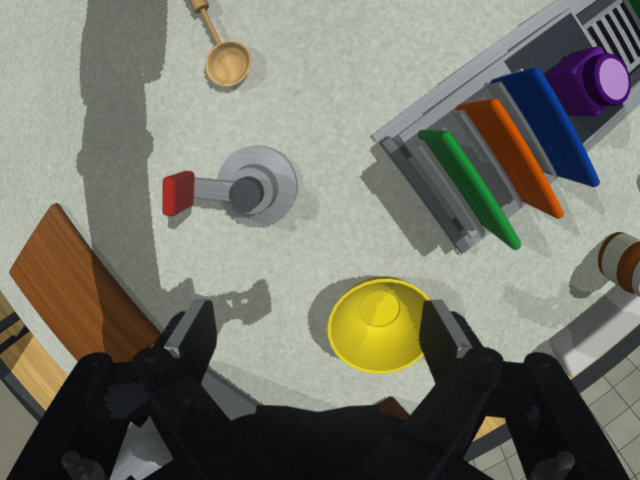

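```bash
python3 -m jog '3.5 0 -1 -2 0 -0.067 -0.015;3.5 0 0 -3 0 0 0;3.5 0 0 -3 0 0 0;3.5 0 0 0 0 0 0;3.5 0 0 0 0 0 0'; python3 - <<'E'
from h import *
state(); im,_=wshot("pics/w24.png"); cv2.imwrite("pics/w24c.png",cv2.resize(im[100:280,180:400],None,fx=3.5,fy=3.3,interpolation=cv2.INTER_CUBIC))
im=cv2.imread("pics/w23.png"); cv2.imwrite("pics/w23c.png",cv2.resize(im[120:260,140:320],None,fx=4.2,fy=4.2,interpolation=cv2.INTER_CUBIC))
E
```

```text
clock: 52.85
tool_pos: [0.5208, -0.3594, 0.2499]
ee_rot: [0.635, -0.306, 0.639, 0.308]
wrist_force: [0.6, 0.5, -0.4]
finger_gap: 0.035
t 52.85 tcp [ 0.5208 -0.3594  0.2499] gap 0.035 F [ 0.6  0.5 -0.4]
toolx [-0.007  0.    -1.   ] y [-0.782  0.624  0.006] z(jaw) [ 0.624  0.782 -0.004] q [-0.06  0.53  0.94  1.34 -0.42  1.49  1.75]
```

View pics/w24c.png

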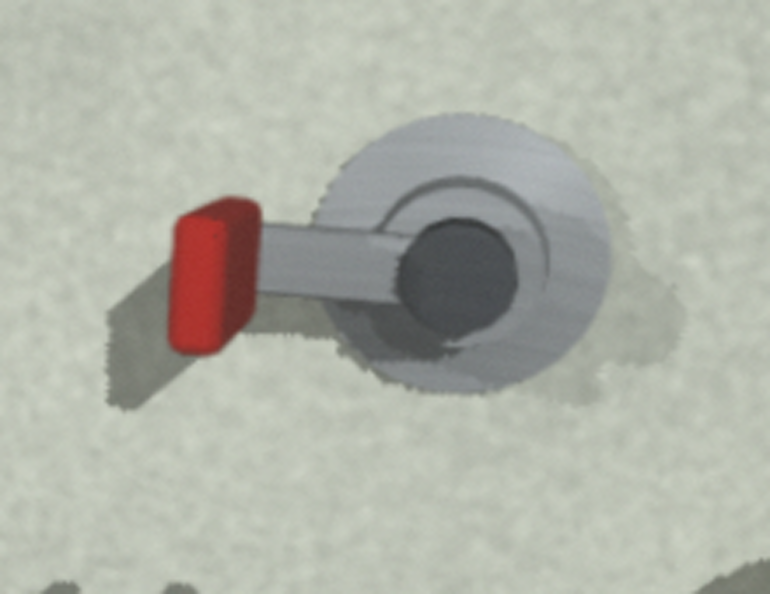

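View pics/w23c.png

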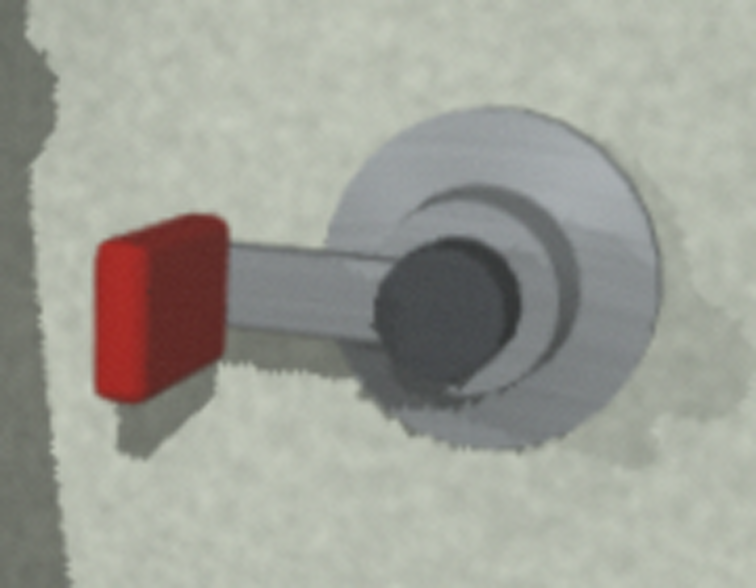

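```bash
python3 - <<'E'
from h import *
import pickle
a=pickle.load(open("pics/w23.pkl","rb"));b=pickle.load(open("pics/w24.pkl","rb"))
fa=lambda p:(p[0]/4.2+140,p[1]/4.2+120); fb=lambda p:(p[0]/3.5+180,p[1]/3.3+100)
for n,u,v in [("pad",(122,321),(197,283)),("pTop",(122,241),(199,216)),("pBot",(122,399),(193,352)),("knob",(440,311),(458,277)),("base",(498,277),(462,253))]:
    p,r=tri([ray("wrist",fa(u),a),ray("wrist",fb(v),b)]); print(n,p.round(4),np.round(r,4))
P=onplane("wrist",fb((197,283)),.101,b);H=onplane("wrist",fb((458,277)),.056,b); B=onplane("wrist",fb((461,254)),.034,b)
print(P.round(4),H.round(4),B.round(4)); d=P-H; print(np.hypot(*d[:2]),np.degrees(np.arctan2(d[1],d[0])))
P=onplane("wrist",fa((122,321)),.101,a);H=onplane("wrist",fa((440,311)),.056,a);B=onplane("wrist",fa((493,277)),.034,a)
print(P.round(4),H.round(4),B.round(4)); d=P-H; print(np.hypot(*d[:2]),np.degrees(np.arctan2(d[1],d[0])))
E
```

```text
pad [ 0.457  -0.3953  0.0939] [0.0003 0.0003]
pTop [ 0.4444 -0.3838  0.0935] [0.0001 0.0001]
pBot [ 0.4695 -0.4081  0.0926] [0.0001 0.0001]
knob [ 0.4992 -0.3514  0.0518] [0. 0.]
base [ 0.5006 -0.3527 -0.0094] [0. 0.]
[ 0.4569 -0.3931  0.101 ] [ 0.4987 -0.3509  0.056 ] [ 0.4963 -0.3486  0.034 ]
0.05940463747817537 -134.73750687185998
[ 0.4584 -0.3918  0.101 ] [ 0.4993 -0.3501  0.056 ] [ 0.5006 -0.3415  0.034 ]
0.05840641099333377 -134.45079739411682
```

```bash
python3 - <<'E'
from h import *
togo([0.457,-0.393,0.15],np.radians(45.4))
E
```

```text
shift cm [10.04  2.82 -6.5 ]
turn rotvec (tool) [ 0.105 -0.005 -0.005]
```

```bash
python3 -m jog '4 2 0.9 -2.2 0.1 -0.005 -0.005;4 3 1 -2 0 0 0;4 3 0.5 -2 0 0 0;4 2 0 0 0 0 0;4 0 0 0 0 0 0;4 0 0 0 0 0 0'; python3 - <<'E'
from h import *
state();togo([0.457,-0.393,0.066],np.radians(45.4)); wshot("pics/w25.png")
E
```

```text
clock: 53.5
tool_pos: [0.4648, -0.3849, 0.1463]
ee_rot: [0.651, -0.275, 0.652, 0.274]
wrist_force: [0.2, 0.1, 0.7]
finger_gap: 0.04
t 53.5 tcp [ 0.4648 -0.3849  0.1463] gap 0.04 F [0.2 0.1 0.7]
toolx [-0.001 -0.001 -1.   ] y [-0.715  0.699  0.   ] z(jaw) [ 0.699  0.715 -0.002] q [-0.04  0.54  0.95  1.58 -0.45  1.25  1.79]
shift cm [ 8.04 -0.01 -1.1 ]
turn rotvec (tool) [ 0.004 -0.002 -0.   ]
```

View pics/w25.png

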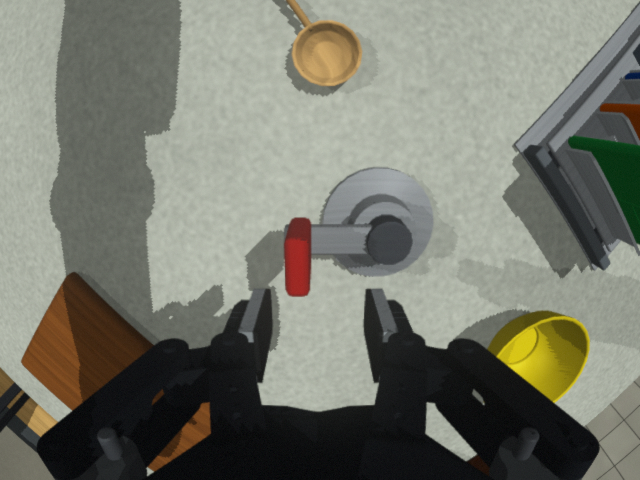

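```bash
python3 -m jog '4 1 0 -1.1 0.004 -0.002 0;4 2 0 0 0 0 0;4 0 0 0 0 0 0;4 0 0 0 0 0 0'; python3 - <<'E'
from h import *
state();togo([0.457,-0.393,0.066],np.radians(45.4)); wshot("pics/w26.png")
E
```

```text
clock: 53.95
tool_pos: [0.4596, -0.3946, 0.1187]
ee_rot: [0.653, -0.276, 0.651, 0.272]
wrist_force: [-0.5, -0.9, 0.7]
finger_gap: 0.0401
t 53.95 tcp [ 0.4596 -0.3946  0.1187] gap 0.0401 F [-0.5 -0.9  0.7]
toolx [ 0.005 -0.004 -1.   ] y [-0.714  0.7   -0.006] z(jaw) [0.7   0.715 0.001] q [-0.01  0.56  0.93  1.62 -0.48  1.2   1.82]
shift cm [ 5.27  0.33 -0.07]
turn rotvec (tool) [0.004 0.001 0.006]
```

View pics/w26.png

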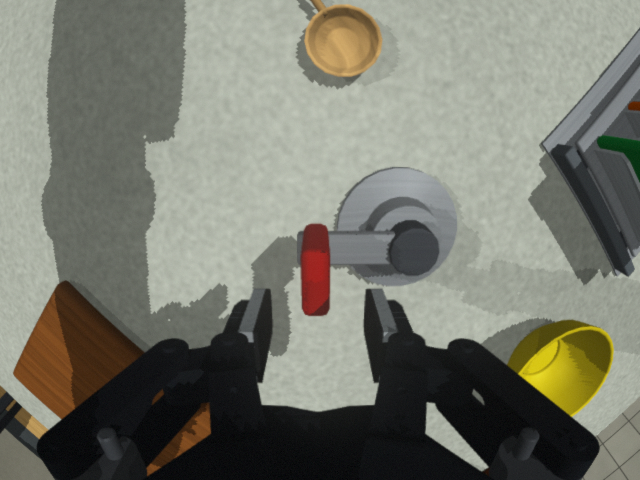

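Paddle (315,268) is centred between the pads (318). Descend and grip.

```bash
python3 -m jog '4 2 0.3 0 0.004 0 0.006;4 2 0 0 0 0 0;4 1 0 0 0 0 0;4 0.3 0 0 0 0 0;4 0 0 0 0 0 0'; python3 - <<'E'
from h import *
state();togo([0.457,-0.393,0.066],np.radians(45.4))
E
```

```text
clock: 54.5
tool_pos: [0.4585, -0.3931, 0.0649]
ee_rot: [0.653, -0.273, 0.651, 0.272]
wrist_force: [-0.1, 0.4, -0.5]
finger_gap: 0.0401
t 54.5 tcp [ 0.4585 -0.3931  0.0649] gap 0.0401 F [-0.1  0.4 -0.5]
toolx [ 0.003 -0.001 -1.   ] y [-0.712  0.702 -0.003] z(jaw) [0.702 0.712 0.002] q [ 0.02  0.62  0.89  1.67 -0.53  1.11  1.85]
shift cm [-0.11  0.12 -0.1 ]
turn rotvec (tool) [-0.     0.002  0.003]
```

```bash
python3 -m jog '4 0 0.1 -0.1 0 0 0;0 0 0 0 0 0 0;0 0 0 0 0 0 0;0 0 0 0 0 0 0;0 0 0 0 0 0 0;0 0 0 0 0 0 0' 60; python3 - <<'E'
from h import *
state()
E
```

```text
clock: 55.1
tool_pos: [0.4573, -0.3941, 0.0666]
ee_rot: [0.653, -0.274, 0.651, 0.271]
wrist_force: [0.0, -0.9, -2.2]
finger_gap: 0.0132
t 55.1 tcp [ 0.4573 -0.3941  0.0666] gap 0.0132 F [ 0.  -0.9 -2.2]
toolx [ 0.004 -0.002 -1.   ] y [-0.712  0.702 -0.005] z(jaw) [0.702 0.712 0.001] q [ 0.02  0.62  0.89  1.67 -0.53  1.11  1.85]
```

```bash
cat > crank.py <<'E'
from h import *
def chk(hub=(0.4988,-0.3508),th0=-134.6):
    s,M=state(); d=s["tool_pos"][:2]-hub
    a=np.degrees(np.arctan2(d[1],d[0])); print("r",np.hypot(*d).round(4),"ang",a.round(1),"jaw yaw",np.degrees(np.arctan2(M[1,2],M[0,2])).round(1),"torq",s["ft_torque"].round(2))
if __name__=="__main__": chk()
E
python3 -m jog '0 0 0.5 0.02 0.08 0 0;0 0 0.7 0.05 0.12 0 0;0 0 0.84 0.06 0.14 0 0;0 0 0.84 0.06 0.14 0 0' ;python3 crank.py
```

```text
clock: 55.5
tool_pos: [0.4425, -0.3688, 0.0665]
ee_rot: [0.701, -0.106, 0.697, 0.105]
wrist_force: [2.4, 0.2, -5.0]
finger_gap: 0.013
t 55.5 tcp [ 0.4425 -0.3688  0.0665] gap 0.013 F [ 2.4  0.2 -5. ]
toolx [ 0.005 -0.001 -1.   ] y [-0.295  0.956 -0.003] z(jaw) [0.956 0.295 0.005] q [-0.11  0.62  1.02  1.75 -0.59  1.11  1.41]
r 0.0591 ang -162.3 jaw yaw 17.1 torq [-0.25 -0.23  0.15]
```

```bash
python3 -m jog '0 0 0.84 0.06 0.14 0 0;0 0 0.84 0.06 0.14 0 0;0 0 0.84 0.06 0.14 0 0;0 0 0.84 0.06 0.14 0 0;0 0 0.84 0.06 0.14 0 0' ;python3 crank.py
```

```text
clock: 56.0
tool_pos: [0.446, -0.3261, 0.0665]
ee_rot: [0.693, 0.15, 0.688, -0.151]
wrist_force: [3.7, -4.6, -9.3]
finger_gap: 0.0134
t 56.0 tcp [ 0.446  -0.3261  0.0665] gap 0.0134 F [ 3.7 -4.6 -9.3]
toolx [ 0.007 -0.003 -1.   ] y [ 0.416  0.91  -0.   ] z(jaw) [ 0.91  -0.416  0.007] q [-0.3   0.68  1.21  1.82 -0.71  1.15  0.73]
r 0.0583 ang 154.9 jaw yaw -24.6 torq [-0.97 -0.04  0.08]
```

```bash
python3 -m jog '0 0 0.84 0.07 0.14 0 0;0 0 0.84 0.07 0.14 0 0;0 0 0.84 0.07 0.14 0 0;0 0 0.84 0.07 0.14 0 0;0 0 0.84 0.07 0.14 0 0' ;python3 crank.py
```

```text
clock: 56.5
tool_pos: [0.4768, -0.2967, 0.0665]
ee_rot: [0.595, 0.385, 0.589, -0.387]
wrist_force: [3.1, -5.5, -5.1]
finger_gap: 0.0134
t 56.5 tcp [ 0.4768 -0.2967  0.0665] gap 0.0134 F [ 3.1 -5.5 -5.1]
toolx [ 0.005 -0.007 -1.   ] y [0.915 0.404 0.002] z(jaw) [ 0.404 -0.915  0.008] q [-0.41  0.83  1.35  1.8  -0.86  1.25  0.03]
r 0.0584 ang 112.2 jaw yaw -66.2 torq [-0.8   0.53  0.18]
```

```bash
python3 -m jog '0 0 0.84 0.07 0.14 0 0;0 0 0.84 0.07 0.14 0 0;0 0 0.84 0.07 0.14 0 0;0 0 0.84 0.07 0.14 0 0' ;python3 crank.py
```

```text
clock: 56.9
tool_pos: [0.5109, -0.293, 0.0665]
ee_rot: [-0.46, -0.539, -0.454, 0.541]
wrist_force: [-0.4, -5.6, -2.1]
finger_gap: 0.0132
t 56.9 tcp [ 0.5109 -0.293   0.0665] gap 0.0132 F [-0.4 -5.6 -2.1]
toolx [ 0.003 -0.009 -1.   ] y [ 0.986 -0.165  0.005] z(jaw) [-0.165 -0.986  0.008] q [-0.41  0.96  1.41  1.72 -0.98  1.35 -0.55]
r 0.059 ang 78.1 jaw yaw -99.5 torq [-0.4   0.48  0.24]
```

```bash
python3 -m jog '0 0 0.84 0.06 0.14 0 0;0 0 0.84 0.06 0.14 0 0;0 0 0.84 0.06 0.14 0 0;0 0 0.84 0.06 0.14 0 0' ;python3 crank.py
```

```text
clock: 57.3
tool_pos: [0.5415, -0.3087, 0.0665]
ee_rot: [-0.286, -0.647, -0.279, 0.649]
wrist_force: [-2.1, -4.6, -0.4]
finger_gap: 0.0133
t 57.3 tcp [ 0.5415 -0.3087  0.0665] gap 0.0133 F [-2.1 -4.6 -0.4]
toolx [ 0.   -0.01 -1.  ] y [ 0.733 -0.68   0.007] z(jaw) [-0.68  -0.733  0.007] q [-0.36  1.07  1.46  1.62 -1.07  1.44 -1.12]
r 0.0599 ang 44.6 jaw yaw -132.9 torq [-0.01  0.61  0.33]
```

```bash
python3 -m jog '4 0 0 0 0 0 0;4 0 0 0 0 0 0;4 0 0 0 0 0 0;4 -2 0 0 0 0 0;4 -3 0 0 0 0 0;4 -2 0 0 0 0 0;4 0 0 0 0 0 0;4 0 0 0 0 0 0' ;python3 crank.py
```

```text
clock: 58.1
tool_pos: [0.5418, -0.3074, 0.1445]
ee_rot: [-0.291, -0.646, -0.283, 0.647]
wrist_force: [-0.6, 0.9, -0.4]
finger_gap: 0.0402
t 58.1 tcp [ 0.5418 -0.3074  0.1445] gap 0.0402 F [-0.6  0.9 -0.4]
toolx [ 0.003 -0.011 -1.   ] y [ 0.741 -0.671  0.009] z(jaw) [-0.671 -0.741  0.006] q [-0.37  0.96  1.5   1.55 -0.96  1.52 -1.17]
r 0.0611 ang 45.2 jaw yaw -132.2 torq [0.01 0.02 0.  ]
```

```bash
python3 -m jog '4 0 0 0 -0.14 0 0;4 0 0 0 -0.14 0 0;4 0 0 0 -0.14 0 0;4 0 0 0 -0.14 0 0;4 0 0 0 -0.14 0 0;4 0 0 0 -0.14 0 0;4 0 0 0 -0.14 0 0;4 0 0 0 -0.14 0 0;4 0 0 0 -0.14 0 0;4 0 0 0 -0.14 0 0' ;python3 crank.py
```

```text
clock: 59.1
tool_pos: [0.539, -0.3042, 0.1406]
ee_rot: [0.645, 0.288, 0.645, -0.293]
wrist_force: [0.9, -0.2, -0.6]
finger_gap: 0.04
t 59.1 tcp [ 0.539  -0.3042  0.1406] gap 0.04 F [ 0.9 -0.2 -0.6]
toolx [-0.002 -0.006 -1.   ] y [ 0.748  0.663 -0.006] z(jaw) [ 0.663 -0.748  0.003] q [-0.33  0.75  1.25  1.55 -0.72  1.36  0.15]
r 0.0616 ang 49.2 jaw yaw -48.5 torq [0.04 0.06 0.03]
```

```bash
python3 -m jog '4 0 0 0 -0.14 0 0;4 0 0 0 -0.14 0 0;4 0 0 0 -0.14 0 0;4 0 0 0 -0.14 0 0;4 0 0 0 -0.14 0 0;4 0 0 0 -0.14 0 0;4 0 0 0 -0.14 0 0;4 0 0 0 -0.14 0 0;4 0 0 0 -0.14 0 0;4 0 0 0 -0.14 0 0' ;python3 -m jog '4 0 0 0 -0.14 0 0;4 0 0 0 -0.08 0 0;4 0 0 0 0 0 0'; python3 crank.py
```

```text
clock: 60.1
tool_pos: [0.5349, -0.3003, 0.1355]
ee_rot: [0.67, -0.215, 0.677, 0.217]
wrist_force: [-0.2, 1.2, 0.5]
finger_gap: 0.0403
clock: 60.4
tool_pos: [0.5335, -0.2993, 0.1343]
ee_rot: [0.639, -0.291, 0.647, 0.296]
wrist_force: [0.3, 0.1, 0.1]
finger_gap: 0.0403
t 60.4 tcp [ 0.5335 -0.2993  0.1343] gap 0.0403 F [0.3 0.1 0.1]
toolx [-0.013  0.001 -1.   ] y [-0.756  0.655  0.01 ] z(jaw) [ 0.655  0.756 -0.007] q [-0.16  0.55  0.88  1.56 -0.43  1.25  1.65]
r 0.0621 ang 56.0 jaw yaw 49.1 torq [-0.   -0.07  0.07]
```

```bash
python3 - <<'E'
from h import *
togo([0.5412,-0.3085,0.066],np.radians(46.5))
E
python3 -m jog '4 0 -1.2 -0.2 0.045 -0.007 -0.012;4 1 0 0 0 0 0;4 0 0 0 0 0 0;4 0 0 0 0 0 0'; python3 - <<'E'
from h import *
state();togo([0.5412,-0.3085,0.066],np.radians(46.5)); wshot("pics/w27.png")
E
```

```text
shift cm [ 6.82 -1.25 -0.14]
turn rotvec (tool) [ 0.045 -0.008 -0.01 ]
clock: 60.8
tool_pos: [0.5413, -0.3094, 0.1222]
ee_rot: [0.651, -0.276, 0.651, 0.275]
wrist_force: [-0.5, -0.6, -0.6]
finger_gap: 0.0399
t 60.8 tcp [ 0.5413 -0.3094  0.1222] gap 0.0399 F [-0.5 -0.6 -0.6]
toolx [ 0.001 -0.002 -1.   ] y [-0.718  0.696 -0.001] z(jaw) [ 0.696  0.718 -0.001] q [-0.14  0.58  0.88  1.55 -0.47  1.22  1.62]
shift cm [5.62 0.08 0.06]
turn rotvec (tool) [-0.011 -0.001  0.001]
```

View pics/w27.png

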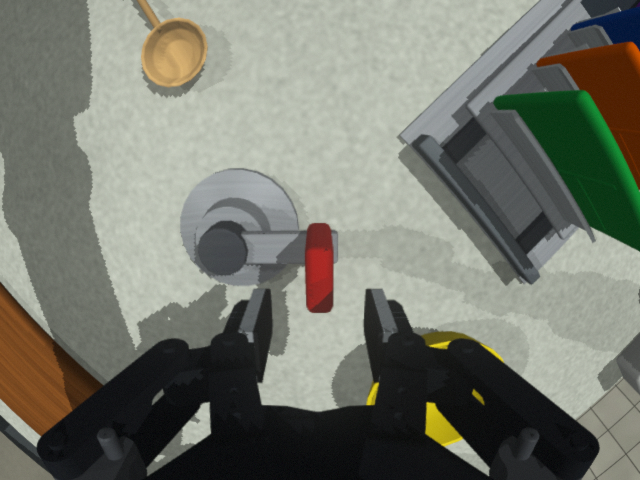

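```bash
python3 -m jog '4 2 0.1 0.1 -0.01 0 0;4 2 0 0 0 0 0;4 1.3 0 0 0 0 0;4 0.3 0 0 0 0 0;4 0 0 0 0 0 0'; python3 crank.py
```

```text
clock: 61.35
tool_pos: [0.5419, -0.3078, 0.065]
ee_rot: [0.65, -0.28, 0.65, 0.278]
wrist_force: [-0.2, -0.4, 0.1]
finger_gap: 0.0399
t 61.35 tcp [ 0.5419 -0.3078  0.065 ] gap 0.0399 F [-0.2 -0.4  0.1]
toolx [ 0.001 -0.002 -1.   ] y [-0.725  0.689 -0.002] z(jaw) [ 0.689  0.725 -0.001] q [-0.12  0.64  0.83  1.61 -0.51  1.12  1.66]
r 0.0609 ang 44.9 jaw yaw 46.5 torq [0.01 0.06 0.05]
```

```bash
python3 -m jog '0 0 0 0 0 0 0;0 0 0 0 0 0 0;0 0 0 0 0 0 0;0 0 0 0 0 0 0;0 0 0 0 0 0 0;0 0 -0.5 -0.02 0.08 0 0;0 0 -0.7 -0.05 0.12 0 0;0 0 -0.84 -0.06 0.14 0 0;0 0 -0.84 -0.06 0.14 0 0;0 0 -0.84 -0.06 0.14 0 0' 60; python3 crank.py
```

```text
clock: 62.35
tool_pos: [0.5592, -0.342, 0.0663]
ee_rot: [0.705, -0.063, 0.704, 0.06]
wrist_force: [-2.5, -1.2, -4.1]
finger_gap: 0.0132
t 62.35 tcp [ 0.5592 -0.342   0.0663] gap 0.0132 F [-2.5 -1.2 -4.1]
toolx [ 0.001 -0.004 -1.   ] y [-0.172  0.985 -0.004] z(jaw) [0.985 0.172 0.   ] q [-0.11  0.76  0.95  1.51 -0.64  1.2   1.12]
r 0.061 ang 8.3 jaw yaw 9.9 torq [-0.16  0.31  0.33]
```

```bash
python3 -m jog '0 0 -0.84 -0.07 0.14 0 0;0 0 -0.84 -0.07 0.14 0 0;0 0 -0.84 -0.07 0.14 0 0;0 0 -0.84 -0.07 0.14 0 0;0 0 -0.84 -0.07 0.14 0 0;0 0 -0.84 -0.07 0.14 0 0;0 0 -0.84 -0.07 0.14 0 0;0 0 -0.84 -0.07 0.14 0 0;0 0 -0.84 -0.07 0.14 0 0' ; python3 crank.py
```

```text
clock: 63.25
tool_pos: [0.5251, -0.4065, 0.0664]
ee_rot: [0.596, 0.378, 0.597, -0.382]
wrist_force: [-2.0, -0.1, -3.3]
finger_gap: 0.0132
t 63.25 tcp [ 0.5251 -0.4065  0.0664] gap 0.0132 F [-2.  -0.1 -3.3]
toolx [-0.003 -0.005 -1.   ] y [ 0.906  0.423 -0.005] z(jaw) [ 0.423 -0.906  0.003] q [-0.09  0.92  1.19  1.49 -0.86  1.32  0.04]
r 0.0616 ang -64.7 jaw yaw -65.0 torq [0.17 0.26 0.31]
```

```bash
python3 -m jog '0 0 -0.84 -0.07 0.14 0 0;0 0 -0.84 -0.07 0.14 0 0;0 0 -0.84 -0.07 0.14 0 0;0 0 -0.84 -0.07 0.14 0 0;0 0 -0.84 -0.07 0.14 0 0;0 0 -0.84 -0.07 0.14 0 0;0 0 -0.84 -0.07 0.14 0 0;0 0 -0.84 -0.07 0.14 0 0' ; python3 crank.py
```

```text
clock: 64.05
tool_pos: [0.4597, -0.3966, 0.0663]
ee_rot: [-0.29, -0.643, -0.289, 0.647]
wrist_force: [-0.2, -1.2, -4.0]
finger_gap: 0.0134
t 64.05 tcp [ 0.4597 -0.3966  0.0663] gap 0.0134 F [-0.2 -1.2 -4. ]
toolx [-0.005 -0.003 -1.   ] y [ 0.747 -0.664 -0.002] z(jaw) [-0.664 -0.747  0.005] q [-0.19  1.01  1.42  1.66 -1.01  1.4  -0.92]
r 0.0602 ang -130.5 jaw yaw -131.6 torq [ 0.02 -0.04  0.17]
```

```bash
python3 -m jog '4 0 0 0 0 0 0;4 0 0 0 0 0 0;4 0 0 0 0 0 0;4 -2 0 0 0 0 0;4 -3 0 0 0 0 0;4 -2 0 0 0 0 0;4 0 0 0 -0.14 0 0;4 0 0 0 -0.14 0 0;4 0 0 0 -0.14 0 0;4 0 0 0 -0.14 0 0' ;python3 -m jog '4 0 0 0 -0.14 0 0;4 0 0 0 -0.14 0 0;4 0 0 0 -0.14 0 0;4 0 0 0 -0.14 0 0;4 0 0 0 -0.14 0 0;4 0 0 0 -0.14 0 0;4 0 0 0 -0.14 0 0;4 0 0 0 -0.14 0 0;4 0 0 0 -0.14 0 0;4 0 0 0 -0.14 0 0' ;python3 -m jog '4 0 0 0 -0.14 0 0;4 0 0 0 -0.14 0 0;4 0 0 0 -0.14 0 0;4 0 0 0 -0.14 0 0;4 0 0 0 -0.14 0 0;4 0 0 0 -0.14 0 0;4 0 0 0 -0.14 0 0;4 0 0 0 -0.12 0 0;4 0 0 0 0 0 0;4 0 0 0 0 0 0'; python3 - <<'E'
from crank import *
chk();togo([0.4593,-0.396,0.066],np.radians(48)); wshot("pics/w28.png")
E
```

```text
clock: 65.05
tool_pos: [0.4628, -0.3995, 0.1504]
ee_rot: [-0.469, -0.53, -0.463, 0.534]
wrist_force: [-0.7, 0.8, -0.1]
finger_gap: 0.0404
clock: 66.05
tool_pos: [0.4629, -0.4068, 0.1682]
ee_rot: [0.709, 0.077, 0.695, -0.091]
wrist_force: [0.4, -0.3, -0.0]
finger_gap: 0.0402
clock: 67.05
tool_pos: [0.4604, -0.4165, 0.1863]
ee_rot: [0.64, -0.327, 0.631, 0.292]
wrist_force: [0.3, -0.3, 0.4]
finger_gap: 0.0399
t 67.05 tcp [ 0.4604 -0.4165  0.1863] gap 0.0399 F [ 0.3 -0.3  0.4]
toolx [ 0.033 -0.038 -0.999] y [-0.787  0.615 -0.049] z(jaw) [ 0.616  0.787 -0.01 ] q [ 0.05  0.47  0.87  1.53 -0.37  1.26  1.87]
r 0.0761 ang -120.3 jaw yaw 51.9 torq [0.05 0.07 0.05]
shift cm [11.94  1.94  1.66]
turn rotvec (tool) [ 0.069 -0.008  0.05 ]
```

View pics/w28.png

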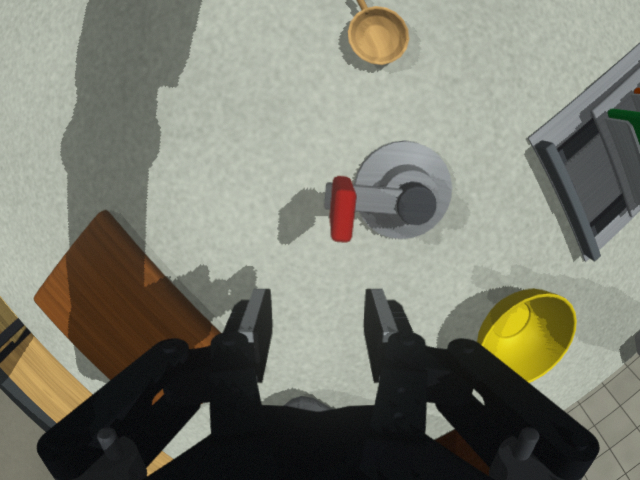

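```bash
python3 -m jog '4 2 0.7 0.8 0.069 -0.008 0.05;4 3 0.6 0.6 0 0 0;4 0.5 0 0 0 0 0;4 0 0 0 0 0 0;4 0 0 0 0 0 0'; python3 - <<'E'
from crank import *
chk();togo([0.4593,-0.396,0.066],np.radians(48))
E
```

```text
clock: 67.6
tool_pos: [0.4604, -0.4002, 0.1334]
ee_rot: [0.648, -0.284, 0.648, 0.282]
wrist_force: [-0.0, -0.0, 0.6]
finger_gap: 0.0403
t 67.6 tcp [ 0.4604 -0.4002  0.1334] gap 0.0403 F [-0.  -0.   0.6]
toolx [ 0.002 -0.003 -1.   ] y [-0.734  0.679 -0.003] z(jaw) [ 0.679  0.734 -0.001] q [ 0.05  0.53  0.86  1.58 -0.42  1.22  1.81]
r 0.0625 ang -127.8 jaw yaw 47.2 torq [-0.   -0.04  0.  ]
shift cm [6.73 0.39 0.23]
turn rotvec (tool) [-0.013 -0.001  0.003]
```

```bash
python3 -m jog '4 2 0.4 0.2 -0.01 0 0.003;4 2 0 0 0 0 0;4 2 0 0 0 0 0;4 0.7 0 0 0 0 0;4 0 0 0 0 0 0'; python3 - <<'E'
from crank import *
chk();togo([0.4593,-0.396,0.066],np.radians(48)); wshot("pics/w29.png")
E
```

```text
clock: 68.1
tool_pos: [0.4618, -0.4011, 0.0724]
ee_rot: [0.648, -0.29, 0.645, 0.282]
wrist_force: [-1.3, -0.4, 0.3]
finger_gap: 0.0403
t 68.1 tcp [ 0.4618 -0.4011  0.0724] gap 0.0403 F [-1.3 -0.4  0.3]
toolx [ 0.009 -0.008 -1.   ] y [-0.739  0.673 -0.012] z(jaw) [ 0.673  0.739 -0.   ] q [ 0.07  0.59  0.82  1.65 -0.47  1.1   1.85]
r 0.0625 ang -126.4 jaw yaw 47.7 torq [ 0.01 -0.    0.01]
shift cm [0.64 0.53 0.21]
turn rotvec (tool) [-0.006 -0.     0.012]
```

View pics/w29.png

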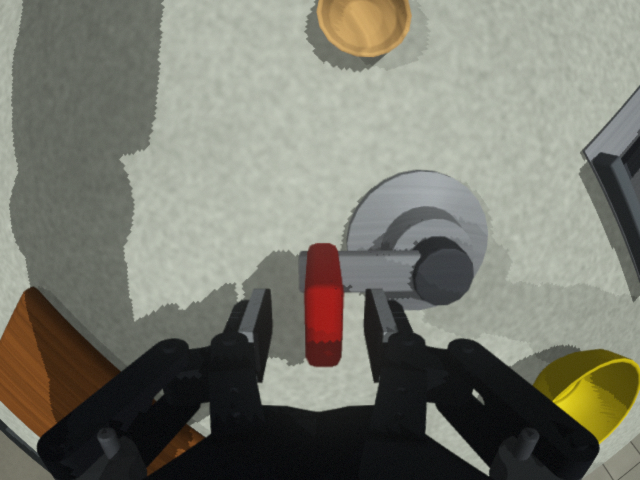

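```bash
python3 -m jog '4 0.6 0.5 0.2 -0.006 0 0.012;4 0 0 0 0 0 0;0 0 0 0 0 0 0;0 0 0 0 0 0 0;0 0 0 0 0 0 0;0 0 0 0 0 0 0;0 0 0 0 0 0 0' 60; python3 crank.py
```

```text
clock: 68.85
tool_pos: [0.461, -0.3975, 0.07]
ee_rot: [0.647, -0.289, 0.645, 0.286]
wrist_force: [1.4, -0.1, -1.4]
finger_gap: 0.013
t 68.85 tcp [ 0.461  -0.3975  0.07  ] gap 0.013 F [ 1.4 -0.1 -1.4]
toolx [ 0.004 -0.003 -1.   ] y [-0.743  0.669 -0.005] z(jaw) [0.669 0.743 0.001] q [ 0.07  0.59  0.81  1.65 -0.47  1.1   1.86]
r 0.0601 ang -129.0 jaw yaw 48.0 torq [-0.07 -0.05 -0.09]
```

```bash
python3 -m jog '0 0 0.5 0.02 0.08 0 0;0 0 0.7 0.05 0.12 0 0;0 0 0.84 0.06 0.14 0 0;0 0 0.84 0.06 0.14 0 0;0 0 0.84 0.06 0.14 0 0;0 0 0.84 0.06 0.14 0 0;0 0 0.84 0.07 0.14 0 0;0 0 0.84 0.07 0.14 0 0;0 0 0.84 0.07 0.14 0 0' ;python3 crank.py
```

```text
clock: 69.75
tool_pos: [0.4437, -0.3311, 0.07]
ee_rot: [0.695, 0.134, 0.693, -0.136]
wrist_force: [1.5, -1.2, -5.5]
finger_gap: 0.0134
t 69.75 tcp [ 0.4437 -0.3311  0.07  ] gap 0.0134 F [ 1.5 -1.2 -5.5]
toolx [ 0.002 -0.002 -1.   ] y [ 0.374  0.927 -0.001] z(jaw) [ 0.927 -0.374  0.003] q [-0.25  0.63  1.14  1.81 -0.63  1.12  0.72]
r 0.0585 ang 160.3 jaw yaw -22.0 torq [-0.41 -0.02  0.11]
```

```bash
python3 -m jog '0 0 0.84 0.07 0.14 0 0;0 0 0.84 0.07 0.14 0 0;0 0 0.84 0.07 0.14 0 0;0 0 0.84 0.07 0.14 0 0;0 0 0.84 0.07 0.14 0 0;0 0 0.84 0.07 0.14 0 0;0 0 0.84 0.07 0.14 0 0;0 0 0.84 0.07 0.14 0 0' ;python3 crank.py
```

```text
clock: 70.55
tool_pos: [0.4968, -0.2919, 0.07]
ee_rot: [0.506, 0.493, 0.506, -0.494]
wrist_force: [-1.4, -1.8, -1.0]
finger_gap: 0.0131
t 70.55 tcp [ 0.4968 -0.2919  0.07  ] gap 0.0131 F [-1.4 -1.8 -1. ]
toolx [-0.002 -0.001 -1.   ] y [ 1.     0.024 -0.002] z(jaw) [ 0.024 -1.     0.001] q [-0.4   0.86  1.35  1.74 -0.88  1.29 -0.39]
r 0.0589 ang 91.9 jaw yaw -88.6 torq [-0.4   0.34  0.18]
```

```bash
python3 -m jog '0 0 0.84 0.07 0.14 0 0;0 0 0.84 0.07 0.14 0 0;0 0 0.84 0.07 0.14 0 0;0 0 0.84 0.07 0.14 0 0;0 0 0.84 0.07 0.14 0 0' ;python3 crank.py;  python3 -m jog '4 0 0 0 0 0 0;4 0 0 0 0 0 0;4 0 0 0 0 0 0;4 -2 0 0 0 0 0;4 -3 0 0 0 0 0;4 -2 0 0 0 0 0;4 0 0 0 -0.14 0 0;4 0 0 0 -0.14 0 0;4 0 0 0 -0.14 0 0;4 0 0 0 -0.14 0 0' ;python3 -m jog '4 0 0 0 -0.14 0 0;4 0 0 0 -0.14 0 0;4 0 0 0 -0.14 0 0;4 0 0 0 -0.14 0 0;4 0 0 0 -0.14 0 0;4 0 0 0 -0.14 0 0;4 0 0 0 -0.14 0 0;4 0 0 0 -0.14 0 0;4 0 0 0 -0.14 0 0;4 0 0 0 -0.14 0 0' ;python3 -m jog '4 0 0 0 -0.14 0 0;4 0 0 0 -0.14 0 0;4 0 0 0 -0.14 0 0;4 0 0 0 -0.14 0 0;4 0 0 0 -0.14 0 0;4 0 0 0 -0.14 0 0;4 0 0 0 -0.14 0 0;4 0 0 0 -0.12 0 0;4 0 0 0 0 0 0;4 0 0 0 0 0 0'; python3 crank.py
```

```text
clock: 71.05
tool_pos: [0.5373, -0.3049, 0.07]
ee_rot: [-0.297, -0.64, -0.299, 0.643]
wrist_force: [-1.3, -2.2, 1.0]
finger_gap: 0.013
t 71.05 tcp [ 0.5373 -0.3049  0.07  ] gap 0.013 F [-1.3 -2.2  1. ]
toolx [-0.004  0.    -1.   ] y [ 0.764 -0.645 -0.004] z(jaw) [-0.645 -0.764  0.002] q [-0.36  1.02  1.42  1.62 -1.01  1.41 -1.1 ]
r 0.0599 ang 50.0 jaw yaw -130.2 torq [-0.08  0.28  0.21]
clock: 72.05
tool_pos: [0.5374, -0.3061, 0.1521]
ee_rot: [-0.473, -0.526, -0.471, 0.527]
wrist_force: [0.5, -0.1, -0.0]
finger_gap: 0.04
clock: 73.05
tool_pos: [0.5361, -0.3102, 0.1685]
ee_rot: [0.709, 0.073, 0.697, -0.078]
wrist_force: [-0.7, 0.4, -0.4]
finger_gap: 0.0398
clock: 74.05
tool_pos: [0.5328, -0.3172, 0.1846]
ee_rot: [0.639, -0.328, 0.624, 0.308]
wrist_force: [0.1, -0.0, 0.8]
finger_gap: 0.0403
t 74.05 tcp [ 0.5328 -0.3172  0.1846] gap 0.0403 F [ 0.1 -0.   0.8]
toolx [ 0.032 -0.016 -0.999] y [-0.803  0.595 -0.035] z(jaw) [0.595 0.803 0.006] q [-0.14  0.48  0.87  1.52 -0.39  1.28  1.71]
r 0.0478 ang 44.7 jaw yaw 53.5 torq [ 0.05  0.02 -0.01]
```

```bash
python3 - <<'E'
from h import *
togo([0.5375,-0.305,0.12],np.radians(49.8))
E
```

```text
shift cm [6.45 0.57 1.22]
turn rotvec (tool) [0.064 0.007 0.035]
```

```bash
python3 -m jog '4 2 0.6 1.2 0.064 0.007 0.035;4 3 0 0 0 0 0;4 0.5 0 0 0 0 0;4 0 0 0 0 0 0;4 0 0 0 0 0 0'; python3 - <<'E'
from crank import *
chk();togo([0.5375,-0.305,0.067],np.radians(49.8)); wshot("pics/w30.png")
E
```

```text
clock: 74.55
tool_pos: [0.5362, -0.3061, 0.1328]
ee_rot: [0.645, -0.294, 0.643, 0.291]
wrist_force: [1.3, -0.4, -0.0]
finger_gap: 0.0401
t 74.55 tcp [ 0.5362 -0.3061  0.1328] gap 0.0401 F [ 1.3 -0.4 -0. ]
toolx [ 0.004 -0.002 -1.   ] y [-0.753  0.658 -0.004] z(jaw) [0.658 0.753 0.001] q [-0.14  0.55  0.86  1.56 -0.43  1.23  1.65]
r 0.0583 ang 50.1 jaw yaw 48.9 torq [ 0.03  0.   -0.03]
shift cm [6.58 0.   0.17]
turn rotvec (tool) [-0.016  0.001  0.004]
```

View pics/w30.png

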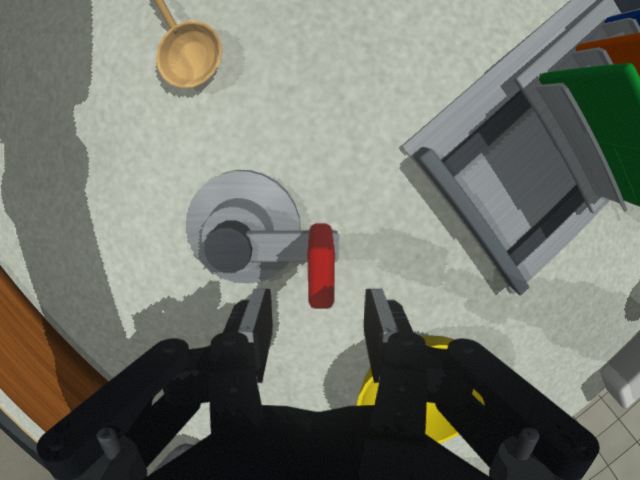

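```bash
python3 -m jog '4 2 0 0.2 -0.016 0 0.004;4 2 0 0 0 0 0;4 2 0 0 0 0 0;4 0.6 0 0 0 0 0;4 0 0 0 0 0 0'; python3 - <<'E'
from crank import *
chk();togo([0.5375,-0.305,0.067],np.radians(49.8))
E
```

```text
clock: 75.1
tool_pos: [0.5401, -0.3062, 0.0675]
ee_rot: [0.643, -0.3, 0.639, 0.296]
wrist_force: [-0.1, 0.7, 0.7]
finger_gap: 0.0399
t 75.1 tcp [ 0.5401 -0.3062  0.0675] gap 0.0399 F [-0.1  0.7  0.7]
toolx [ 0.007 -0.002 -1.   ] y [-0.764  0.645 -0.007] z(jaw) [0.645 0.764 0.003] q [-0.11  0.62  0.81  1.62 -0.49  1.11  1.7 ]
r 0.0608 ang 47.2 jaw yaw 49.9 torq [ 0.04 -0.05  0.01]
shift cm [ 0.05  0.28 -0.08]
turn rotvec (tool) [0.001 0.003 0.007]
```

```bash
python3 -m jog '4 0 0.28 -0.1 0 0.003 0.007;0 0 0 0 0 0 0;0 0 0 0 0 0 0;0 0 0 0 0 0 0;0 0 0 0 0 0 0;0 0 0 0 0 0 0;0 0 -0.5 -0.02 0.08 0 0;0 0 -0.7 -0.05 0.12 0 0;0 0 -0.84 -0.06 0.14 0 0;0 0 -0.84 -0.06 0.14 0 0' 60; python3 crank.py
```

```text
clock: 76.1
tool_pos: [0.5552, -0.3283, 0.0696]
ee_rot: [0.695, -0.133, 0.694, 0.133]
wrist_force: [-1.4, 0.2, -2.9]
finger_gap: 0.013
t 76.1 tcp [ 0.5552 -0.3283  0.0696] gap 0.013 F [-1.4  0.2 -2.9]
toolx [ 0.002  0.    -1.   ] y [-0.37   0.929 -0.   ] z(jaw) [0.929 0.37  0.002] q [-0.11  0.71  0.9   1.54 -0.59  1.18  1.28]
r 0.0608 ang 21.8 jaw yaw 21.7 torq [-0.31  0.44  0.27]
```

```bash
python3 -m jog '0 0 -0.84 -0.07 0.14 0 0;0 0 -0.84 -0.07 0.14 0 0;0 0 -0.84 -0.07 0.14 0 0;0 0 -0.84 -0.07 0.14 0 0;0 0 -0.84 -0.07 0.14 0 0;0 0 -0.84 -0.07 0.14 0 0;0 0 -0.84 -0.07 0.14 0 0;0 0 -0.84 -0.07 0.14 0 0;0 0 -0.84 -0.07 0.14 0 0;0 0 -0.84 -0.07 0.14 0 0' ; python3 crank.py
```

```text
clock: 77.1
tool_pos: [0.5302, -0.4038, 0.0697]
ee_rot: [0.609, 0.359, 0.608, -0.361]
wrist_force: [-1.3, -0.7, -3.0]
finger_gap: 0.0134
t 77.1 tcp [ 0.5302 -0.4038  0.0697] gap 0.0134 F [-1.3 -0.7 -3. ]
toolx [-0.    -0.004 -1.   ] y [ 0.876  0.482 -0.002] z(jaw) [ 0.482 -0.876  0.003] q [-0.09  0.9   1.17  1.48 -0.84  1.32  0.09]
r 0.0616 ang -59.3 jaw yaw -61.2 torq [0.21 0.4  0.31]
```

```bash
python3 -m jog '0 0 -0.84 -0.07 0.14 0 0;0 0 -0.84 -0.07 0.14 0 0;0 0 -0.84 -0.07 0.14 0 0;0 0 -0.84 -0.07 0.14 0 0;0 0 -0.84 -0.07 0.14 0 0;0 0 -0.84 -0.07 0.14 0 0;0 0 -0.84 -0.07 0.14 0 0;0 0 -0.84 -0.07 0.14 0 0' ; python3 crank.py
```

```text
clock: 77.9
tool_pos: [0.4643, -0.4003, 0.0697]
ee_rot: [-0.312, -0.634, -0.309, 0.636]
wrist_force: [-0.3, -1.4, -2.9]
finger_gap: 0.0135
t 77.9 tcp [ 0.4643 -0.4003  0.0697] gap 0.0135 F [-0.3 -1.4 -2.9]
toolx [-0.001 -0.006 -1.   ] y [ 0.79  -0.613  0.003] z(jaw) [-0.613 -0.79   0.005] q [-0.18  0.99  1.4   1.64 -0.99  1.38 -0.87]
r 0.0603 ang -124.9 jaw yaw -127.8 torq [0.38 0.09 0.24]
```

```bash
python3 -m jog '0 0 -0.4 -0.02 0.06 0 0;0 0 -0.4 -0.02 0.06 0 0' ; python3 crank.py;  python3 -m jog '0 0 -0.3 -0.02 0.05 0 0;0 0 -0.3 -0.02 0.05 0 0' ; python3 crank.py
```

```text
clock: 78.1
tool_pos: [0.4588, -0.3957, 0.0698]
ee_rot: [-0.272, -0.653, -0.267, 0.655]
wrist_force: [7.8, -16.9, -13.7]
finger_gap: 0.0129
t 78.1 tcp [ 0.4588 -0.3957  0.0698] gap 0.0129 F [  7.8 -16.9 -13.7]
toolx [ 0.    -0.008 -1.   ] y [ 0.705 -0.709  0.006] z(jaw) [-0.709 -0.705  0.006] q [-0.2   1.    1.43  1.67 -1.01  1.39 -0.98]
r 0.0601 ang -131.7 jaw yaw -135.2 torq [-3.05 -1.44  0.48]
clock: 78.3
tool_pos: [0.4588, -0.3958, 0.07]
ee_rot: [-0.246, -0.665, -0.23, 0.667]
wrist_force: [6.4, -18.2, -13.6]
finger_gap: 0.0131
t 78.3 tcp [ 0.4588 -0.3958  0.07  ] gap 0.0131 F [  6.4 -18.2 -13.6]
toolx [ 0.004 -0.021 -1.   ] y [ 0.634 -0.773  0.019] z(jaw) [-0.773 -0.634  0.01 ] q [-0.21  1.01  1.45  1.68 -1.02  1.39 -1.07]
r 0.0602 ang -131.6 jaw yaw -140.7 torq [-2.94 -0.76  3.37]
```

```bash
python3 -m jog '0 0 0 0 -0.1 0 0;2 0 0 0 0 0 0;4 0 0 0 0 0 0;4 0 0 0 0 0 0;4 -2 0 0 0 0 0;4 -3 0 0 0 0 0;4 -4 0 0 0 0 0;4 -4 0 0 0 0 0;4 0 0 0 0 0 0;4 0 0 0 0 0 0' ; python3 crank.py; python3 - <<'E'
from h import *
wshot("pics/w31.png"); im=cams.camera("top"); cv2.imwrite("pics/top2.png",cv2.resize(im[140:320,160:520],None,fx=2.2,fy=2.2,interpolation=cv2.INTER_CUBIC)); im=cams.camera("side"); cv2.imwrite("pics/side4.png",cv2.resize(im[160:400,240:540],None,fx=2.6,fy=2.5,interpolation=cv2.INTER_CUBIC))
E
```

```text
clock: 79.3
tool_pos: [0.4586, -0.3946, 0.2125]
ee_rot: [-0.279, -0.652, -0.259, 0.656]
wrist_force: [1.1, -0.1, -0.6]
finger_gap: 0.04
t 79.3 tcp [ 0.4586 -0.3946  0.2125] gap 0.04 F [ 1.1 -0.1 -0.6]
toolx [ 0.006 -0.028 -1.   ] y [ 0.703 -0.711  0.025] z(jaw) [-0.711 -0.703  0.016] q [-0.23  0.82  1.52  1.52 -0.81  1.54 -1.09]
r 0.0595 ang -132.6 jaw yaw -135.3 torq [ 0.09  0.05 -0.01]
```

View pics/top2.png

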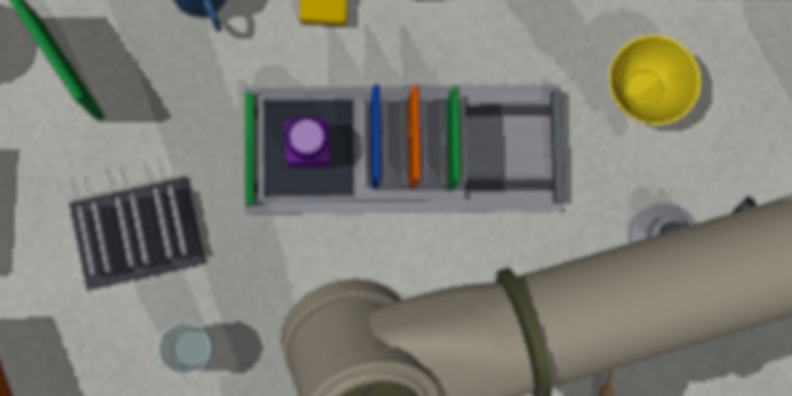

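View pics/side4.png

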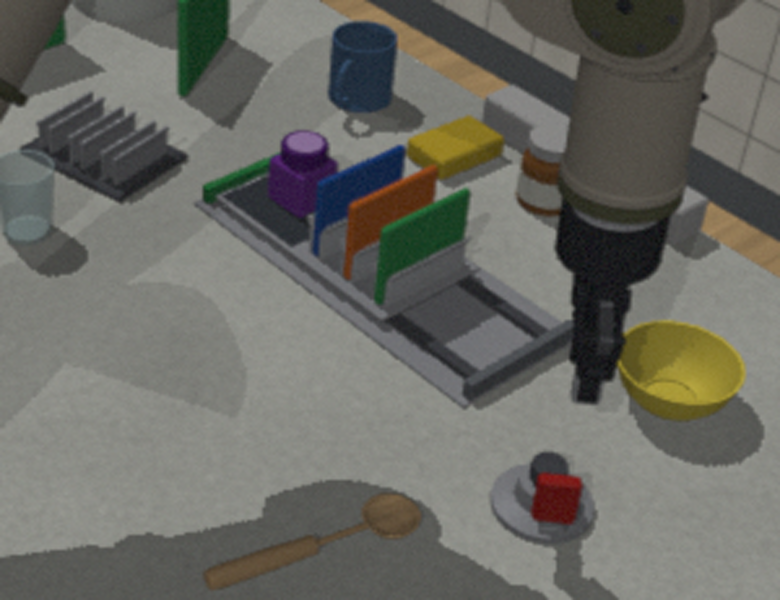

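View pics/w31.png

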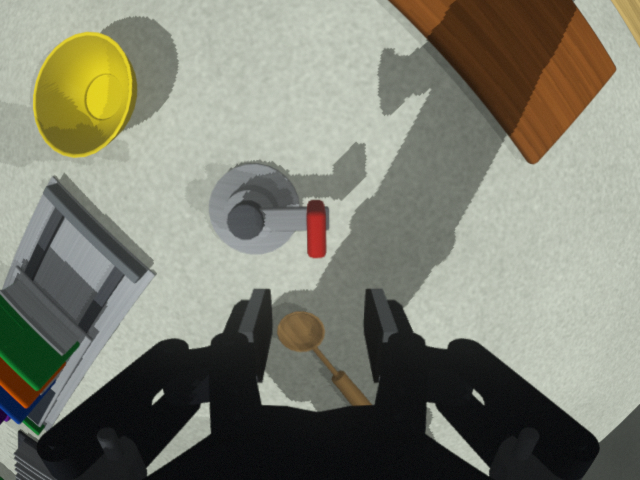

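```bash
python3 -m jog '4 0 0 0 -0.14 0 0;4 0 0 0 -0.14 0 0;4 0 0 0 -0.14 0 0;4 0 0 0 -0.14 0 0;4 0 0 0 -0.14 0 0;4 0 0 0 -0.14 0 0;4 0 0 0 -0.14 0 0;4 0 0 0 -0.14 0 0;4 0 0 0 -0.14 0 0;4 0 0 0 -0.14 0 0' ;python3 -m jog '4 0 0 0 -0.14 0 0;4 0 0 0 -0.14 0 0;4 0 0 0 -0.14 0 0;4 0 0 0 -0.14 0 0;4 0 0 0 -0.14 0 0;4 0 0 0 -0.14 0 0;4 0 0 0 -0.14 0 0;4 0 0 0 -0.14 0 0;4 0 0 0 -0.14 0 0;4 0 0 0 -0.14 0 0';python3 -m jog '4 0 0 0 -0.14 0 0;4 0 0 0 -0.14 0 0;4 0 0 0 -0.14 0 0;4 0 0 0 -0.14 0 0;4 0 0 0 -0.14 0 0;4 0 0 0 -0.14 0 0;4 0 0 0 0 0 0'; python3 - <<'E'
from h import *
state();togo([0.66,0.0,0.29],np.radians(90)); cv2.imwrite("pics/top3.png",cv2.resize(cams.camera("top")[150:300,180:500],None,fx=2.5,fy=2.5,interpolation=cv2.INTER_CUBIC))
E
```

```text
clock: 80.45
tool_pos: [0.4547, -0.3884, 0.1972]
ee_rot: [0.632, 0.303, 0.638, -0.318]
wrist_force: [0.4, 0.5, -0.7]
finger_gap: 0.0403
clock: 81.45
tool_pos: [0.4496, -0.3815, 0.1829]
ee_rot: [0.667, -0.188, 0.694, 0.195]
wrist_force: [0.4, 1.0, -0.3]
finger_gap: 0.0399
clock: 82.15
tool_pos: [0.4454, -0.3767, 0.1724]
ee_rot: [0.521, -0.446, 0.548, 0.478]
wrist_force: [-0.2, 0.6, -0.5]
finger_gap: 0.0399
t 82.15 tcp [ 0.4454 -0.3767  0.1724] gap 0.0399 F [-0.2  0.6 -0.5]
toolx [-0.058  0.009 -0.998] y [-0.988  0.144  0.059] z(jaw) [0.145 0.989 0.001] q [ 0.12  0.42  0.68  1.55 -0.24  1.31  2.26]
shift cm [-12.63 -15.08  40.39]
turn rotvec (tool) [-0.145  0.005 -0.059]
```

```bash
python3 -m jog '4 -4 0 0 -0.1 0.005 -0.059;4 -4 0 0 -0.04 0 0;4 -3 -2 4 0 0 0;4 -1 -2.2 4.8 0 0 0;4 -0.5 -2.2 4.8 0 0 0;4 0 -2.2 4.8 0 0 0;4 0 -2.2 4.8 0 0 0;4 0 -2.2 4.8 0 0 0;4 0 -2.2 4.8 0 0 0;4 0 0 3.5 0 0 0';python3 -m jog '8.5 0 0 2 0 0 0;8.5 0 0 0 0 0 0;8.5 0 0 0 0 0 0'; python3 - <<'E'
from h import *
state(); togo([0.64,0.0,0.29],np.radians(90)); wshot("pics/w32.png")
E
```

```text
clock: 83.2
tool_pos: [0.604, -0.0319, 0.2919]
ee_rot: [0.515, -0.479, 0.519, 0.485]
wrist_force: [-0.4, -0.7, -0.2]
finger_gap: 0.0399
clock: 83.5
tool_pos: [0.6056, -0.0025, 0.2884]
ee_rot: [0.514, -0.477, 0.521, 0.487]
wrist_force: [-0.6, 0.3, -0.2]
finger_gap: 0.0809
t 83.5 tcp [ 0.6056 -0.0025  0.2884] gap 0.0809 F [-0.6  0.3 -0.2]
toolx [-0.017  0.003 -1.   ] y [-0.997  0.07   0.017] z(jaw) [0.07  0.998 0.002] q [-0.41  0.36  0.51  1.33 -0.17  1.52  1.58]
shift cm [-0.21 -3.42  0.49]
turn rotvec (tool) [-0.07   0.003 -0.017]
```

View pics/w32.png

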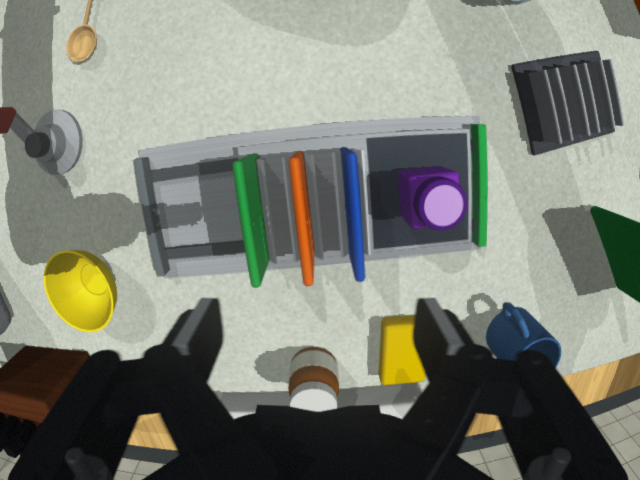

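View pics/top3.png

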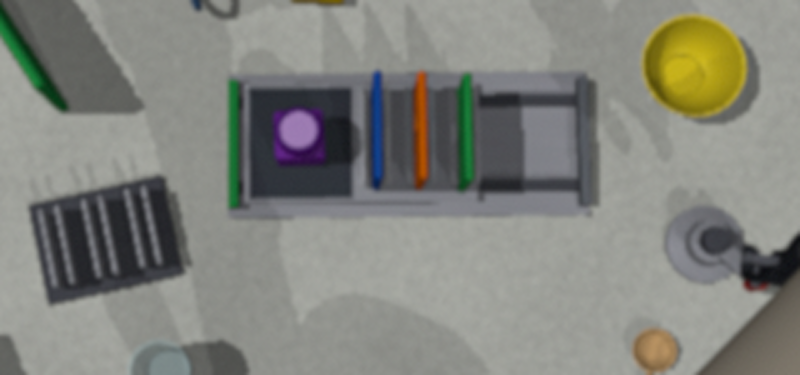

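```bash
python3 -m jog '8.5 0 -1 -4 -0.07 0 -0.017;8.5 0 -1 -4 0 0 0;8.5 0 0 0 0 0 0;8.5 0 0 0 0 0 0'; python3 - <<'E'
from h import *
state(); wshot("pics/w33.png")
E
cat > fin.py <<'E'
from plates import *
import sys
S={"w32":{"green":(245,220),"orange":(300,215),"blue":(352,212)},"w33":eval(sys.argv[1])}
m={f:pickle.load(open(f"pics/{f}.pkl","rb")) for f in S}
for c in C:
    e={f:ends(f,c,S[f][c],80) for f in S}; P=[]
    for k in (0,1):
        p,r=tri([ray("wrist",e[f][k],m[f]) for f in S]); P.append(p); print(c,[e[f][k].round(0) for f in S],p.round(4),np.round(r,4))
    d=P[1]-P[0]; print("   mid",((P[0]+P[1])/2).round(4),"len",np.linalg.norm(d).round(4))
    for f in S:
        q=[onplane("wrist",e[f][k],.1165,m[f]) for k in (0,1)]; print("   plane",f,((q[0]+q[1])/2).round(4),np.linalg.norm(q[0]-q[1]).round(4), np.degrees(np.arctan2(*(q[1]-q[0])[1::-1])).round(1))
E
```

```text
clock: 83.95
tool_pos: [0.6216, -0.0912, 0.2875]
ee_rot: [0.502, -0.497, 0.502, 0.498]
wrist_force: [0.2, 0.3, 0.6]
finger_gap: 0.0848
t 83.95 tcp [ 0.6216 -0.0912  0.2875] gap 0.0848 F [0.2 0.3 0.6]
toolx [-0.001  0.002 -1.   ] y [-1.     0.009  0.001] z(jaw) [0.009 1.    0.002] q [-0.27  0.4   0.53  1.28 -0.2   1.51  1.8 ]
```

View pics/w33.png

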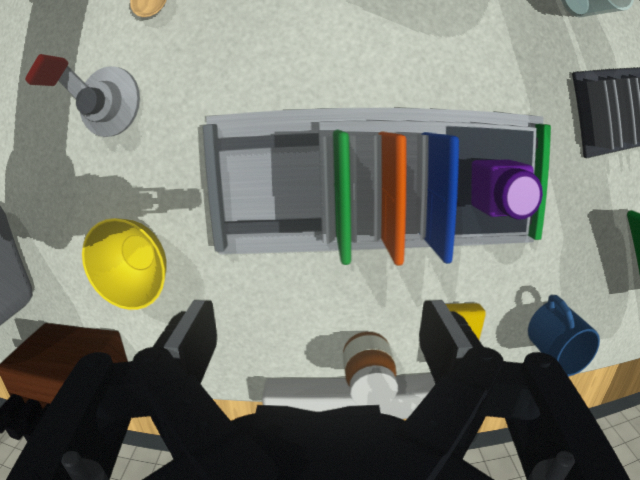

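```bash
python3 fin.py '{"green":(343,197),"orange":(393,198),"blue":(441,198)}'; python3 - <<'E'
from h import *
import cv2
a=cv2.imread("pics/w32.png");b=cv2.imread("pics/w33.png")
cv2.imwrite("pics/fin.png",np.vstack([cv2.resize(a[115:290,220:500],None,fx=2.0,fy=1.7,interpolation=cv2.INTER_CUBIC),cv2.resize(b[105:280,300:580],None,fx=2,fy=1.7,interpolation=cv2.INTER_CUBIC)]))
E
```

```text
green [array([237., 161.], dtype=float32), array([344., 132.], dtype=float32)] [ 0.5522 -0.0681  0.1135] [0.0001 0.0001]
green [array([256., 286.], dtype=float32), array([347., 263.], dtype=float32)] [ 0.6689 -0.0642  0.1157] [0.0001 0.0001]
   mid [ 0.6106 -0.0661  0.1146] len 0.1167
   plane w32 [ 0.6104 -0.0657  0.1165] 0.1165 1.7
   plane w33 [ 0.6102 -0.0663  0.1165] 0.1165 2.0
orange [array([295., 158.], dtype=float32), array([402., 135.], dtype=float32)] [ 0.5539 -0.0174  0.1116] [0.0001 0.0001]
orange [array([310., 285.], dtype=float32), array([400., 264.], dtype=float32)] [ 0.6734 -0.0134  0.1091] [0.0001 0.0001]
   mid [ 0.6137 -0.0154  0.1103] len 0.1195
   plane w32 [ 0.6119 -0.0151  0.1165] 0.1166 2.0
   plane w33 [ 0.612  -0.0169  0.1165] 0.1167 1.6
blue [array([352., 153.], dtype=float32), array([456., 137.], dtype=float32)] [0.5532 0.0315 0.1138] [0. 0.]
blue [array([361., 280.], dtype=float32), array([450., 261.], dtype=float32)] [0.6688 0.0344 0.1164] [0.0003 0.0003]
   mid [0.611  0.0329 0.1151] len 0.1157
   plane w32 [0.611  0.0328 0.1165] 0.1161 1.6
   plane w33 [0.6108 0.0323 0.1165] 0.1154 1.9
```

View pics/fin.png

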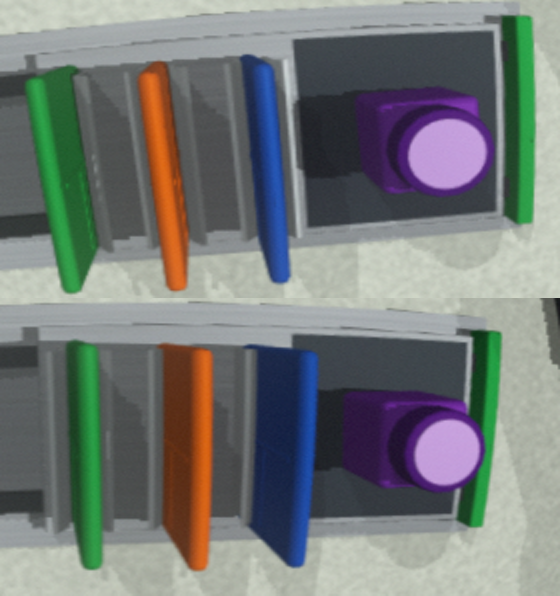

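```bash
python3 - <<'E'
from cell import ctrl,order
print(ctrl.sense()["clock"],order.finish_job())
E
```

```text
the job is handed in; nothing more can be done
84.0 None
```

I handed the job in at 84 s of the 210 s allowed. All three plates (green, orange, blue) are in their own slots (0, 1 and 2). The pot stands lid up on the dark grey tray. The crank has gone two full turns clockwise to its hard stop.

**Plates:** the last wrist views show all three moved 110–111 mm with the trolley. Their middles sit within about 2 mm of the slot centres.

**Height checks:** the tops of green and blue measure about 0.115 m, close to the 0.118 m expected when fully down. Orange measured 0.110 m, but I think that is poor edge detection, because its side face blended into the mask. The wrist camera also read heights a few millimetres low elsewhere.

**Contact when lowering:** green's floor contact showed up in the wrist force. For orange, blue and the pot it did not. For those three I went by the arm stopping at the expected height.

**Pot:** it looks roughly central on the tray, with its whole base on it. I judged this from pictures and did not measure it after winding.

**Trolley:** the deck is up against the green end stop. The crank stopped within about 2° of its starting direction after the two turns, with the force rising to about 18 N.

**Left alone:** the robot never touched the cup, spoon or bowl, and the gripper was clear of everything at hand-in. One arm joint came close to its limit while winding (1.52 of 1.56 rad) but did not pass it.

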